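# Tighten the tea-station rack, hang the caddies and nest the cups

## Task

The hook rack on the tea station has gone slack and its forks droop: first wind the black wheel on its column clockwise until it goes firm and will turn no further, with the forks drawn up level. Then hang each wooden caddy that is there by its handle on a fork of its own, where it must end up hanging still, and nest all the loose white cups inside one another in an upright stack on the cup that stands on the saucer, leaving that cup on its saucer. Leave the kettle, the lamp and the sugar tongs where they are.

Things in the scene. Friction and masses are not known exactly. Their poses are not given: they have to be found in the camera images.
- wheel (a joint): Turn of the rack's tension wheel, rad: 0 is fully slack, grows clockwise seen from above, firm stop at 4.0. The torque to turn it rises from about 0.16 to 0.23 N m, then the stop is felt; it stays where it is left. It draws up the fork beam by 0.09 rad per rad, from drooping 0.36 rad at 0 to level at 4.0.
- wheel_grip (a point): Middle of the wheel's grip bar, on the wheel's upright axis: black bar 80 mm long (along this point's x axis, which turns with the wheel), 16 mm wide, 42 mm tall, standing on a wheel of 104 mm diameter; the bar's top is 16 mm above this point, the wheel's rim 23 mm below it. It tops the rack's column, 282 mm above the table in all.
- fork_near (a point): Fork nearer the wheel: two steel prongs 8 mm thick, 56 mm apart, pointing to this point's -x (to the robot). Each dips here and turns up at its end, 25 mm further to -x, its top 14 mm above this point when level. The point is midway between the prongs, where the middle of a hung handle bar rests; y along the beam. About 231 mm above the table when level, lower while slack.
- fork_far (a point): The other fork of the rack, farther from the wheel, made the same.
- caddy0_bar (a point): open wooden caddy box, 110 x 70 mm, 55 mm tall, with a rigid steel handle arched over it, 220 g; the handle is a round bar 12 mm thick whose straight top runs along the caddy's y axis (102 mm between the legs' centres), 125 mm above the caddy's underside, 70 mm above the box rim. The point is the middle of that top bar; z up.
- caddy1_bar (a point): second caddy, made the same: open wooden caddy box, 110 x 70 mm, 55 mm tall, with a rigid steel handle arched over it, 220 g; the handle is a round bar 12 mm thick whose straight top runs along the caddy's y axis (102 mm between the legs' centres), 125 mm above the caddy's underside, 70 mm above the box rim. The point is the middle of that top bar; z up.
- saucer (a point): Middle of the white saucer's flat top (112 mm across the flat), 14 mm above the table, fixed on the black tray. The tray is 440 x 280 mm with a rim 22 mm tall.
- cup0_mid (a point): The cup standing on the saucer: white porcelain handleless cup, plain taper, outer diameter 62 mm at the rim and 38 mm at the foot, 78 mm tall, wall 2.5 mm, solid foot 34 mm thick, 160 g; the point is on its axis half-way up (39 mm above its foot), z towards the rim. All four cups are alike; one cup dropped into another settles with its rim 34 mm above the other's, about 2.5 mm of play around it.
- cup1_mid (a point): A loose cup: white porcelain handleless cup, plain taper, outer diameter 62 mm at the rim and 38 mm at the foot, 78 mm tall, wall 2.5 mm, solid foot 34 mm thick, 160 g; the point is on its axis half-way up (39 mm above its foot), z towards the rim. All four cups are alike; one cup dropped into another settles with its rim 34 mm above the other's, about 2.5 mm of play around it.
- cup2_mid (a point): A loose cup: white porcelain handleless cup, plain taper, outer diameter 62 mm at the rim and 38 mm at the foot, 78 mm tall, wall 2.5 mm, solid foot 34 mm thick, 160 g; the point is on its axis half-way up (39 mm above its foot), z towards the rim. All four cups are alike; one cup dropped into another settles with its rim 34 mm above the other's, about 2.5 mm of play around it.
- cup3_mid (a point): A loose cup: white porcelain handleless cup, plain taper, outer diameter 62 mm at the rim and 38 mm at the foot, 78 mm tall, wall 2.5 mm, solid foot 34 mm thick, 160 g; the point is on its axis half-way up (39 mm above its foot), z towards the rim. All four cups are alike; one cup dropped into another settles with its rim 34 mm above the other's, about 2.5 mm of play around it.
- cup1: Underside centre of loose cup 1.
- cup2: Underside centre of loose cup 2.
- cup3: Underside centre of loose cup 3.
- caddy0: Underside centre of the first caddy.
- caddy1: Underside centre of the second caddy.
- beam: The rack's round steel beam, 16 mm thick, carrying both forks 85 mm in front of it; origin on its hinge line, which runs along its y. The forks are 150 mm apart along it, the near one 190 mm (along the beam) from the wheel's axis.
- kettle: Red plastic kettle on a black base, 152 mm across, 198 mm tall, on the tray's far end; origin at its underside centre. To be left alone.
- lamp: Frosted glass lamp base, 96 mm across, 135 mm tall, on the tray; origin at its underside centre. To be left alone.
- tongs: Steel sugar tongs, 115 mm long, lying on the tray; origin near the middle. To be left alone.

How it is judged:
By the outcome, as a careful person would: the job done as asked, in the order asked, and still so for the second after the job is handed in, with the robot touching nothing.
Of cup1, cup2, cup3 only 2 to 3 are there at a start; the rules pass over those that are not, and their reading is None.
Of caddy0, caddy1 only 1 to 2 are there at a start; the rules pass over those that are not, and their reading is None.
At some moment in a run one of caddy0, caddy1 may be knocked a few centimetres aside while the robot is not near it.
Once in a run the grip may slacken for a moment while it holds something.
It also fails if it takes over 210 s, if anything falls off the work surface, if the arm or the gripper's body presses on something with over 40 N, if the wrist force passes 120 N, or if a joint passes its speed limit or range.

## Robot

A 6-joint arm with a two-finger parallel gripper is mounted at the origin on the work surface. World frame = base frame: x ahead of the robot, y to its left, z up, the work surface at z = 0. Lengths are in mm, angles in rad, forces in N, time in s.
With the tool pointing down it reaches from about 350 to 875 mm from the base axis. Payload 4.2 kg.
Tool frame: the origin (TCP) lies on the centre line of the jaws, within the pads' length; the fingertips stand 22 mm ahead of it and the grasp point (between the pads) lies 3 mm ahead of it; z points along the fingers, y is the direction in which the jaws open and shut (so a half turn about z gives the same grasp; the last joint's range is limited). The gripper opens to 87 mm and grips with 3 to 60 N. Pads are 19 mm wide; open, the fingers measure 117 mm over their backs; the gripper's body (75 mm by 190 mm) begins 51 mm behind the grasp point.
Start: joints at [1.506, 0.385, 0.008, 0, -1.194, -0.259], TCP at [198.825, 592.51, 244.55] pointing down, gripper open.
Joint ranges: [-3.14, 3.14], [-1.21, 2.06], [-1.07, 1.41], [-3.16, 2.05], [-2.99, -0.16], [-3.1, 3.1]. Speed limits (rad/s): [2.79, 2.79, 3.14, 3.14, 3.14, 3.14].

## Interface

Orientations are given as a rotation vector (axis times angle).
In Python, from workcell import ctrl gives the robot as it stands.
- The arm moves only by the tool jog_arm, never from a script. Its argument "steps" is text: rows parted by semicolons, each of 7 numbers parted by spaces: the turn, a rotation vector about the tool's x, y, z scaled (see below), then the shift along the tool's x, y, z scaled (see below), then the finger opening in mm, from 0 to 87. A call has exactly 5 rows; each row shifts and turns the commanded pose from where the row before left it, along the tool's axes as they then stand; what a row does not reach is not made up. The controller multiplies each number of a shift by 0.02 m and each number of a turn by 4 degrees. A row lasts 1/8 s, in which the tool goes at most 62.5 mm and 10.7 degrees, less where a joint would pass 70% of its speed; a pose out of reach is approached as far as the arm can. A call with a number of a shift or a turn outside -1 to 1 is refused whole. A call with a gripper value outside its range is refused whole. The fingers move at their own pace and stop on an object; the grip force is fixed at half the most. Time passes only in rows, so rows that do not move let the fingers close, or fill a call up. It gives the time, the measured TCP pose, the force and the opening at its end, in the units of the state.
- ctrl.sense(): the state, without advancing time (a new reading comes with each control period).
- ctrl.grab_frame(name): name is "scene" or "top" or "wrist"; returns the picture (400x640x3 uint8, red, green, blue); there is no depth.
- ctrl.calibration(name): a dict with "vertical_fov" (degrees; the focal length in pixels is half the picture's height over the tangent of half this angle, whatever the lens; pixels are square), "cx", "cy" (the principal point, pixels), "rvec" (rotation vector, rad) and "tvec" (3), from world to camera coordinates, as OpenCV has them. Camera axes: x right, y down, z forward; pixel columns grow to the right and rows downward; lengths in mm; the calibration is good to about 2 mm. The wrist camera is an equidistant fisheye: a pixel r from the principal point sees the ray r / f radians off the axis. A picture is of the moment at which its call begins: read the wrist's pose just before it. calibration takes no time and is no camera call; for the wrist camera it gives the pose at the moment of the call.
- ctrl.job_done(): hands the job in, once; it reports no verdict.
The state is a dict: "time_s": time; "q": joint angles; "qd": joint speeds; "joint_efforts": joint torques, N m; "ee_pos": TCP position; "eef_rot": TCP orientation; "ft_force": force on the tool from outside, world axes, zero at the start; "ft_torque": the same for the moment, N m; "opening": finger opening in mm.
Only numpy, scipy, OpenCV 4.12 (cv2) and the standard library are available. Lean on these libraries where they do the work, as an engineer would, in place of code of your own. Each camera call takes 0.05 s, during which the arm holds its last target.

## Working session

There is one attempt and no reset: what is moved stays moved. The work goes in short steps, Python scripts to look and compute and a tool call to move; the robot and the scene stay as the last step left them, time stands still between calls to the robot, and variables do not carry over. Pictures are saved under pics/ and viewed, and the job is handed in when it is done.

Besides the shell and the picture viewer there is one more tool, called after "Emit:" by a JSON object that holds its "name" and its "arguments", one argument or row to a line. jog_arm: Moves the arm, as the interface text tells. Its arguments: {"type":"object","properties":{"steps":{"type":"string"}},"required":["steps"]}

```bash
ls; mkdir -p pics
python3 - <<'E'
from workcell import ctrl
import cv2
s=ctrl.sense();print({k:(s[k]) for k in s})
for n in("scene","top","wrist"):
    print(n,ctrl.calibration(n))
    cv2.imwrite(f"pics/{n}0.png",ctrl.grab_frame(n)[:,:,::-1])
E
```

```text
pics
{'time_s': 0.0, 'q': array([ 1.50564688e+00,  3.85578892e-01,  6.61401553e-03, -5.12426343e-04,
       -1.19398441e+00, -2.58584998e-01]), 'qd': array([ 2.84334766e-04, -2.35437622e-03, -7.33510890e-04, -5.36850848e-04,
        5.31104620e-04,  1.15603885e-05]), 'joint_efforts': array([ 9.58871933e-04, -3.90664852e+01,  1.87406892e+01,  4.21986580e+00,
        1.10468621e-02, -1.96920032e-04]), 'ee_pos': array([198.62771867, 592.01076808, 243.43944768]), 'eef_rot': array([ 3.09831786e+00, -5.06243282e-01, -4.17763656e-04]), 'ft_force': array([ 0.57418896,  0.39082338, -0.5111065 ]), 'ft_torque': array([ 0.01419782, -0.00807464,  0.01404774]), 'opening': 86.69386371761934}
scene {'vertical_fov': 51.01620099830464, 'cx': 320.83911520934294, 'cy': 190.84243333235324, 'rvec': array([ 1.76833895,  2.03456862, -0.59219715]), 'tvec': array([  54.83227462, -387.23982461, 1540.39671225])}
top {'vertical_fov': 56.352138789440545, 'cx': 311.50557175621964, 'cy': 205.01986778830923, 'rvec': array([ 2.13790534, -2.09274059,  0.21161764]), 'tvec': array([  20.57761841,  582.79027615, 1056.71307619])}
wrist {'vertical_fov': 65.70646984690485, 'cx': 312.48859844580915, 'cy': 195.07648235280874, 'rvec': array([-1.72135965,  2.39305318,  0.35171509]), 'tvec': array([624.59654215, -35.1083573 , 392.31228002])}
```

View pics/scene0.png

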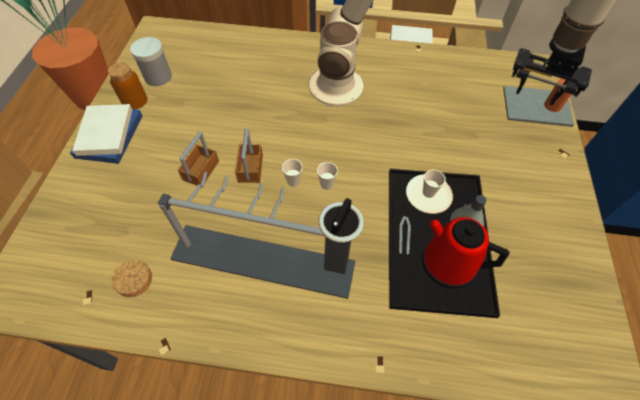

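View pics/top0.png

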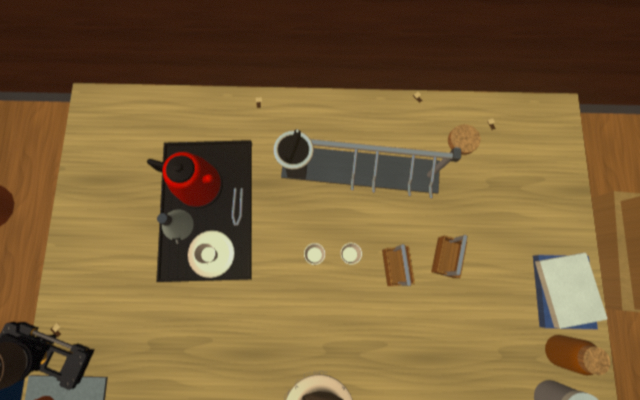

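View pics/wrist0.png

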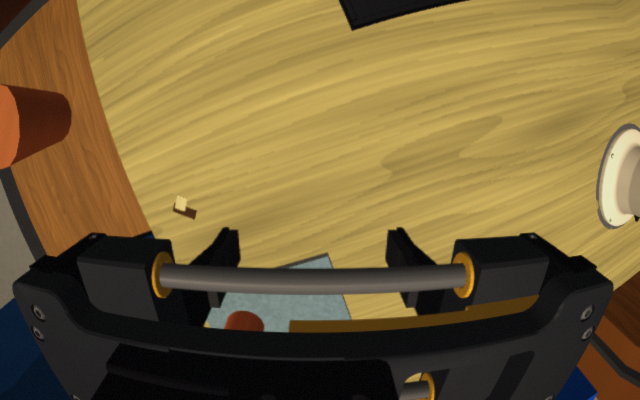

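The scene shows two caddies, at top (398,266) and (450,256). There are two loose cups, at top (315,254) and (351,254), with cup0 on the saucer at (210,254). The wheel is at (294,150). Next I'll enlarge crops.

```bash
cat > h.py <<'E'
import numpy as np, cv2
from scipy.spatial.transform import Rotation as R
def cam(c):
    f=200/np.tan(np.radians(c['vertical_fov'])/2)
    return f,R.from_rotvec(c['rvec']).as_matrix(),np.array(c['tvec'])
def ray(c,u,v,fish=False):
    f,M,t=cam(c); x=np.array([u-c['cx'],v-c['cy']])
    if fish:
        r=np.linalg.norm(x);th=r/f
        d=np.array([*(x/max(r,1e-9)*np.sin(th)),np.cos(th)])
    else: d=np.array([x[0]/f,x[1]/f,1.]);d/=np.linalg.norm(d)
    return -M.T@t, M.T@d
def proj(c,p,fish=False):
    f,M,t=cam(c);q=M@np.array(p,float)+t
    if fish:
        r=np.hypot(q[0],q[1]);th=np.arctan2(r,q[2]);return np.array([c['cx'],c['cy']])+f*th*q[:2]/r
    return np.array([c['cx'],c['cy']])+f*q[:2]/q[2]
def atz(c,u,v,z,fish=False):
    o,d=ray(c,u,v,fish);return o+d*(z-o[2])/d[2]
def tri(*obs):
    A=np.zeros((3,3));b=np.zeros(3);L=[]
    for o,d in obs:
        P=np.eye(3)-np.outer(d,d);A+=P;b+=P@o;L.append((o,d))
    p=np.linalg.solve(A,b)
    return p,[np.linalg.norm(np.cross(p-o,d)) for o,d in L]
def crop(src,dst,x0,y0,w,h,s):
    im=cv2.imread(src)[y0:y0+h,x0:x0+w];im=cv2.resize(im,None,fx=s,fy=s,interpolation=cv2.INTER_CUBIC)
    for i in range(0,w,10):
        cv2.line(im,(i*s,0),(i*s,6 if i%50 else 14),(0,255,0),1)
        if (x0+i)%20==0: cv2.putText(im,str(x0+i),(i*s,24),0,.4,(0,255,0),1)
    for i in range(0,h,10):
        cv2.line(im,(0,i*s),(6,i*s),(0,255,0),1)
        if (y0+i)%20==0:cv2.putText(im,str(y0+i),(8,i*s+4),0,.4,(0,255,0),1)
    cv2.imwrite(dst,im)
def tool(s):
    return np.array(s['ee_pos']),R.from_rotvec(s['eef_rot'])
def goto(p,Rt):
    """print shift/turn needed in tool axes, units"""
    from workcell import ctrl
    s=ctrl.sense();p0,R0=tool(s)
    print('t',round(s['time_s'],2),'pos',p0.round(1),'F',np.round(s['ft_force'],1),'open',round(s['opening'],1))
    d=R0.inv().apply(np.array(p)-p0)/20; r=np.degrees((R0.inv()*Rt).as_rotvec())/4
    print('shift units',d.round(2),'turn units',r.round(2))
def down(ang):
    """tool pointing down with tool y (jaw) axis at world azimuth ang deg"""
    a=np.radians(ang);y=np.array([np.cos(a),np.sin(a),0]);z=np.array([0,0,-1.]);x=np.cross(y,z)
    return R.from_matrix(np.stack([x,y,z],1))
E
python3 -c "
from h import *
crop('pics/scene0.png','pics/s0a.png',150,120,200,150,4)
crop('pics/top0.png','pics/t0a.png',270,120,200,150,4)
crop('pics/top0.png','pics/t0b.png',150,130,200,150,4)
crop('pics/scene0.png','pics/s0b.png',280,150,200,150,4)
from workcell import ctrl
s=ctrl.sense();print(tool(s)[1].as_matrix().round(3), s['time_s'])
for n in ('scene','top'):print(ray(ctrl.calibration(n),320,200))
"
```

```text
[[ 0.948 -0.318 -0.   ]
 [-0.318 -0.948 -0.002]
 [ 0.     0.002 -1.   ]] 0.15
(array([1160.44982958,   94.21410561, 1081.78703382]), array([-0.52109441, -0.06567663, -0.85096839]))
(array([ 360.12217628,   29.42880861, 1151.58865621]), array([ 0.21271302, -0.01924078, -0.97692526]))
```

View pics/s0a.png

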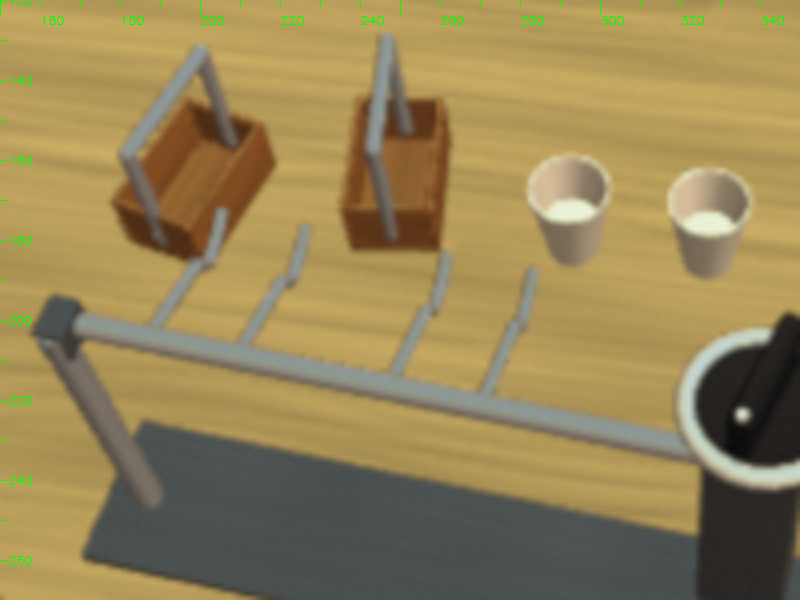

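View pics/t0a.png

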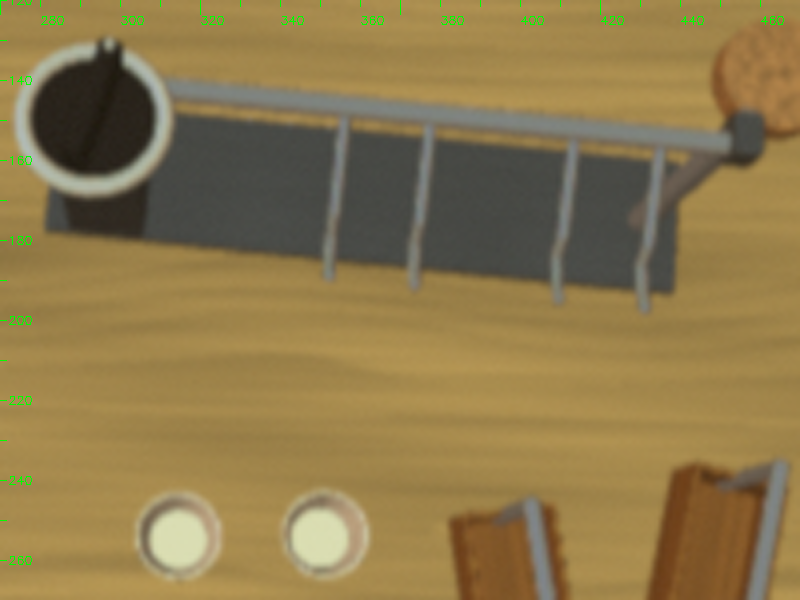

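View pics/t0b.png

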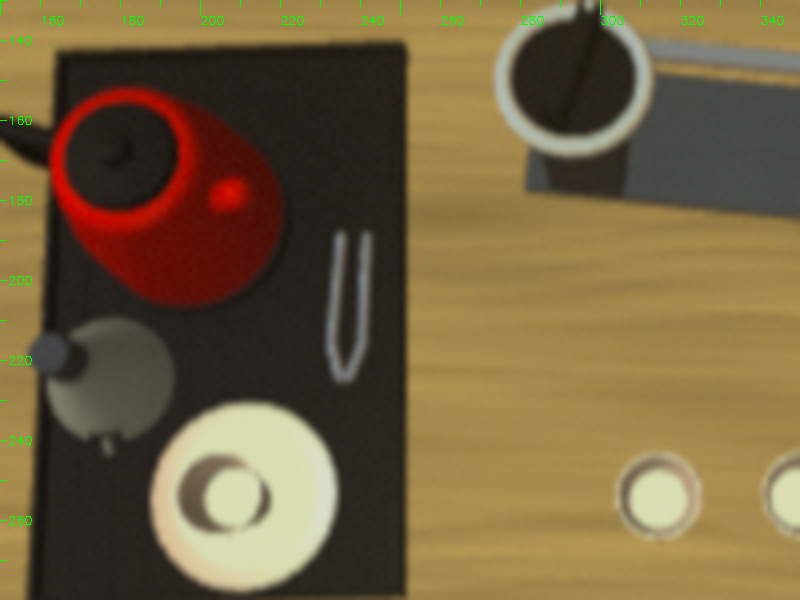

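View pics/s0b.png

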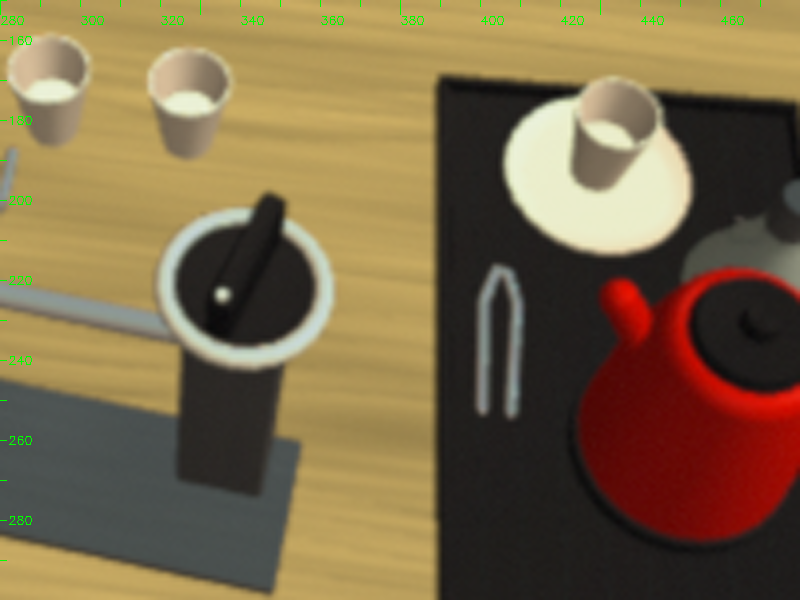

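```bash
python3 -c "
from h import *
crop('pics/top0.png','pics/t0c.png',370,220,110,80,7)
crop('pics/scene0.png','pics/s0c.png',170,120,110,80,7)
"
```

```text
(no output)
```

View pics/t0c.png

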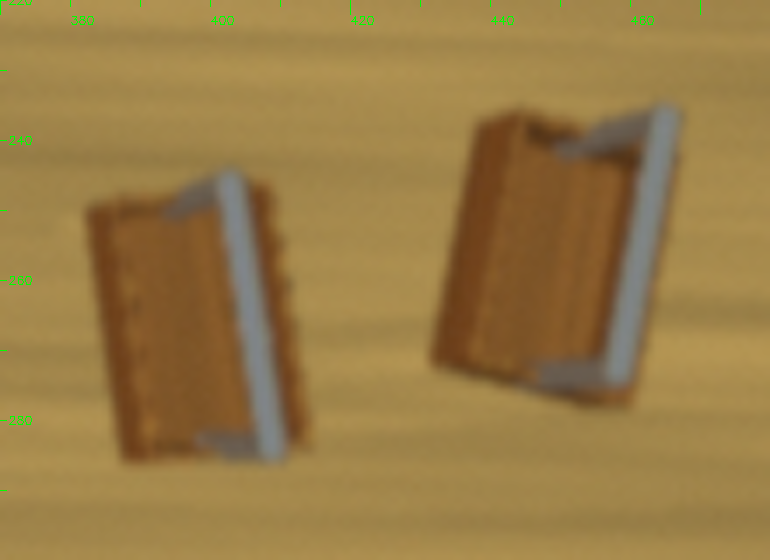

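View pics/s0c.png

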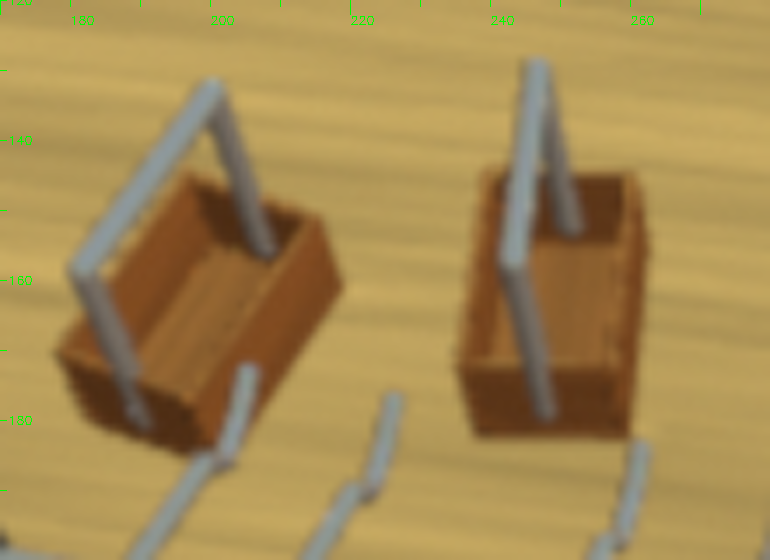

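```bash
python3 -c "
from h import *
from workcell import ctrl
T=ctrl.calibration('top');S=ctrl.calibration('scene')
def m(n,t,s):
    p,e=tri(ray(T,*t),ray(S,*s));print(n,p.round(1),np.round(e,1))
m('wheelrim',(293.5,149.3),(341.2,222))
m('barend+x',(297,132.5),(334.5,230))
m('A+x',(402.5,245.5),(243.5,156.5));m('A-x',(408.8,284.5),(246.8,129.5))
m('B+x',(464.5,236.5),(181.8,158.5));m('B-x',(458,273.5),(200,132.5))
m('cupL',(314.8,254),(327.2,170.5));m('cupR',(351.2,253.7),(292.3,167.2))
m('cup0',(206,253.5),(433.9,177.5))
# saucer centre
m('saucer',(211,254),(429.5,193))
# fork tips
for n,t,s in (('n1',(352.3,189.5),(283,187)),('n2',(373.5,192),(261.5,183)),('f1',(409.7,195),(226,176.5)),('f2',(430.5,197.5),(205.5,172.5))): m(n,t,s)
# beam ends
m('beam near jn fork1',(356.5,148.5),(271,218))
m('beam far',(434,155.5),(189,202))
m('beampost',(456,154),(165,199))
"
```

```text
wheelrim [692.8  83.7 233. ] [1.5 1.5]
barend+x [728.8  73.1 258.5] [0.1 0.1]
A+x [ 460.5 -218.1  124.9] [1.3 1.3]
A-x [ 356.1 -233.6  120.6] [1. 1.]
B+x [ 489.6 -392.1  120.4] [0.9 0.9]
B-x [ 388.2 -368.5  121.1] [0.6 0.6]
cupL [436.1  21.8  70.2] [1.4 1.4]
cupR [439.2 -82.9  70.5] [1.4 1.4]
cup0 [429.7 330.9  87.9] [2.2 2.2]
saucer [433.5 336.2  12. ] [1.5 1.5]
n1 [596.8 -72.2 201.7] [1.1 1.1]
n2 [ 591.6 -128.2  200.2] [0.8 0.8]
f1 [ 585.3 -222.3  201. ] [1.1 1.1]
f2 [ 580.1 -277.2  200.1] [0.5 0.5]
beam near jn fork1 [701.2 -80.1 225.4] [1.8 1.8]
beam far [ 686.2 -281.8  225.8] [1.5 1.5]
beampost [ 689.5 -337.4  231.7] [0.9 0.9]
```

Emit:
{"name": "jog_arm", "arguments": {
  "steps": "0 0 0 0.5 0.2 -1 87;0 0 0 0.8 0.4 -1 87;0 0 0 1 0.5 -1 87;0 0 0 1 0.5 -1 87;0 0 0 1 0.5 -1 87"
}}

```text
time_s: 0.78
ee_pos: [267.3, 524.6, 344.8]
eef_rot: [3.1, -0.506, -0.0]
ft_force: [-0.4, 0.3, -0.0]
opening: 86.7
```

Emit:
{"name": "jog_arm", "arguments": {
  "steps": "0 0 0 1 0.5 0 87;0 0 0 1 0.5 0 87;0 0 0 1 0.5 0 87;0 0 0 1 0.5 0 87;0 0 0 1 0.5 0 87"
}}

```text
time_s: 1.4
ee_pos: [346.9, 445.0, 344.2]
eef_rot: [3.1, -0.507, -0.0]
ft_force: [-0.0, 0.4, -0.8]
opening: 86.7
```

Emit:
{"name": "jog_arm", "arguments": {
  "steps": "0 0 0 1 0.5 0 87;0 0 0 1 0.5 0 87;0 0 0 1 0.5 0 87;0 0 0 1 0.5 0 87;0 0 0 1 0.5 0 87"
}}

```text
time_s: 2.02
ee_pos: [425.7, 365.7, 344.5]
eef_rot: [3.1, -0.507, -0.0]
ft_force: [0.1, -0.4, -0.7]
opening: 86.7
```

Emit:
{"name": "jog_arm", "arguments": {
  "steps": "0 0 0 1 0.5 0 87;0 0 0 1 0.5 0 87;0 0 0 1 0.5 0 87;0 0 0 1 0.5 0 87;0 0 0 1 0.5 0 87"
}}

```text
time_s: 2.65
ee_pos: [504.5, 286.4, 344.4]
eef_rot: [3.1, -0.507, -0.0]
ft_force: [-0.3, 0.4, 0.7]
opening: 87.1
```

Emit:
{"name": "jog_arm", "arguments": {
  "steps": "0 0 0 1 0.5 0 87;0 0 0 1 0.5 0 87;0 0 0 1 0.5 0 87;0 0 0 1 0.5 0 87;0 0 0 0 0 0 87"
}}

```text
time_s: 3.28
ee_pos: [567.7, 222.6, 344.0]
eef_rot: [3.099, -0.51, -0.001]
ft_force: [-1.1, -0.1, -1.0]
opening: 86.9
```

```bash
python3 -c "
from h import *
from workcell import ctrl
goto((692,84,330),down(-106.6))
print(ctrl.sense()['q'])
c=ctrl.calibration('wrist');print(ray(c,c['cx']+.01,c['cy'],True))
cv2.imwrite('pics/w1.png',ctrl.grab_frame('wrist')[:,:,::-1])
cv2.imwrite('pics/t1.png',ctrl.grab_frame('top')[:,:,::-1])
"
```

```text
t 3.27 pos [567.7 222.6 344. ] F [-1.1 -0.1 -1. ] open 86.9
shift units [8.11 4.57 0.7 ] turn units [ 0.01  0.01 -0.52]
[ 6.38873171e-01  3.10836720e-01  1.44172911e-01 -6.46175897e-07
 -1.40497860e+00  6.05713435e-01]
(array([643.45713899, 197.89756414, 484.66179744]), array([-0.27491126,  0.09177828, -0.95707917]))
```

View pics/w1.png

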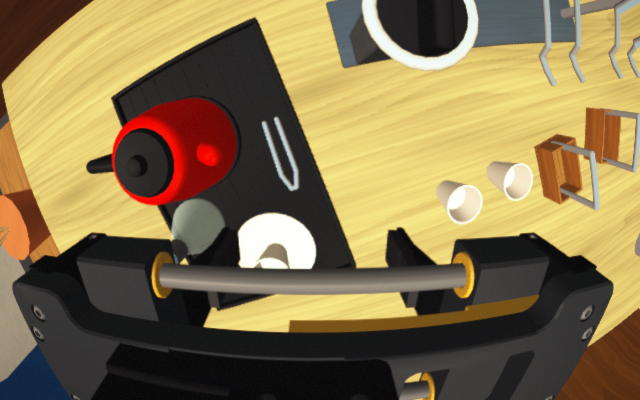

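Emit:
{"name": "jog_arm", "arguments": {
  "steps": "0 0 0 1 0.5 0 87;0 0 0 1 0.5 0 87;0 0 0 1 0.5 0 87;0 0 0 1 1 0 87;0 0 -0.5 0 0 0 87"
}}

```text
time_s: 4.0
ee_pos: [628.0, 149.2, 344.0]
eef_rot: [3.108, -0.455, -0.001]
ft_force: [0.6, 0.6, 0.5]
opening: 86.8
```

```bash
python3 -c "
from h import *
from workcell import ctrl
import pickle
goto((692,84,330),down(-106.6))
c=ctrl.calibration('wrist');pickle.dump(c,open('c2.pkl','wb'))
cv2.imwrite('pics/w2.png',ctrl.grab_frame('wrist')[:,:,::-1])
print([proj(c,p,True).round(1) for p in ((692.8,83.7,243),(728,73,282))])
"
```

```text
t 4.0 pos [628.  149.2 344. ] F [0.6 0.6 0.5] open 86.8
shift units [4.  2.2 0.7] turn units [ 0.01  0.01 -0.01]
[array([370. , 103.6]), array([381.6,  49.1])]
```

View pics/w2.png

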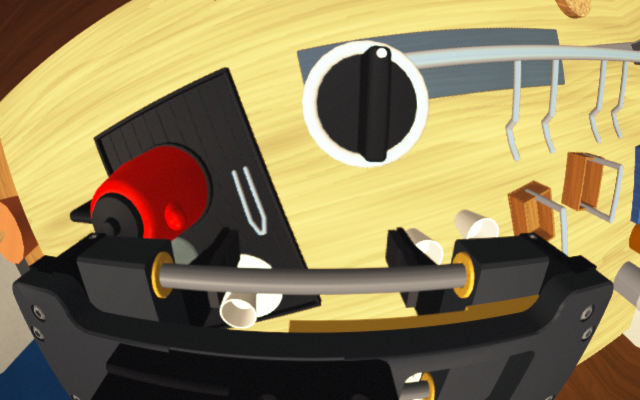

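The wheel ring centre is at wrist (365.5,103). The bar's top ends are near (379,46) and (374,161).

```bash
python3 -c "
from h import *
crop('pics/w2.png','pics/w2c.png',295,30,140,145,4)
import pickle
from workcell import ctrl
c=pickle.load(open('c2.pkl','rb'))
T=ctrl.calibration('top');S=ctrl.calibration('scene')
print(tri(ray(T,293.5,149.3),ray(S,341.2,222),ray(c,365.5,103,True)))
print('rim@243',atz(c,365.5,103,243,True),'ends',atz(c,378,46,282,True),atz(c,374,161,282,True))
"
```

```text
(array([693.1645985 ,  84.23255305, 232.49100042]), [np.float64(2.0257921162468024), np.float64(1.189632194344053), np.float64(1.188135375053804)])
rim@243 [694.1894582   87.03514864 243.        ] ends [730.57654279  74.70935119 282.        ] [656.85410411  97.95762864 282.        ]
```

View pics/w2c.png

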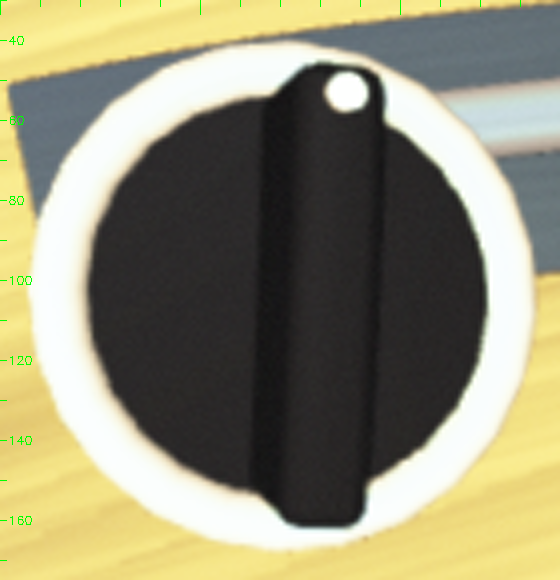

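```bash
python3 -c "
from h import *
goto((694,86,272),down(-107.5))
"
```

```text
t 4.05 pos [627.5 150.1 344.1] F [0.1 0.1 0.3] open 87.3
shift units [4.1  2.13 3.6 ] turn units [0.   0.01 0.24]
```

Emit:
{"name": "jog_arm", "arguments": {
  "steps": "0 0 0 1 0.53 0 87;0 0 0.2 1 0.53 0 87;0 0 0 1 0.53 0.3 87;0 0 0 1 0.53 0.5 87;0 0 0 0 0 0.4 87"
}}

```text
time_s: 4.68
ee_pos: [691.9, 85.8, 318.1]
eef_rot: [3.104, -0.478, -0.004]
ft_force: [0.0, -0.2, -0.4]
opening: 87.1
```

```bash
python3 -c "
from h import *
from workcell import ctrl
goto((694,86,272),down(-107.5))
c=ctrl.calibration('wrist')
cv2.imwrite('pics/w3.png',ctrl.grab_frame('wrist')[:,:,::-1])
"
```

```text
t 4.67 pos [691.9  85.8 318.1] F [ 0.  -0.2 -0.4] open 87.1
shift units [ 0.1  -0.05  2.31] turn units [0.02 0.03 0.  ]
```

View pics/w3.png

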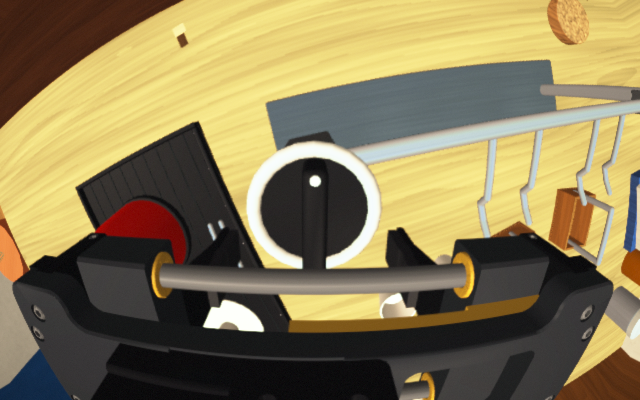

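Emit:
{"name": "jog_arm", "arguments": {
  "steps": "0 0 0 0.1 0 0.6 87;0 0 0 0 0 0.8 87;0 0 0 0 0 0.6 87;0 0 0 0 0 0.3 87;0 0 0 0 0 0 87"
}}

```text
time_s: 5.35
ee_pos: [692.6, 87.1, 274.1]
eef_rot: [3.105, -0.473, -0.001]
ft_force: [-0.0, -0.2, 0.9]
opening: 87.0
```

Emit:
{"name": "jog_arm", "arguments": {
  "steps": "0 0 0 0 0 0 10;0 0 0 0 0 0 10;0 0 0 0 0 0 10;0 0 0 0 0 0 10;0 0 0 0 0 0 10"
}}

```text
time_s: 5.98
ee_pos: [692.8, 87.0, 274.6]
eef_rot: [-3.106, 0.474, -0.0]
ft_force: [0.2, -0.6, 0.9]
opening: 44.8
```

Emit:
{"name": "jog_arm", "arguments": {
  "steps": "0 0 0 0 0 0 10;0 0 0 0 0 0 10;0 0 0 0 0 0 10;0 0 0 0 0 0 10;0 0 0 0 0 0 10"
}}

```text
time_s: 6.6
ee_pos: [692.1, 84.7, 274.5]
eef_rot: [3.102, -0.476, -0.003]
ft_force: [-1.3, -5.2, 0.6]
opening: 15.5
```

Emit:
{"name": "jog_arm", "arguments": {
  "steps": "0 0 0.3 0 0 0 10;0 0 0.7 0 0 0 10;0 0 1 0 0 0 10;0 0 1 0 0 0 10;0 0 1 0 0 0 10"
}}

```text
time_s: 7.22
ee_pos: [692.2, 84.9, 274.5]
eef_rot: [3.005, -0.905, -0.002]
ft_force: [-1.0, -5.2, -0.5]
opening: 15.8
```

```bash
python3 -c "
from h import *
from workcell import ctrl
s=ctrl.sense();print(s)
"
```

```text
{'time_s': 7.225, 'q': array([ 0.35414646,  0.49709727,  0.26137112,  0.00220472, -1.33833856,
        0.63130817]), 'qd': array([ 6.53686080e-04, -1.50300847e-03,  1.85235643e-03, -2.25134282e-03,
        6.99416052e-05, -5.55900840e-01]), 'joint_efforts': array([  3.11022006, -45.13169289,  20.61225772,   3.29444155,
         0.74772187,   0.18598176]), 'ee_pos': array([692.18704295,  84.90238841, 274.50216914]), 'eef_rot': array([ 3.00470804e+00, -9.04552041e-01, -2.06434618e-03]), 'ft_force': array([-0.95081696, -5.15743791, -0.46495778]), 'ft_torque': array([-1.31757533,  0.20351831,  0.14817881]), 'opening': 15.750169701446184}
```

Emit:
{"name": "jog_arm", "arguments": {
  "steps": "0 0 1 0 0 0 10;0 0 1 0 0 0 10;0 0 1 0 0 0 10;0 0 1 0 0 0 10;0 0 1 0 0 0 10"
}}

```text
time_s: 7.85
ee_pos: [692.4, 85.2, 274.5]
eef_rot: [2.802, -1.413, -0.0]
ft_force: [0.8, -5.2, -0.0]
opening: 15.5
```

Emit:
{"name": "jog_arm", "arguments": {
  "steps": "0 0 1 0 0 0 10;0 0 1 0 0 0 10;0 0 1 0 0 0 10;0 0 1 0 0 0 10;0 0 1 0 0 0 10"
}}

```text
time_s: 8.48
ee_pos: [692.7, 85.3, 274.5]
eef_rot: [2.515, -1.878, 0.001]
ft_force: [0.8, -5.1, 0.3]
opening: 15.6
```

Emit:
{"name": "jog_arm", "arguments": {
  "steps": "0 0 1 0 0 0 10;0 0 1 0 0 0 10;0 0 1 0 0 0 10;0 0 1 0 0 0 10;0 0 1 0 0 0 10"
}}

```text
time_s: 9.1
ee_pos: [693.0, 85.4, 274.5]
eef_rot: [2.151, -2.287, 0.002]
ft_force: [1.5, -3.9, -0.4]
opening: 15.8
```

```bash
python3 -c "
from h import *
from workcell import ctrl
s=ctrl.sense();print(s['q'],s['ft_force'],s['ft_torque'],s['opening'])
cv2.imwrite('pics/s4.png',ctrl.grab_frame('scene')[:,:,::-1])
cv2.imwrite('pics/w4.png',ctrl.grab_frame('wrist')[:,:,::-1])
"
```

```text
[ 0.3543125   0.49750496  0.26206473  0.00211238 -1.33629365 -0.41587092] [ 1.4885634  -3.89931315 -0.44352952] [-1.03323593 -0.43994786  0.18323033] 15.81089970839247
```

View pics/s4.png

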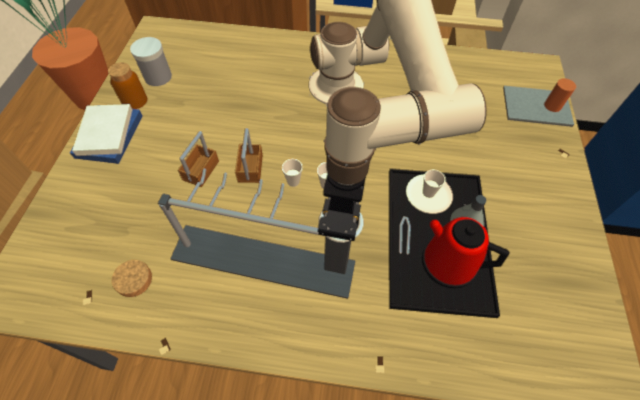

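View pics/w4.png

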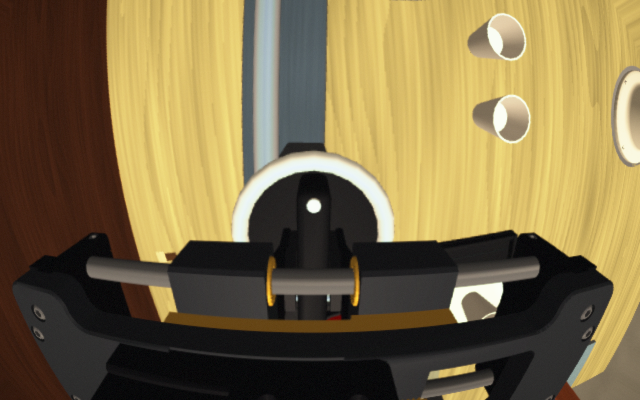

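Emit:
{"name": "jog_arm", "arguments": {
  "steps": "0 0 1 0 0 0 10;0 0 1 0 0 0 10;0 0 1 0 0 0 10;0 0 1 0 0 0 10;0 0 1 0 0 0 10"
}}

```text
time_s: 9.82
ee_pos: [693.3, 85.3, 274.5]
eef_rot: [1.724, -2.626, 0.004]
ft_force: [1.2, -6.8, -1.7]
opening: 15.8
```

Emit:
{"name": "jog_arm", "arguments": {
  "steps": "0 0 1 0 0 0 10;0 0 1 0 0 0 10;0 0 1 0 0 0 10;0 0 1 0 0 0 10;0 0 1 0 0 0 10"
}}

```text
time_s: 10.45
ee_pos: [693.6, 85.2, 274.5]
eef_rot: [-1.242, 2.886, -0.004]
ft_force: [4.3, -6.6, -2.4]
opening: 16.0
```

Emit:
{"name": "jog_arm", "arguments": {
  "steps": "0 0 1 0 0 0 10;0 0 1 0 0 0 10;0 0 1 0 0 0 10;0 0 1 0 0 0 10;0 0 1 0 0 0 10"
}}

```text
time_s: 11.08
ee_pos: [693.8, 84.9, 274.5]
eef_rot: [-0.721, 3.057, -0.005]
ft_force: [4.4, -7.2, -1.1]
opening: 15.8
```

Emit:
{"name": "jog_arm", "arguments": {
  "steps": "0 0 1 0 0 0 10;0 0 1 0 0 0 10;0 0 1 0 0 0 10;0 0 1 0 0 0 10;0 0 1 0 0 0 10"
}}

```text
time_s: 11.7
ee_pos: [693.9, 84.6, 274.5]
eef_rot: [-0.179, 3.135, -0.005]
ft_force: [4.0, -8.3, -1.8]
opening: 15.9
```

Emit:
{"name": "jog_arm", "arguments": {
  "steps": "0 0 1 0 0 0 10;0 0 1 0 0 0 10;0 0 1 0 0 0 10;0 0 1 0 0 0 10;0 0 1 0 0 0 10"
}}

```text
time_s: 12.32
ee_pos: [693.6, 84.5, 274.6]
eef_rot: [0.369, 3.118, -0.005]
ft_force: [1.8, -6.8, -0.4]
opening: 16.8
```

Emit:
{"name": "jog_arm", "arguments": {
  "steps": "0 0 1 0 0 0 10;0 0 1 0 0 0 10;0 0 1 0 0 0 10;0 0 1 0 0 0 10;0 0 1 0 0 0 10"
}}

```text
time_s: 12.95
ee_pos: [692.9, 84.4, 274.8]
eef_rot: [0.904, 3.008, -0.006]
ft_force: [1.7, -7.8, 0.1]
opening: 15.6
```

```bash
python3 -c "
from h import *
from workcell import ctrl
s=ctrl.sense();print(s['q'],s['ft_force'],s['ft_torque'],s['opening'])
cv2.imwrite('pics/w5.png',ctrl.grab_frame('wrist')[:,:,::-1])
"
```

```text
[ 0.35364945  0.49733165  0.26189143  0.00348062 -1.33705745 -2.50911939] [ 1.67342148 -7.7791613   0.12810428] [-2.15266422 -0.68107178  0.22833191] 15.621790733484639
```

View pics/w5.png

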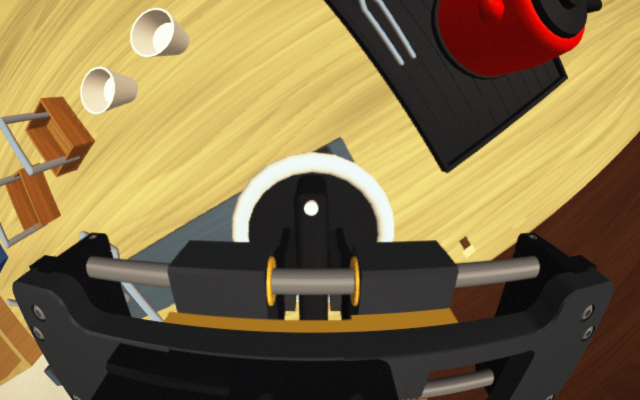

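Emit:
{"name": "jog_arm", "arguments": {
  "steps": "0 0 0 0 0 0 50;0 0 0 0 0 0 50;0 0 0 0 0 0 50;0 0 0 0 0 -0.5 50;0 0 0 0 0 -0.8 50"
}}

```text
time_s: 13.62
ee_pos: [692.7, 87.2, 301.3]
eef_rot: [-0.901, -3.009, 0.0]
ft_force: [0.1, -0.1, 0.1]
opening: 48.8
```

Emit:
{"name": "jog_arm", "arguments": {
  "steps": "0 0 0 0 0 -0.8 50;0 0 -1 0 0 -0.5 50;0 0 -1 0 0 0 50;0 0 -1 0 0 0 50;0 0 -1 0 0 0 50"
}}

```text
time_s: 14.25
ee_pos: [693.0, 87.0, 328.1]
eef_rot: [0.47, 3.105, 0.001]
ft_force: [-0.1, -0.4, 0.1]
opening: 50.2
```

Emit:
{"name": "jog_arm", "arguments": {
  "steps": "0 0 -1 0 0 0 50;0 0 -1 0 0 0 50;0 0 -1 0 0 0 50;0 0 -1 0 0 0 50;0 0 -1 0 0 0 50"
}}

```text
time_s: 14.88
ee_pos: [693.0, 87.0, 328.1]
eef_rot: [-0.076, 3.139, 0.001]
ft_force: [-0.0, 0.4, -0.0]
opening: 50.2
```

Emit:
{"name": "jog_arm", "arguments": {
  "steps": "0 0 -1 0 0 0 50;0 0 -1 0 0 0 50;0 0 -1 0 0 0 50;0 0 -1 0 0 0 50;0 0 -1 0 0 0 50"
}}

```text
time_s: 15.5
ee_pos: [693.0, 87.0, 328.0]
eef_rot: [-0.62, 3.078, 0.0]
ft_force: [0.7, -0.8, 0.1]
opening: 49.9
```

Emit:
{"name": "jog_arm", "arguments": {
  "steps": "0 0 -1 0 0 0 50;0 0 -1 0 0 0 50;0 0 -1 0 0 0 50;0 0 -1 0 0 0 50;0 0 -1 0 0 0 50"
}}

```text
time_s: 16.12
ee_pos: [693.0, 87.0, 328.0]
eef_rot: [-1.145, 2.924, -0.0]
ft_force: [-0.0, -0.5, -0.8]
opening: 49.9
```

Emit:
{"name": "jog_arm", "arguments": {
  "steps": "0 0 -1 0 0 0 50;0 0 -1 0 0 0 50;0 0 -1 0 0 0 50;0 0 -1 0 0 0 50;0 0 -1 0 0 0 50"
}}

```text
time_s: 16.75
ee_pos: [693.0, 87.0, 328.1]
eef_rot: [-1.635, 2.68, -0.001]
ft_force: [0.2, 0.0, -0.2]
opening: 50.4
```

Emit:
{"name": "jog_arm", "arguments": {
  "steps": "0 0 -1 0 0 0 50;0 0 -1 0 0 0 50;0 0 -1 0 0 0 50;0 0 -1 0 0 0 50;0 0 -1 0 0 0 50"
}}

```text
time_s: 17.38
ee_pos: [693.0, 87.0, 328.1]
eef_rot: [-2.076, 2.356, -0.001]
ft_force: [-0.0, -0.5, 0.2]
opening: 49.8
```

Emit:
{"name": "jog_arm", "arguments": {
  "steps": "0 0 -1 0 0 0 50;0 0 -1 0 0 0 50;0 0 -1 0 0 0 50;0 0 -1 0 0 0 50;0 0 -1 0 0 0 50"
}}

```text
time_s: 18.0
ee_pos: [693.0, 87.0, 328.1]
eef_rot: [-2.454, 1.959, -0.002]
ft_force: [0.4, -0.1, 0.6]
opening: 50.0
```

Emit:
{"name": "jog_arm", "arguments": {
  "steps": "0 0 -1 0 0 0 50;0 0 -1 0 0 0 50;0 0 -1 0 0 0 50;0 0 -1 0 0 0 50;0 0 -1 0 0 0 50"
}}

```text
time_s: 18.62
ee_pos: [693.0, 87.0, 328.0]
eef_rot: [-2.757, 1.504, -0.002]
ft_force: [0.0, -0.1, 0.1]
opening: 50.2
```

```bash
python3 -c "
from h import *
from workcell import ctrl
s=ctrl.sense();print(s['q'],s['ee_pos'],s['ft_force'],s['ft_torque'],s['opening'])
m=tool(s)[1].as_matrix();print('az',np.degrees(np.arctan2(m[1,1],m[0,1])))
cv2.imwrite('pics/w6.png',ctrl.grab_frame('wrist')[:,:,::-1])
"
```

```text
[ 3.55787537e-01  4.79315009e-01  3.62015015e-01  1.63908750e-04
 -1.45183085e+00  2.16354063e-01] [692.99304975  86.99110537 328.04265771] [ 0.02406458 -0.12265212  0.08092309] [ 0.03968889  0.02615322 -0.00512728] 50.2498320911525
az -147.21757066053266
```

View pics/w6.png

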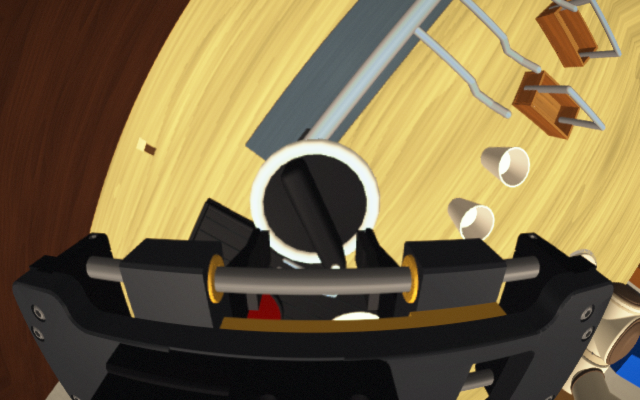

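Emit:
{"name": "jog_arm", "arguments": {
  "steps": "0 0 -1 0 0 0 50;0 0 -1 0 0 0 50;0 0 -1 0 0 0 50;0 0 -1 0 0 0 50;0 0 -1 0 0 0 50"
}}

```text
time_s: 19.3
ee_pos: [693.0, 87.0, 327.7]
eef_rot: [-2.976, 1.004, -0.002]
ft_force: [-0.0, -0.1, 0.4]
opening: 50.0
```

Emit:
{"name": "jog_arm", "arguments": {
  "steps": "0 0 -1 0 0 0 50;0 0 0 0 0 0.8 50;0 0 0 0 0 0.8 50;0 0 0 0 0 0 50;0 0 0 0 0 0 50"
}}

```text
time_s: 19.92
ee_pos: [693.0, 86.9, 294.6]
eef_rot: [3.009, -0.902, 0.0]
ft_force: [1.0, -0.2, 0.4]
opening: 49.8
```

```bash
python3 -c "
from h import *
from workcell import ctrl
s=ctrl.sense();print(s['q'],s['ee_pos'],s['ft_force'],s['ft_torque'],s['opening'])
cv2.imwrite('pics/w7.png',ctrl.grab_frame('wrist')[:,:,::-1])
crop('pics/w7.png','pics/w7c.png',220,120,200,150,4)
"
```

```text
[ 3.55770730e-01  4.89707673e-01  2.98520354e-01  4.13444508e-04
 -1.37965476e+00  6.32516317e-01] [692.95374183  86.89052897 294.55799118] [ 1.01320069 -0.1665298   0.39086448] [-0.03829593  0.00791053 -0.00251208] 49.756175624688254
```

View pics/w7c.png

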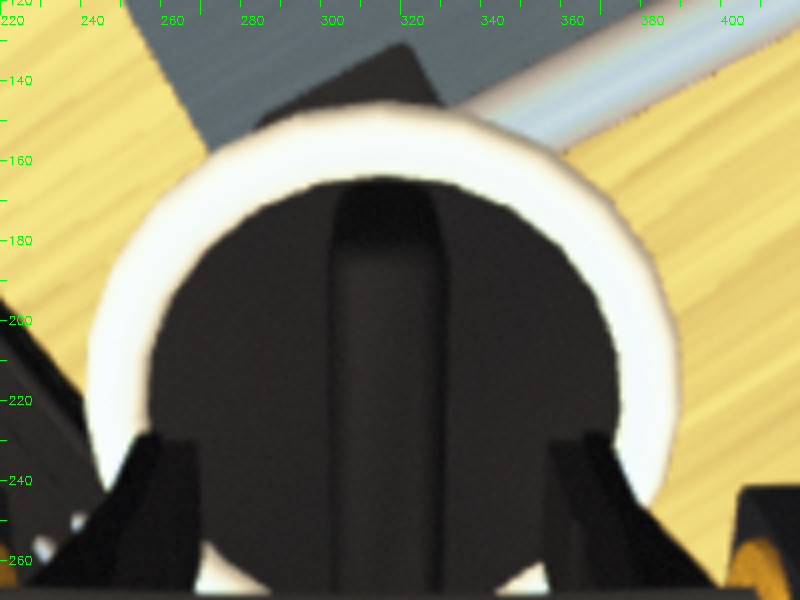

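The bar is aligned and centred between the fingers (x≈314). Descending and gripping.

Emit:
{"name": "jog_arm", "arguments": {
  "steps": "0 0 0 0 0 0.6 50;0 0 0 0 0 0.4 50;0 0 0 0 0 0 10;0 0 0 0 0 0 10;0 0 0 0 0 0 10"
}}

```text
time_s: 20.6
ee_pos: [693.0, 87.0, 275.0]
eef_rot: [-3.009, 0.901, -0.001]
ft_force: [0.1, 0.6, -0.5]
opening: 27.7
```

Emit:
{"name": "jog_arm", "arguments": {
  "steps": "0 0 0 0 0 0 10;0 0 0 0 0 0 10;0 0 0 0 0 0 10;0 0 0 0 0 0 10;0 0 0.5 0 0 0 10"
}}

```text
time_s: 21.22
ee_pos: [691.7, 85.3, 274.9]
eef_rot: [2.989, -0.954, -0.003]
ft_force: [-3.0, -4.6, 0.8]
opening: 15.7
```

Emit:
{"name": "jog_arm", "arguments": {
  "steps": "0 0 1 0 0 0 10;0 0 1 0 0 0 10;0 0 1 0 0 0 10;0 0 1 0 0 0 10;0 0 1 0 0 0 10"
}}

```text
time_s: 21.85
ee_pos: [692.1, 85.6, 274.9]
eef_rot: [2.778, -1.46, -0.001]
ft_force: [-1.0, -4.0, 0.5]
opening: 16.2
```

```bash
python3 -c "
from workcell import ctrl
s=ctrl.sense();print(s['q'][5],s['ee_pos'],s['ft_force'],s['ft_torque'],s['joint_efforts'][5],s['opening'])
"
```

```text
0.24784028857025237 [692.07866624  85.59672458 274.89749731] [-1.00047777 -3.97723985  0.50143375] [-1.01726614  0.56095814  0.70925155] -0.30449872836470604 16.192838896223776
```

Emit:
{"name": "jog_arm", "arguments": {
  "steps": "0 0 0.5 0 0 0 10;0 0 0.5 0 0 0 10;0 0 0 0 0 0 10;0 0 0 0 0 0 10;0 0 0 0 0 0 10"
}}

```text
time_s: 22.48
ee_pos: [692.3, 85.3, 274.9]
eef_rot: [2.728, -1.551, 0.0]
ft_force: [-2.5, -5.5, 0.2]
opening: 16.7
```

```bash
python3 -c "
from workcell import ctrl
from h import *
s=ctrl.sense();print(s['q'][5],s['ee_pos'],s['ft_force'],s['ft_torque'],s['joint_efforts'][5],s['opening'])
cv2.imwrite('pics/w8.png',ctrl.grab_frame('wrist')[:,:,::-1])
cv2.imwrite('pics/s8.png',ctrl.grab_frame('scene')[:,:,::-1])
crop('pics/w8.png','pics/w8c.png',220,120,200,150,4)
crop('pics/s8.png','pics/s8c.png',150,120,200,150,4)
"
```

```text
0.1816233659249917 [692.34648792  85.25926135 274.92755128] [-2.51106363 -5.5381377   0.16563702] [-1.63851026  0.43229181  0.89270689] -0.8844981528818607 16.726229140676793
```

View pics/w8c.png

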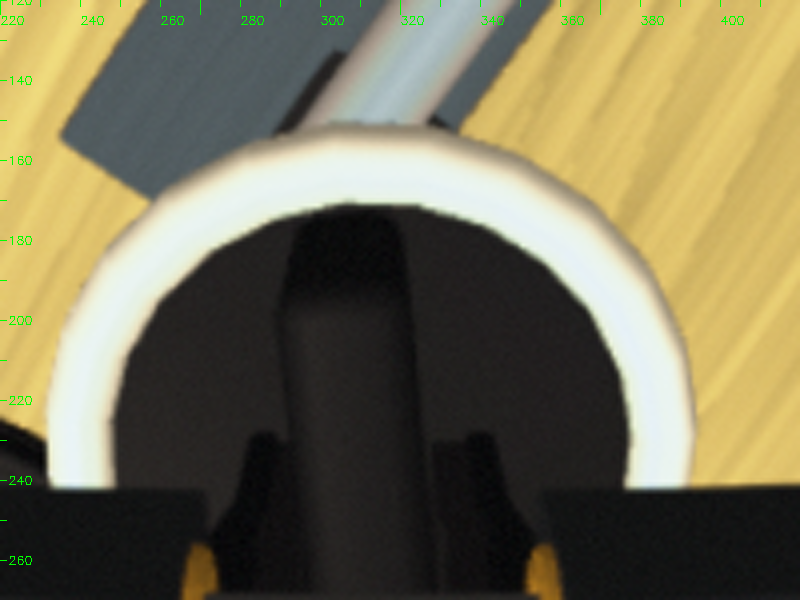

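View pics/s8c.png

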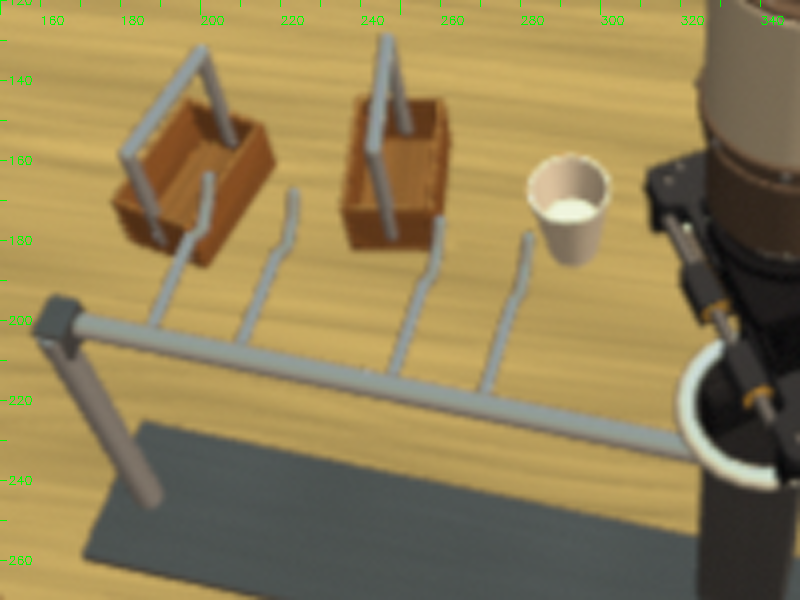

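Emit:
{"name": "jog_arm", "arguments": {
  "steps": "0 0 0.7 0 0 0 10;0 0 0.7 0 0 0 10;0 0 0 0 0 0 10;0 0 0 0 0 0 10;0 0 0 0 0 0 10"
}}

```text
time_s: 23.2
ee_pos: [692.6, 85.0, 275.0]
eef_rot: [2.65, -1.681, 0.002]
ft_force: [-1.2, -5.9, 0.5]
opening: 18.0
```

```bash
python3 -c "
from workcell import ctrl
from h import *
s=ctrl.sense();print(s['q'][5],s['ee_pos'],s['ft_force'],s['ft_torque'],s['joint_efforts'][5],s['opening'])
"
```

```text
0.08459854440635974 [692.56119605  84.98642244 275.01442964] [-1.1997986  -5.91035059  0.50280239] [-1.87816769  0.28773414  1.12551551] -1.1063352227210999 18.026887351881236
```

Emit:
{"name": "jog_arm", "arguments": {
  "steps": "0 0 0 0 0 0 50;0 0 0 0 0 0 50;0 0 0 0 0 0 50;0 0 0 0 0 -0.7 50;0 0 0 0 0 -1 50"
}}

```text
time_s: 23.82
ee_pos: [692.8, 87.2, 309.3]
eef_rot: [2.65, -1.686, -0.0]
ft_force: [0.8, -0.2, 0.8]
opening: 48.9
```

Emit:
{"name": "jog_arm", "arguments": {
  "steps": "0 0 0 0 0 -1 50;0 0 0 0 0 -1 50;0 0 1 0 0 -1 50;0 0 1 0 0 0 50;0 0 0 0 0 0 50"
}}

```text
time_s: 24.45
ee_pos: [692.9, 87.2, 369.8]
eef_rot: [-2.526, 1.865, -0.002]
ft_force: [0.6, -0.7, 0.3]
opening: 49.9
```

```bash
python3 -c "
from workcell import ctrl
from h import *
goto((560,-30,360),down(-261.6))
print(tool(ctrl.sense())[1].as_matrix().round(2))
for n in('wrist','top','scene'): cv2.imwrite(f'pics/{n}9.png',ctrl.grab_frame(n)[:,:,::-1])
crop('pics/scene9.png','pics/s9c.png',150,120,200,150,4)
crop('pics/top9.png','pics/t9c.png',270,120,200,150,4)
"
```

```text
t 24.45 pos [692.9  87.2 369.8] F [ 0.6 -0.7  0.3] open 49.9
shift units [3.65 8.08 0.47] turn units [-2.000e-02  3.000e-02  2.468e+01]
[[ 0.29 -0.96  0.  ]
 [-0.96 -0.29  0.  ]
 [-0.   -0.   -1.  ]]
```

View pics/wrist9.png

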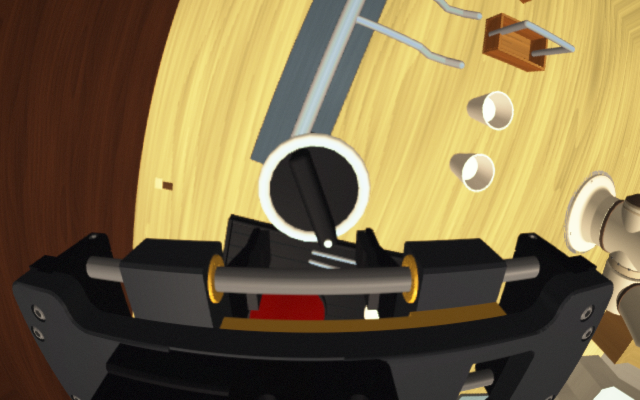

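View pics/s9c.png

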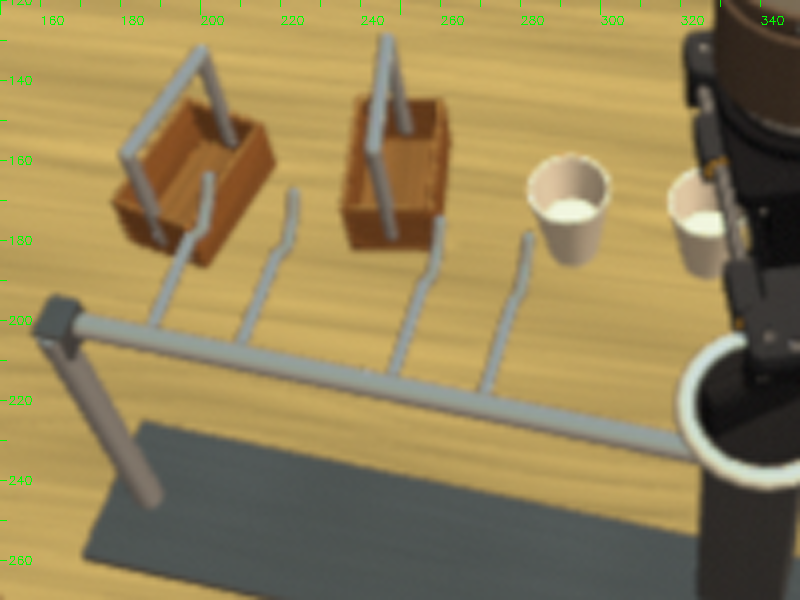

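View pics/t9c.png

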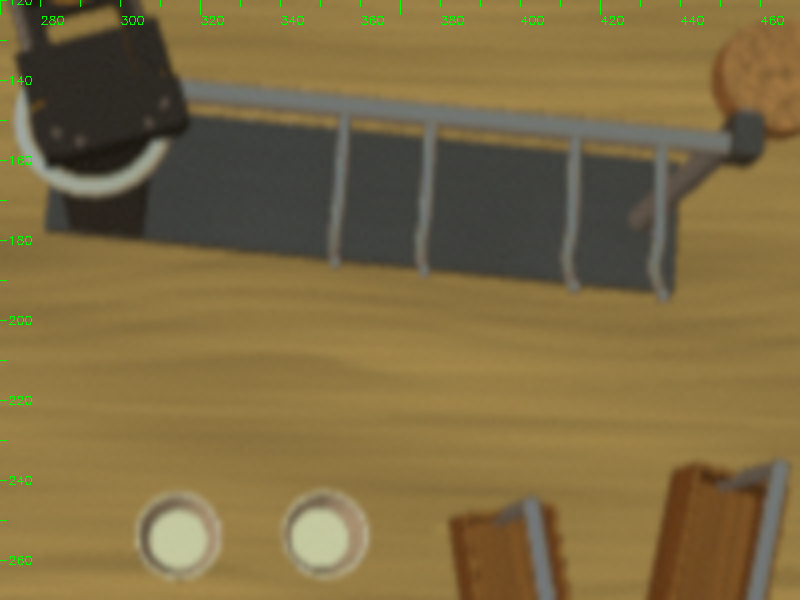

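```bash
python3 -c "
from h import *
from workcell import ctrl
T=ctrl.calibration('top');S=ctrl.calibration('scene')
def m(n,t,s):
    p,e=tri(ray(T,*t),ray(S,*s));print(n,p.round(1),np.round(e,1));return p
for n,t,s in (('tn1',(353.5,186),(282.3,178.5)),('tn2',(375.5,188),(260,175)),('tf1',(413,192),(223.3,167.5)),('tf2',(436,194.5),(202.3,164))
,('dn1',(353.3,177),(279.3,192.5)),('dn2',(375.7,178),(258,187.5)),('df1',(412.5,183),(222.5,180)),('df2',(433.7,186),(200.8,176.3))): m(n,t,s)
w=np.array([694,86.])
y=np.array([-17.,-205]);y/=np.linalg.norm(y)
"
```

```text
tn1 [596.6 -71.3 239.2] [1. 1.]
tn2 [ 593.  -127.4  237.6] [0.6 0.6]
tf1 [ 584.5 -221.6  238.6] [0.3 0.3]
tf2 [ 579.6 -278.6  236.2] [1.6 1.6]
dn1 [625.6 -73.8 220.1] [0.2 0.2]
dn2 [ 622.3 -128.8  225.8] [2.1 2.1]
df1 [ 611.4 -222.2  223.6] [3.2 3.2]
df2 [ 605.8 -278.9  219.7] [2. 2.]
```

```bash
cat >> h.py <<'E'
def plan(p,Rt,g,n=None,vmax=1.0):
    from workcell import ctrl
    s=ctrl.sense();p0,R0=tool(s);p=np.array(p,float)
    rv=(R0.inv()*Rt).as_rotvec();dw=p-p0
    print('t',round(s['time_s'],2),'pos',p0.round(1),'F',np.round(s['ft_force'],1),'open',round(s['opening'],1),'q',s['q'].round(2))
    a=np.degrees(np.linalg.norm(rv))/4; 
    N=n or int(np.ceil(max(a,np.linalg.norm(dw)/20/vmax)/.95))+0
    N=max(N,1);rows=[]
    for i in range(N):
        Ri=R0*R.from_rotvec(rv*i/N)
        d=Ri.inv().apply(dw/N)/20; t=np.degrees(rv/N)/4
        rows.append(' '.join(f'{v:.2f}'.rstrip('0').rstrip('.') if abs(v)>.004 else '0' for v in [*t,*d])+f' {g}')
    while len(rows)%5: rows.append(f'0 0 0 0 0 0 {g}')
    for i in range(0,len(rows),5): print(';'.join(rows[i:i+5]))
E
python3 -c "
from h import *
plan((470,-160,330),down(98.4),87)"
```

```text
t 24.6 pos [692.8  87.1 368.6] F [-0.4 -0.1  0.8] open 49.8 q [ 0.36  0.47  0.45 -0.   -1.55 -0.06]
0 0 0.95 0.33 0.55 0.07 87;0 0 0.95 0.36 0.53 0.07 87;0 0 0.95 0.4 0.5 0.07 87;0 0 0.95 0.43 0.47 0.07 87;0 0 0.95 0.46 0.44 0.07 87
0 0 0.95 0.49 0.41 0.07 87;0 0 0.95 0.52 0.38 0.07 87;0 0 0.95 0.54 0.34 0.07 87;0 0 0.95 0.56 0.31 0.07 87;0 0 0.95 0.58 0.27 0.07 87
0 0 0.95 0.6 0.23 0.07 87;0 0 0.95 0.61 0.19 0.07 87;0 0 0.95 0.62 0.15 0.07 87;0 0 0.95 0.63 0.11 0.07 87;0 0 0.95 0.64 0.07 0.07 87
0 0 0.95 0.64 0.02 0.07 87;0 0 0.95 0.64 -0.02 0.07 87;0 0 0.95 0.64 -0.06 0.07 87;0 0 0.95 0.63 -0.1 0.07 87;0 0 0.95 0.62 -0.14 0.07 87
0 0 0.95 0.61 -0.18 0.07 87;0 0 0.95 0.6 -0.22 0.07 87;0 0 0.95 0.58 -0.26 0.07 87;0 0 0.95 0.56 -0.3 0.07 87;0 0 0.95 0.54 -0.34 0.07 87
0 0 0.95 0.52 -0.37 0.07 87;0 0 0 0 0 0 87;0 0 0 0 0 0 87;0 0 0 0 0 0 87;0 0 0 0 0 0 87
```

Emit:
{"name": "jog_arm", "arguments": {
  "steps": "0 0 0.95 0.4 0.5 0.1 87;0 0 0.95 0.4 0.5 0.1 87;0 0 0.95 0.4 0.5 0.1 87;0 0 0.95 0.4 0.5 0.1 87;0 0 0.95 0.4 0.5 0.1 87"
}}

```text
time_s: 25.22
ee_pos: [649.9, 39.2, 358.3]
eef_rot: [2.181, -2.26, -0.0]
ft_force: [0.3, 0.2, -0.3]
opening: 85.5
```

Emit:
{"name": "jog_arm", "arguments": {
  "steps": "0 0 0.95 0.5 0.35 0.1 87;0 0 0.95 0.5 0.35 0.1 87;0 0 0.95 0.5 0.35 0.1 87;0 0 0.95 0.55 0.3 0.1 87;0 0 0.95 0.6 0.3 0.1 87"
}}

```text
time_s: 25.85
ee_pos: [608.4, -7.5, 348.4]
eef_rot: [1.779, -2.589, -0.0]
ft_force: [0.2, -0.3, -0.5]
opening: 87.2
```

Emit:
{"name": "jog_arm", "arguments": {
  "steps": "0 0 0.95 0.6 0.2 0 87;0 0 0.95 0.6 0.2 0 87;0 0 0.95 0.6 0.15 0 87;0 0 0.95 0.6 0.1 0 87;0 0 0.95 0.6 0.1 0 87"
}}

```text
time_s: 26.48
ee_pos: [566.5, -53.2, 348.5]
eef_rot: [1.327, -2.847, 0.0]
ft_force: [0.5, 0.1, 0.6]
opening: 87.0
```

Emit:
{"name": "jog_arm", "arguments": {
  "steps": "0 0 0.95 0.65 0 0 87;0 0 0.95 0.65 0 0 87;0 0 0.95 0.65 -0.1 0.1 87;0 0 0.95 0.65 -0.1 0.1 87;0 0 0.95 0.65 -0.15 0.1 87"
}}

```text
time_s: 27.1
ee_pos: [523.0, -102.4, 342.5]
eef_rot: [0.839, -3.027, 0.0]
ft_force: [-0.3, 0.3, -0.1]
opening: 86.7
```

Emit:
{"name": "jog_arm", "arguments": {
  "steps": "0 0 0.95 0.6 -0.2 0.1 87;0 0 0.95 0.6 -0.2 0.1 87;0 0 0.95 0.6 -0.25 0.1 87;0 0 0.95 0.55 -0.3 0.1 87;0 0 0.95 0.55 -0.3 0.1 87"
}}

```text
time_s: 27.72
ee_pos: [479.7, -148.5, 332.5]
eef_rot: [0.327, -3.124, 0.0]
ft_force: [-0.3, 0.5, -0.3]
opening: 87.1
```

```bash
python3 -c "
from h import *
import pickle
from workcell import ctrl
plan((408,-226,200),down(98.4),87)
c=ctrl.calibration('wrist');pickle.dump(c,open('c10.pkl','wb'))
cv2.imwrite('pics/w10.png',ctrl.grab_frame('wrist')[:,:,::-1])
print([proj(c,p,True).round() for p in ((460.5,-218,125),(356,-233.6,125))])
"
```

```text
t 27.73 pos [ 479.7 -148.5  332.5] F [-0.3  0.5 -0.3] open 87.1 q [ 0.02  0.12 -0.13  0.   -1.32 -1.39]
0 0 0.1 0.48 -0.34 0.74 87;0 0 0.1 0.48 -0.34 0.74 87;0 0 0.1 0.47 -0.35 0.74 87;0 0 0.1 0.47 -0.35 0.74 87;0 0 0.1 0.47 -0.35 0.74 87
0 0 0.1 0.47 -0.35 0.74 87;0 0 0.1 0.46 -0.36 0.74 87;0 0 0.1 0.46 -0.36 0.74 87;0 0 0.1 0.46 -0.36 0.74 87;0 0 0 0 0 0 87
[array([256., 146.]), array([260.,  53.])]
```

View pics/w10.png

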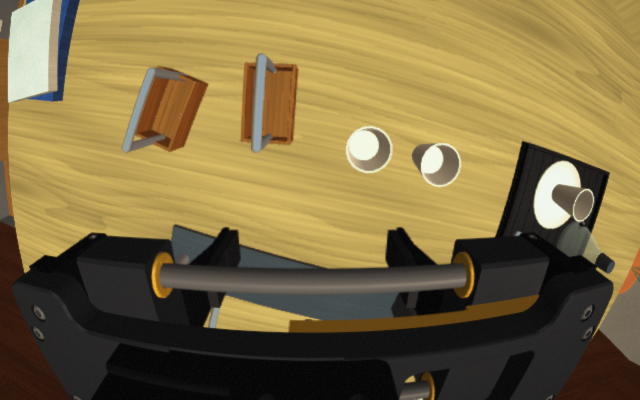

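```bash
python3 -c "
from h import *
import pickle
from workcell import ctrl
crop('pics/w10.png','pics/w10c.png',110,40,200,130,4)
c=pickle.load(open('c10.pkl','rb'))
T=ctrl.calibration('top');S=ctrl.calibration('scene')
def m(n,t,s,w):
    p,e=tri(ray(T,*t),ray(S,*s),ray(c,*w,True));print(n,p.round(1),np.round(e,1),'w@125',atz(c,*w,125,True).round(1))
m('A+x',(402.5,245.5),(243.5,156.5),(256.5,149));m('A-x',(408.8,284.5),(246.8,129.5),(261,57))
m('B+x',(464.5,236.5),(181.8,158.5),(127,150));m('B-x',(458,273.5),(200,132.5),(152,70))
m('cupL',(314.8,254),(327.2,170.5),(438.5,165));m('cupR',(351.2,253.7),(292.3,167.2),(369,150))
m('cup0',(206,253.5),(433.9,177.5),(583,206))
print(atz(c,438.5,165,78,True),atz(c,369,150,78,True))
"
```

```text
A+x [ 462.1 -217.   127.6] [2.4 1.  1.8] w@125 [ 464.2 -216.6  125. ]
A-x [ 357.8 -232.9  122.1] [2.1 0.9 1.9] w@125 [ 360.  -231.8  125. ]
B+x [ 492.3 -389.7  124.5] [3.5 0.5 3.2] w@125 [ 495.1 -388.2  125. ]
B-x [ 389.3 -367.6  121.8] [1.5 0.4 1.7] w@125 [ 390.9 -364.7  125. ]
cupL [438.4  22.1  74. ] [2.9 1.3 2.3] w@125 [435.8  -1.3 125. ]
cupR [441.6 -81.5  75.3] [3.5 1.2 2.6] w@125 [438.6 -90.5 125. ]
cup0 [432.2 330.   94.1] [4.1 2.3 2.3] w@125 [431.3 292.4 125. ]
[440.32309824  20.70667787  78.        ] [443.41062167 -80.51251203  78.        ]
```

View pics/w10c.png

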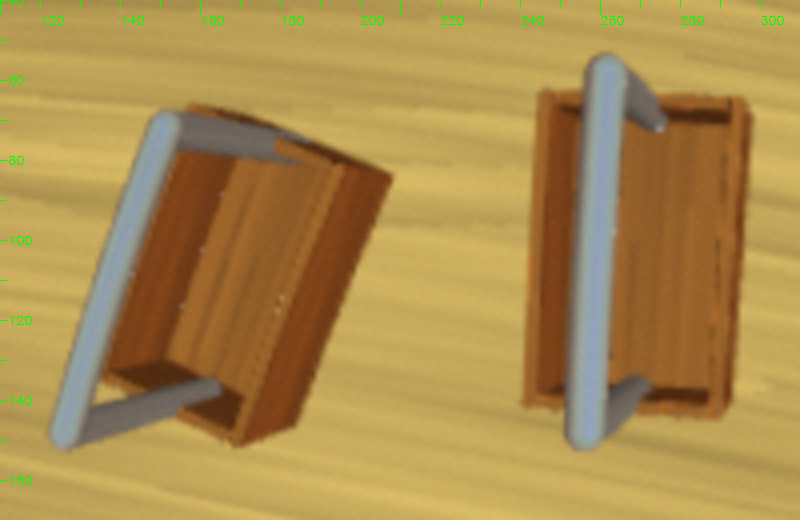

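```bash
python3 -c "
from h import *
plan((411,-224.5,175),down(98.3),87)"
```

```text
t 27.77 pos [ 478.6 -149.1  332.4] F [-1.5  0.3 -0.4] open 86.7 q [ 0.02  0.12 -0.13 -0.   -1.32 -1.39]
0 0 0.09 0.41 -0.3 0.79 87;0 0 0.09 0.41 -0.3 0.79 87;0 0 0.09 0.4 -0.31 0.79 87;0 0 0.09 0.4 -0.31 0.79 87;0 0 0.09 0.4 -0.31 0.79 87
0 0 0.09 0.4 -0.31 0.79 87;0 0 0.09 0.4 -0.31 0.79 87;0 0 0.09 0.39 -0.32 0.79 87;0 0 0.09 0.39 -0.32 0.79 87;0 0 0.09 0.39 -0.32 0.79 87
```

Emit:
{"name": "jog_arm", "arguments": {
  "steps": "0 0 0.1 0.4 -0.3 0.8 60;0 0 0.1 0.4 -0.3 0.8 60;0 0 0.1 0.4 -0.3 0.8 60;0 0 0.1 0.4 -0.3 0.8 60;0 0 0.1 0.4 -0.3 0.8 60"
}}

```text
time_s: 28.4
ee_pos: [446.7, -185.6, 252.2]
eef_rot: [-0.277, 3.129, -0.0]
ft_force: [-0.9, -0.1, 0.3]
opening: 60.3
```

Emit:
{"name": "jog_arm", "arguments": {
  "steps": "0 0 0.1 0.4 -0.3 0.8 60;0 0 0.1 0.4 -0.3 0.8 60;0 0 0.1 0.4 -0.3 0.8 60;0 0 0.1 0.4 -0.3 0.8 60;0 0 0 0.2 -0.3 0 60"
}}

```text
time_s: 29.02
ee_pos: [415.2, -220.9, 187.7]
eef_rot: [0.233, -3.13, -0.001]
ft_force: [0.7, -0.8, 0.2]
opening: 59.8
```

```bash
python3 -c "
from h import *
import pickle
from workcell import ctrl
plan((411,-224.5,128),down(98.3),60)
c=ctrl.calibration('wrist');pickle.dump(c,open('c11.pkl','wb'))
cv2.imwrite('pics/w11.png',ctrl.grab_frame('wrist')[:,:,::-1])
"
```

```text
t 29.02 pos [ 415.2 -220.9  187.7] F [ 0.7 -0.8  0.2] open 59.8 q [-0.14  0.18 -0.44 -0.   -0.96 -1.28]
0 -0.01 0.01 0.06 -0.04 0.75 60;0 -0.01 0.01 0.06 -0.04 0.75 60;0 -0.01 0.01 0.06 -0.04 0.75 60;0 -0.01 0.01 0.06 -0.04 0.75 60;0 0 0 0 0 0 60
```

View pics/w11.png

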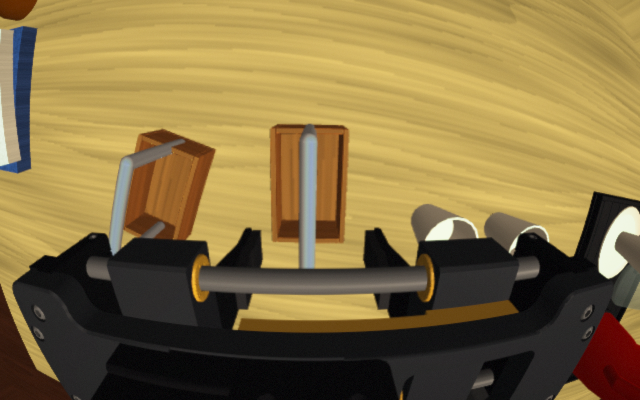

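```bash
python3 -c "
from h import *
import pickle
c=pickle.load(open('c11.pkl','rb'))
print(atz(c,309,132,125,True),atz(c,307,268,125,True))"
```

```text
[ 355.05917351 -231.58279693  125.        ] [ 454.58381528 -218.48701206  125.        ]
```

Emit:
{"name": "jog_arm", "arguments": {
  "steps": "0 0 0 0.1 -0.05 0.6 60;0 0 0 0.05 -0.05 0.8 60;0 0 0 0.05 -0.05 0.8 60;0 0 0 0 -0.03 0.8 60;0 0 0 0 0 0 60"
}}

```text
time_s: 29.7
ee_pos: [412.0, -224.8, 127.6]
eef_rot: [0.232, -3.131, -0.001]
ft_force: [0.4, 0.0, 0.6]
opening: 59.9
```

Emit:
{"name": "jog_arm", "arguments": {
  "steps": "0 0 0 0.15 0 0 5;0 0 0 0 0 0 5;0 0 0 0 0 0 5;0 0 0 0 0 0 5;0 0 0 0 0 0 5"
}}

```text
time_s: 30.32
ee_pos: [409.7, -225.5, 128.7]
eef_rot: [-0.231, 3.133, -0.0]
ft_force: [0.2, -0.7, 0.4]
opening: 18.1
```

Emit:
{"name": "jog_arm", "arguments": {
  "steps": "0 0 0 0 0 0 5;0 0 0 0 0 0 5;0 0 0 0 0 0 5;0 0 0 0 0 -0.3 5;0 0 0 0 0 -0.5 5"
}}

```text
time_s: 30.95
ee_pos: [408.8, -225.3, 144.4]
eef_rot: [0.231, -3.131, -0.001]
ft_force: [0.5, 0.8, -2.5]
opening: 10.9
```

Emit:
{"name": "jog_arm", "arguments": {
  "steps": "0 0 0 0 0 -1 5;0 0 0 0 0 -1 5;0 0 0 0 0 -1 5;0 0 0 0 0 -1 5;0 0 0 0 0 -1 5"
}}

```text
time_s: 31.58
ee_pos: [409.2, -225.3, 245.6]
eef_rot: [-0.231, 3.133, 0.001]
ft_force: [-0.2, -1.2, -2.7]
opening: 11.0
```

```bash
python3 -c "
from h import *
from workcell import ctrl
plan((540,-130,280),down(175.2),5)
cv2.imwrite('pics/w12.png',ctrl.grab_frame('wrist')[:,:,::-1])
"
```

```text
t 31.57 pos [ 409.2 -225.3  245.6] F [-0.2 -1.2 -2.7] open 11.0 q [-0.15  0.11 -0.36 -0.   -1.1  -1.27]
0 0 -0.91 -0.34 0.18 -0.08 5;0 0 -0.91 -0.35 0.16 -0.08 5;0 0 -0.91 -0.36 0.13 -0.08 5;0 0 -0.91 -0.37 0.11 -0.08 5;0 0 -0.91 -0.38 0.09 -0.08 5
0 0 -0.91 -0.38 0.06 -0.08 5;0 0 -0.91 -0.38 0.04 -0.08 5;0 0 -0.91 -0.39 0.01 -0.08 5;0 0 -0.91 -0.39 -0.01 -0.08 5;0 0 -0.91 -0.38 -0.04 -0.08 5
0 0 -0.91 -0.38 -0.06 -0.08 5;0 0 -0.91 -0.38 -0.08 -0.08 5;0 0 -0.91 -0.37 -0.11 -0.08 5;0 0 -0.91 -0.36 -0.13 -0.08 5;0 0 -0.91 -0.35 -0.15 -0.08 5
0 0 -0.91 -0.34 -0.18 -0.08 5;0 0 -0.91 -0.33 -0.2 -0.08 5;0 0 -0.91 -0.32 -0.22 -0.08 5;0 0 -0.91 -0.3 -0.24 -0.08 5;0 0 -0.91 -0.29 -0.26 -0.08 5
0 0 -0.91 -0.27 -0.27 -0.08 5;0 0 0 0 0 0 5;0 0 0 0 0 0 5;0 0 0 0 0 0 5;0 0 0 0 0 0 5
```

View pics/w12.png

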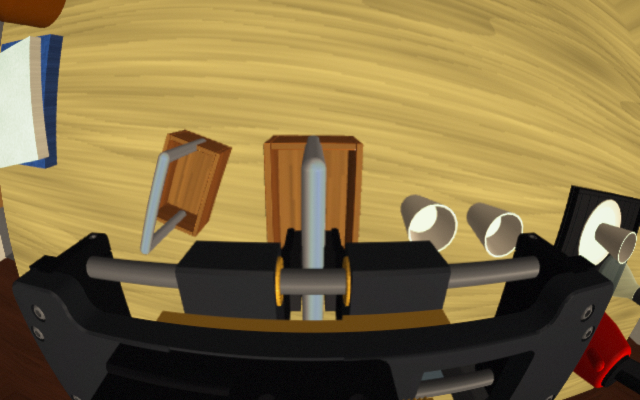

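Emit:
{"name": "jog_arm", "arguments": {
  "steps": "0 0 -0.9 -0.35 0.15 -0.2 5;0 0 -0.9 -0.35 0.15 -0.2 5;0 0 -0.9 -0.35 0.15 -0.2 5;0 0 -0.9 -0.35 0.1 -0.2 5;0 0 -0.9 -0.4 0.1 -0.2 5"
}}

```text
time_s: 32.25
ee_pos: [440.5, -202.9, 264.3]
eef_rot: [0.721, -3.057, -0.001]
ft_force: [-0.3, 0.2, -3.5]
opening: 11.1
```

Emit:
{"name": "jog_arm", "arguments": {
  "steps": "0 0 -0.9 -0.4 0.05 -0.2 5;0 0 -0.9 -0.4 0.05 -0.2 5;0 0 -0.9 -0.4 0 -0.2 5;0 0 -0.9 -0.4 0 -0.2 5;0 0 -0.9 -0.4 -0.05 -0.2 5"
}}

```text
time_s: 32.88
ee_pos: [473.4, -179.8, 284.3]
eef_rot: [1.191, -2.907, -0.001]
ft_force: [-0.3, -0.2, -3.3]
opening: 11.0
```

Emit:
{"name": "jog_arm", "arguments": {
  "steps": "0 0 -0.9 -0.4 -0.05 0 5;0 0 -0.9 -0.4 -0.1 0 5;0 0 -0.9 -0.4 -0.1 0 5;0 0 -0.9 -0.35 -0.15 0 5;0 0 -0.9 -0.35 -0.15 0 5"
}}

```text
time_s: 33.5
ee_pos: [505.8, -156.8, 284.0]
eef_rot: [1.631, -2.684, -0.002]
ft_force: [0.7, -0.2, -3.4]
opening: 11.0
```

Emit:
{"name": "jog_arm", "arguments": {
  "steps": "0 0 -0.9 -0.35 -0.2 0 5;0 0 -0.9 -0.35 -0.2 0 5;0 0 -0.9 -0.3 -0.2 0 5;0 0 -0.9 -0.3 -0.25 0 5;0 0 -0.9 -0.3 -0.25 0 5"
}}

```text
time_s: 34.12
ee_pos: [537.7, -134.4, 284.0]
eef_rot: [2.031, -2.396, -0.002]
ft_force: [-0.6, -0.7, -3.6]
opening: 11.0
```

```bash
python3 -c "
from h import *
import pickle
from workcell import ctrl
plan((619.7,-101.5,285),down(175.2),5)
c=ctrl.calibration('wrist');pickle.dump(c,open('c13.pkl','wb'))
cv2.imwrite('pics/w13.png',ctrl.grab_frame('wrist')[:,:,::-1])
"
```

```text
t 34.12 pos [ 537.7 -134.4  284. ] F [-0.6 -0.7 -3.6] open 11.0 q [ 0.05  0.24 -0.1  -0.   -1.23 -0.21]
0 0 -0.23 -0.46 -0.75 -0.01 5;0 0 -0.23 -0.45 -0.76 -0.01 5;0 0 -0.23 -0.43 -0.77 -0.01 5;0 0 -0.23 -0.42 -0.78 -0.01 5;0 0 -0.23 -0.41 -0.78 -0.01 5
```

View pics/w13.png

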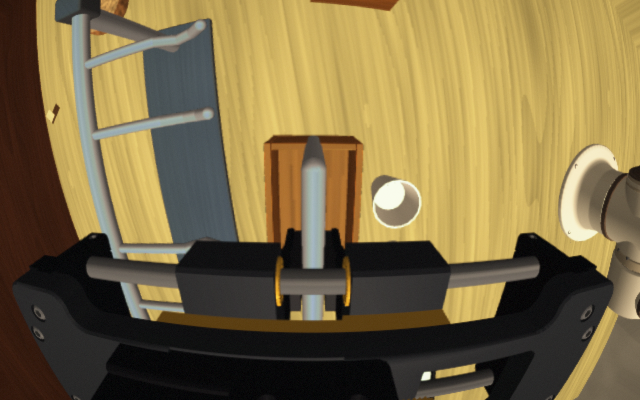

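```bash
python3 -c "
from h import *
import pickle
from workcell import ctrl
crop('pics/w13.png','pics/w13c.png',60,0,180,140,4)
c=pickle.load(open('c13.pkl','rb'))
for w in ((203,25),(208.5,114)): print(atz(c,*w,241,True))
for p in ((579.6,-278.6,241),(584.5,-221.6,241),(593,-127.4,241)): print(proj(c,p,True))
"
```

```text
[ 581.91259668 -274.81862594  241.        ]
[ 587.91687385 -218.66764144  241.        ]
[205.72288403  18.49286513]
[212.74407599 108.11640108]
[233.78426587 250.71391431]
```

View pics/w13c.png

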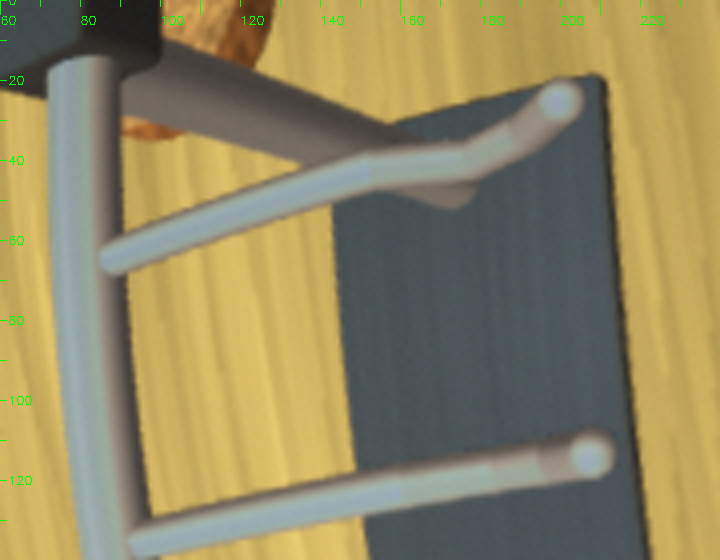

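```bash
python3 -c "
from h import *
import pickle
c=pickle.load(open('c13.pkl','rb'))
for w in ((198,25),(205,114)): print(atz(c,*w,241,True))
plan((624,-100,285),down(175.2),5)
"
```

```text
[ 585.11289609 -275.79154867  241.        ]
[ 590.16029829 -219.17503075  241.        ]
t 34.17 pos [ 538.5 -134.   283.9] F [ 1.3 -0.2 -3. ] open 11.5 q [ 0.05  0.24 -0.1  -0.   -1.23 -0.21]
0 0 -0.23 -0.47 -0.79 -0.01 5;0 0 -0.23 -0.46 -0.8 -0.01 5;0 0 -0.23 -0.45 -0.8 -0.01 5;0 0 -0.23 -0.44 -0.81 -0.01 5;0 0 -0.23 -0.42 -0.82 -0.01 5
```

Emit:
{"name": "jog_arm", "arguments": {
  "steps": "0 0 -0.6 -0.7 -0.1 0 5;0 0 -0.55 -0.9 0 0 5;0 0 0 0 0 0 5;0 0 0 0 0 0 5;0 0 0 0 0 0 5"
}}

```text
time_s: 34.8
ee_pos: [544.4, -103.5, 284.6]
eef_rot: [2.123, -2.316, 0.0]
ft_force: [-0.4, -0.3, -3.0]
opening: 10.7
```

```bash
python3 -c "
from h import *
plan((624,-100,285),down(175.2),5)
from workcell import ctrl
cv2.imwrite('pics/s14.png',ctrl.grab_frame('scene')[:,:,::-1])
crop('pics/s14.png','pics/s14c.png',180,120,160,110,5)
"
```

```text
t 34.8 pos [ 544.4 -103.5  284.6] F [-0.4 -0.3 -3. ] open 10.7 q [ 0.1   0.24 -0.1   0.   -1.23 -0.19]
0 0 -0.01 -0.1 -0.79 0 5;0 0 -0.01 -0.1 -0.79 0 5;0 0 -0.01 -0.1 -0.79 0 5;0 0 -0.01 -0.1 -0.79 0 5;0 0 -0.01 -0.1 -0.79 0 5
```

View pics/s14c.png

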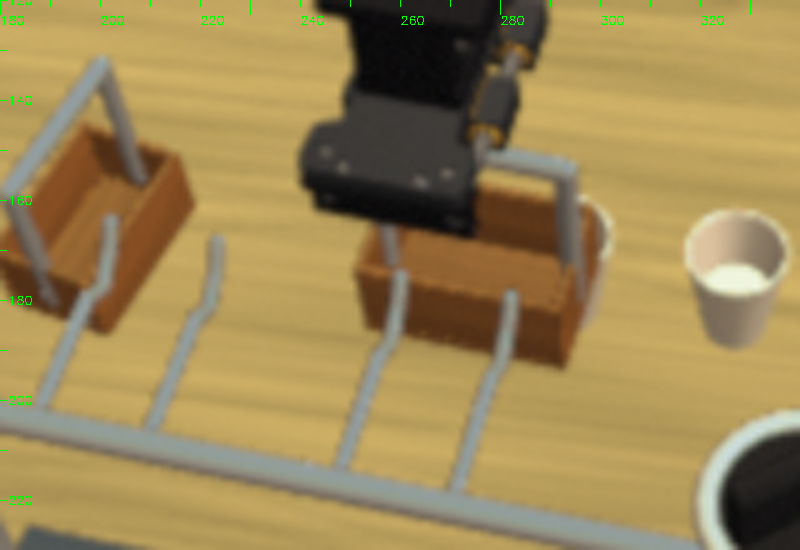

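Emit:
{"name": "jog_arm", "arguments": {
  "steps": "0 0 0 -0.5 -0.3 0 5;0 0 0 0 -0.9 0 5;0 0 0 0 -0.9 0 5;0 0 0 0 -0.9 0 5;0 0 0 0 -0.9 0 5"
}}

```text
time_s: 35.48
ee_pos: [624.1, -99.8, 284.3]
eef_rot: [-2.123, 2.315, 0.0]
ft_force: [0.1, -1.0, -2.8]
opening: 11.1
```

Emit:
{"name": "jog_arm", "arguments": {
  "steps": "0 0 0 0 0 0 5;0 0 0 0 0 0.3 5;0 0 0 0 0 0 5;0 0 0 0 0 0 5;0 0 0 0 0 0 5"
}}

```text
time_s: 36.1
ee_pos: [622.9, -100.1, 279.0]
eef_rot: [-2.123, 2.315, -0.001]
ft_force: [-0.6, 0.5, -3.5]
opening: 11.1
```

```bash
python3 -c "
from h import *
plan((624,-100,234),down(175.2),5)
from workcell import ctrl
cv2.imwrite('pics/s15.png',ctrl.grab_frame('scene')[:,:,::-1])
cv2.imwrite('pics/w15.png',ctrl.grab_frame('wrist')[:,:,::-1])
crop('pics/s15.png','pics/s15c.png',180,120,160,110,5)
"
```

```text
t 36.1 pos [ 622.9 -100.1  279. ] F [-0.6  0.5 -3.5] open 11.1 q [ 0.1   0.37  0.08  0.   -1.27 -0.18]
0 0 -0.01 0 -0.02 0.75 5;0 0 -0.01 0 -0.02 0.75 5;0 0 -0.01 0 -0.02 0.75 5;0 0 0 0 0 0 5;0 0 0 0 0 0 5
```

View pics/s15c.png

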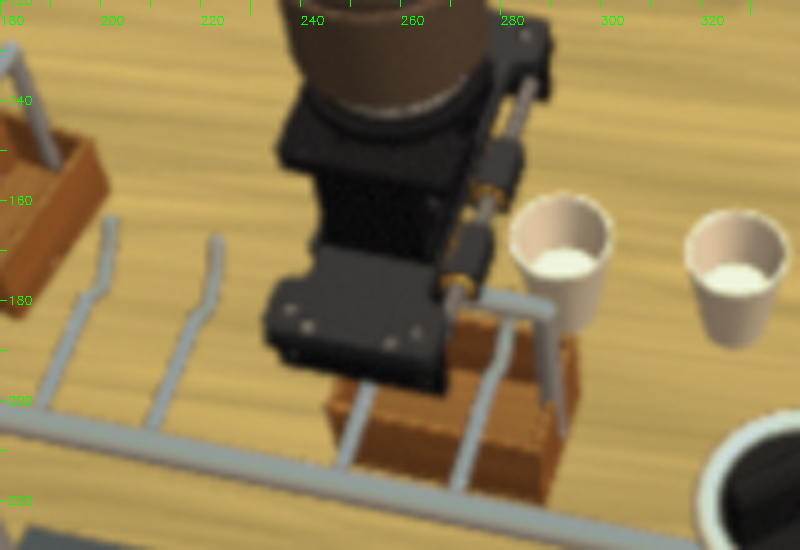

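View pics/w15.png

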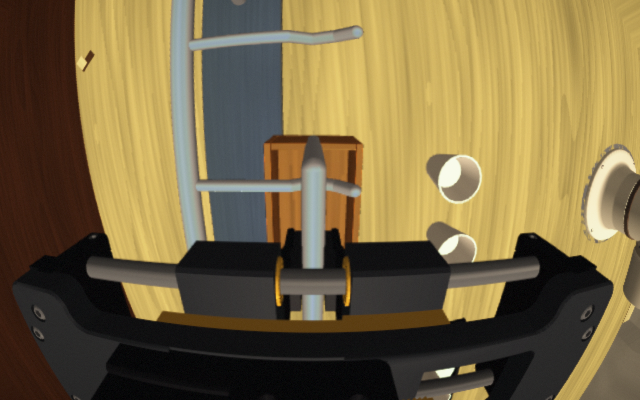

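Emit:
{"name": "jog_arm", "arguments": {
  "steps": "0 0 0 0 0.15 0.5 5;0 0 0 0 0 0.7 5;0 0 0 0 0 0.5 5;0 0 0 0 0 0.2 5;0 0 0 0 0 0 5"
}}

```text
time_s: 36.83
ee_pos: [620.0, -99.9, 240.1]
eef_rot: [2.123, -2.315, -0.001]
ft_force: [-0.5, -0.9, -2.6]
opening: 10.9
```

```bash
python3 -c "
from h import *
plan((622,-100,234),down(175.2),5)
from workcell import ctrl
cv2.imwrite('pics/s16.png',ctrl.grab_frame('scene')[:,:,::-1])
cv2.imwrite('pics/w16.png',ctrl.grab_frame('wrist')[:,:,::-1])
crop('pics/w16.png','pics/w16c.png',220,0,200,150,4)
"
```

```text
t 36.83 pos [620.  -99.9 240.1] F [-0.5 -0.9 -2.6] open 10.9 q [ 0.1   0.39  0.01  0.   -1.19 -0.18]
0.01 -0 -0.04 -0.01 -0.1 0.31 5;0 0 0 0 0 0 5;0 0 0 0 0 0 5;0 0 0 0 0 0 5;0 0 0 0 0 0 5
```

View pics/s16.png

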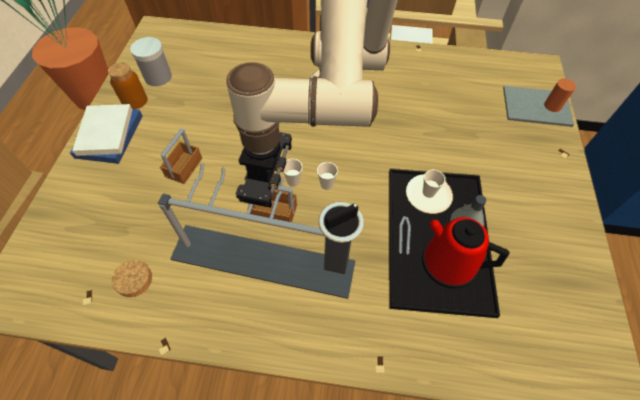

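View pics/w16.png

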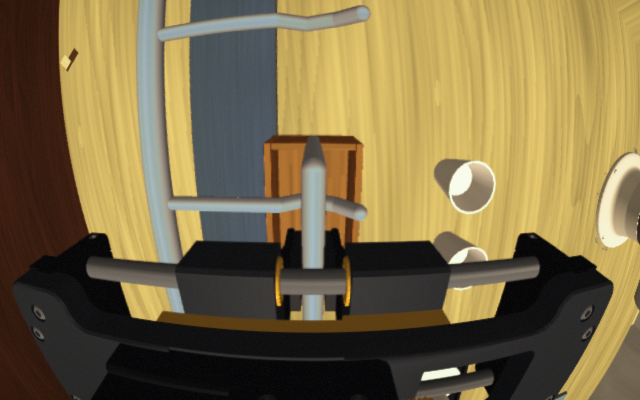

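Emit:
{"name": "jog_arm", "arguments": {
  "steps": "0 0 0 0 0 0.2 5;0 0 0 0 0 0.15 5;0 0 0 0 0 0 5;0 0 0 0 0 0 5;0 0 0 0 0 0 5"
}}

```text
time_s: 37.55
ee_pos: [621.5, -100.1, 234.9]
eef_rot: [-2.122, 2.313, -0.005]
ft_force: [4.8, -1.1, 3.4]
opening: 10.9
```

Emit:
{"name": "jog_arm", "arguments": {
  "steps": "0 0 0 0 0 0 35;0 0 0 0 0 0 35;0 0 0 0 0 0 35;0 0 0 0 0 0 35;0 0 0 0 0 0 35"
}}

```text
time_s: 38.17
ee_pos: [619.7, -99.9, 233.2]
eef_rot: [2.123, -2.315, -0.001]
ft_force: [-0.2, -0.2, 0.5]
opening: 34.6
```

Emit:
{"name": "jog_arm", "arguments": {
  "steps": "0 0 0 0 0 -0.4 35;0 0 0 0 0 -0.8 35;0 0 0 0 0 -0.8 35;0 0 0 0 0 -0.8 35;0 0 0 0 0 -0.8 35"
}}

```text
time_s: 38.8
ee_pos: [620.1, -99.9, 307.1]
eef_rot: [-2.123, 2.315, -0.001]
ft_force: [-0.4, -0.1, -0.1]
opening: 34.9
```

```bash
python3 -c "
from h import *
plan((500,-250,330),down(98),60)
from workcell import ctrl
for n in ('scene','top','wrist'):cv2.imwrite(f'pics/{n}17.png',ctrl.grab_frame(n)[:,:,::-1])
crop('pics/scene17.png','pics/s17c.png',140,120,200,140,4)
crop('pics/top17.png','pics/t17c.png',340,140,160,140,5)
"
```

```text
t 38.8 pos [620.1 -99.9 307.1] F [-0.4 -0.1 -0.1] open 34.9 q [ 0.1   0.36  0.12  0.   -1.33 -0.18]
0 0 0.92 0.38 0.25 -0.05 60;0 0 0.92 0.4 0.23 -0.05 60;0 0 0.92 0.41 0.2 -0.05 60;0 0 0.92 0.42 0.18 -0.05 60;0 0 0.92 0.43 0.15 -0.05 60
0 0 0.92 0.44 0.12 -0.05 60;0 0 0.92 0.45 0.09 -0.05 60;0 0 0.92 0.45 0.06 -0.05 60;0 0 0.92 0.46 0.03 -0.05 60;0 0 0.92 0.46 0.01 -0.05 60
0 0 0.92 0.46 -0.02 -0.05 60;0 0 0.92 0.45 -0.05 -0.05 60;0 0 0.92 0.45 -0.08 -0.05 60;0 0 0.92 0.44 -0.11 -0.05 60;0 0 0.92 0.44 -0.14 -0.05 60
0 0 0.92 0.43 -0.17 -0.05 60;0 0 0.92 0.41 -0.19 -0.05 60;0 0 0.92 0.4 -0.22 -0.05 60;0 0 0.92 0.39 -0.24 -0.05 60;0 0 0.92 0.37 -0.27 -0.05 60
0 0 0.92 0.35 -0.29 -0.05 60;0 0 0 0 0 0 60;0 0 0 0 0 0 60;0 0 0 0 0 0 60;0 0 0 0 0 0 60
```

View pics/s17c.png

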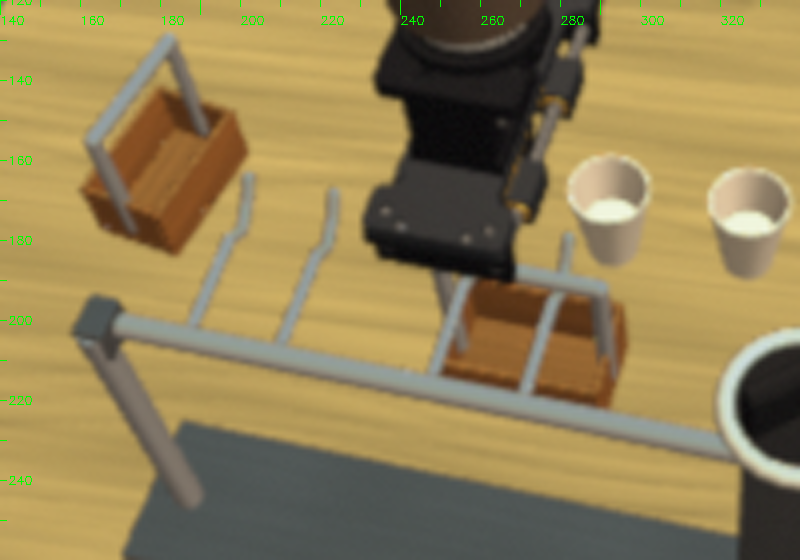

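View pics/t17c.png

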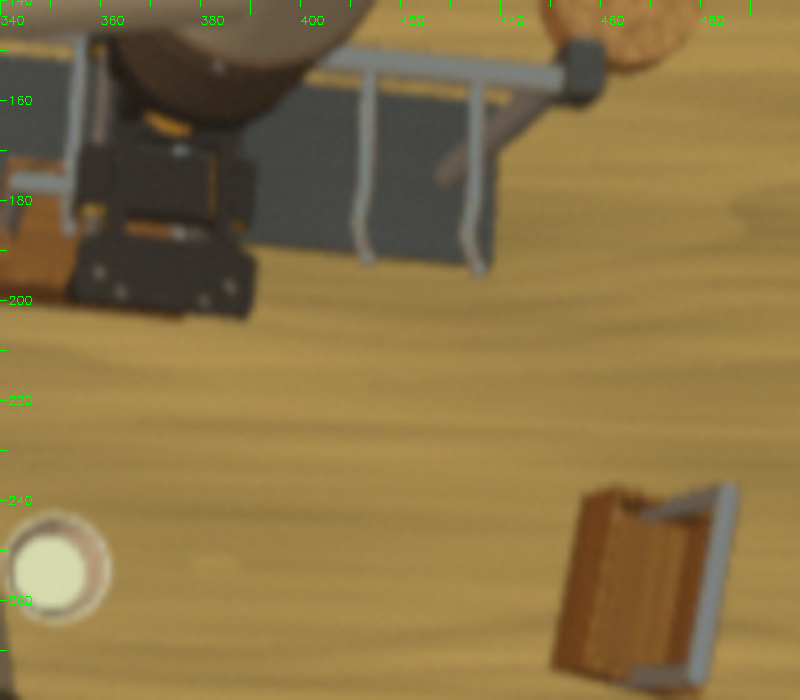

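View pics/wrist17.png

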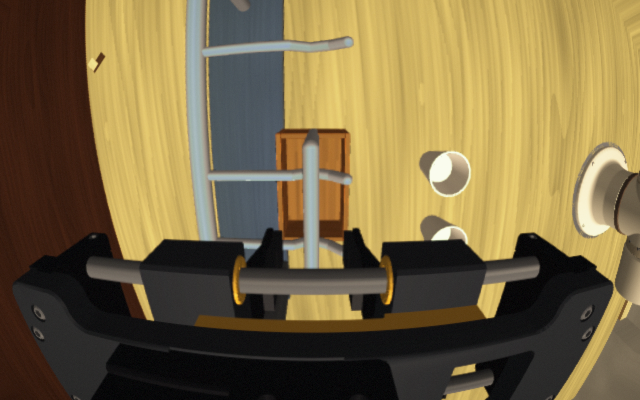

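```bash
python3 -c "
from h import *
from workcell import ctrl
T=ctrl.calibration('top');S=ctrl.calibration('scene')
a=[]
for t,s in (((486.2,238),(163.5,155)),((479.5,275.5),(182.5,130.3))):
    p,e=tri(ray(T,*t),ray(S,*s));print(p.round(1),np.round(e,1));a.append(p)
print((a[0]+a[1])/2,np.degrees(np.arctan2(*(a[0]-a[1])[[1,0]])),np.linalg.norm(a[0]-a[1]))
plan((500,-370,310),down(78),60)
"
```

```text
[ 486.1 -448.9  122.7] [2.7 2.7]
[ 384.  -426.5  117.3] [2.1 2.1]
[ 435.08939154 -437.70945145  119.981762  ] -12.38126596595619 104.67693105426495
t 38.95 pos [620.4 -99.8 306.9] F [ 0.3  0.  -0.5] open 35.0 q [ 0.1   0.36  0.12 -0.   -1.33 -0.18]
0 0 0.93 0.54 0.19 -0.01 60;0 0 0.93 0.55 0.15 -0.01 60;0 0 0.93 0.56 0.11 -0.01 60;0 0 0.93 0.56 0.08 -0.01 60;0 0 0.93 0.57 0.04 -0.01 60
0 0 0.93 0.57 0 -0.01 60;0 0 0.93 0.57 -0.03 -0.01 60;0 0 0.93 0.56 -0.07 -0.01 60;0 0 0.93 0.56 -0.11 -0.01 60;0 0 0.93 0.55 -0.14 -0.01 60
0 0 0.93 0.54 -0.18 -0.01 60;0 0 0.93 0.53 -0.21 -0.01 60;0 0 0.93 0.51 -0.25 -0.01 60;0 0 0.93 0.5 -0.28 -0.01 60;0 0 0.93 0.48 -0.31 -0.01 60
0 0 0.93 0.45 -0.34 -0.01 60;0 0 0.93 0.43 -0.37 -0.01 60;0 0 0.93 0.41 -0.4 -0.01 60;0 0 0.93 0.38 -0.42 -0.01 60;0 0 0.93 0.35 -0.45 -0.01 60
0 0 0.93 0.32 -0.47 -0.01 60;0 0 0.93 0.29 -0.49 -0.01 60;0 0 0.93 0.26 -0.51 -0.01 60;0 0 0.93 0.22 -0.52 -0.01 60;0 0 0.93 0.19 -0.54 -0.01 60
0 0 0.93 0.15 -0.55 -0.01 60;0 0 0 0 0 0 60;0 0 0 0 0 0 60;0 0 0 0 0 0 60;0 0 0 0 0 0 60
```

Emit:
{"name": "jog_arm", "arguments": {
  "steps": "0 0 0.9 0.55 0.2 0 60;0 0 0.9 0.55 0.15 0 60;0 0 0.9 0.55 0.1 0 60;0 0 0.9 0.55 0.1 0 60;0 0 0.9 0.55 0.05 0 60"
}}

```text
time_s: 39.58
ee_pos: [596.2, -151.5, 304.5]
eef_rot: [1.731, -2.62, -0.002]
ft_force: [-0.4, -0.0, 0.8]
opening: 59.5
```

Emit:
{"name": "jog_arm", "arguments": {
  "steps": "0 0 0.95 0.55 0 0 60;0 0 0.95 0.55 -0.05 0 60;0 0 0.95 0.55 -0.1 0 60;0 0 0.95 0.55 -0.1 0 60;0 0 0.95 0.55 -0.15 0 60"
}}

```text
time_s: 40.2
ee_pos: [575.0, -203.1, 304.5]
eef_rot: [1.275, -2.869, -0.002]
ft_force: [-0.5, -0.0, -0.2]
opening: 60.1
```

Emit:
{"name": "jog_arm", "arguments": {
  "steps": "0 0 0.95 0.55 -0.2 0 60;0 0 0.95 0.55 -0.2 0 60;0 0 0.95 0.5 -0.25 0 60;0 0 0.95 0.5 -0.3 0 60;0 0 0.95 0.5 -0.3 0 60"
}}

```text
time_s: 40.83
ee_pos: [551.6, -256.0, 304.5]
eef_rot: [0.784, -3.04, -0.002]
ft_force: [-0.3, -0.4, -0.1]
opening: 59.6
```

Emit:
{"name": "jog_arm", "arguments": {
  "steps": "0 0 0.95 0.45 -0.35 0 60;0 0 0.95 0.45 -0.35 0 60;0 0 0.95 0.4 -0.4 0 60;0 0 0.95 0.4 -0.45 0 60;0 0 0.95 0.35 -0.45 0 60"
}}

```text
time_s: 41.45
ee_pos: [527.9, -308.5, 304.5]
eef_rot: [0.271, -3.128, -0.002]
ft_force: [-0.3, 1.3, -0.2]
opening: 60.0
```

Emit:
{"name": "jog_arm", "arguments": {
  "steps": "0 0 0.95 0.3 -0.6 0 60;0 0 0.95 0.3 -0.65 0 60;0 0 0.95 0.3 -0.7 0 60;0 0 0.95 0.2 -0.75 0 60;0 0 0.95 0.2 -0.75 0 60"
}}

```text
time_s: 42.08
ee_pos: [504.5, -378.7, 304.4]
eef_rot: [-0.249, -3.13, -0.002]
ft_force: [-1.1, -0.4, -0.0]
opening: 60.0
```

```bash
python3 -c "
from h import *
import pickle
from workcell import ctrl
plan((436,-437,175),down(77.2),60)
c=ctrl.calibration('wrist');pickle.dump(c,open('c18.pkl','wb'))
cv2.imwrite('pics/w18.png',ctrl.grab_frame('wrist')[:,:,::-1])
"
```

```text
t 42.08 pos [ 504.5 -378.7  304.4] F [-1.1 -0.4 -0. ] open 60.0 q [-0.39  0.36  0.13 -0.   -1.33 -1.34]
0 0 0.1 0.32 -0.38 0.72 60;0 0 0.1 0.32 -0.38 0.72 60;0 0 0.1 0.32 -0.38 0.72 60;0 0 0.1 0.32 -0.39 0.72 60;0 0 0.1 0.31 -0.39 0.72 60
0 0 0.1 0.31 -0.39 0.72 60;0 0 0.1 0.31 -0.39 0.72 60;0 0 0.1 0.3 -0.4 0.72 60;0 0 0.1 0.3 -0.4 0.72 60;0 0 0 0 0 0 60
```

View pics/w18.png

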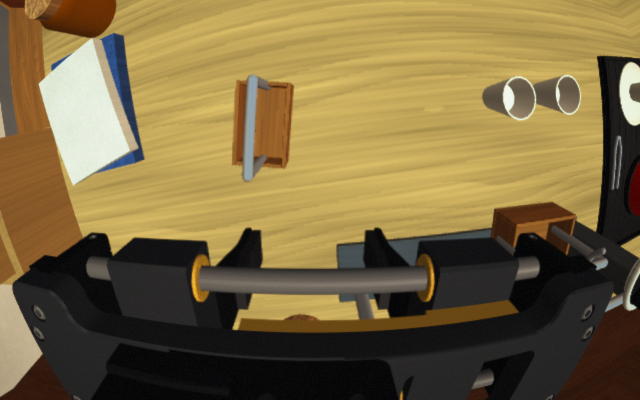

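The B handle ends are at wrist (252,79) and (248.5,177).

```bash
python3 -c "
from h import *
import pickle
c=pickle.load(open('c18.pkl','rb'))
a=atz(c,252,79,125,True);b=atz(c,248.5,177,125,True);print(a,b,(a+b)/2,np.degrees(np.arctan2((b-a)[1],(b-a)[0])),np.linalg.norm(a-b))
m=(a+b)/2
print(tri(ray(__import__('workcell').ctrl.calibration('scene'),163.5,155),ray(c,248.5,177,True)),tri(ray(__import__('workcell').ctrl.calibration('scene'),182.5,130.3),ray(c,252,79,True)))
plan((m[0],m[1],175),down(90+np.degrees(np.arctan2((b-a)[1],(b-a)[0]))),60)
"
```

```text
[ 388.66371083 -422.24646745  125.        ] [ 490.26875875 -445.33366631  125.        ] [ 439.46623479 -433.79006688  125.        ] -12.8016614091997 104.19503113252037
(array([ 489.66248591, -444.22882016,  126.79149422]), [np.float64(0.676095792198939), np.float64(0.6760957921988892)]) (array([ 388.00236908, -422.41850903,  121.40950157]), [np.float64(0.5139366542722213), np.float64(0.5139366542721943)])
t 42.12 pos [ 503.9 -380.1  304.3] F [ 0.2 -1.1  0.7] open 59.7 q [-0.39  0.36  0.13  0.   -1.33 -1.34]
0 0 0.1 0.3 -0.35 0.72 60;0 0 0.1 0.3 -0.35 0.72 60;0 0 0.1 0.3 -0.36 0.72 60;0 0 0.1 0.3 -0.36 0.72 60;0 0 0.1 0.29 -0.36 0.72 60
0 0 0.1 0.29 -0.36 0.72 60;0 0 0.1 0.29 -0.36 0.72 60;0 0 0.1 0.29 -0.37 0.72 60;0 0 0.1 0.29 -0.37 0.72 60;0 0 0 0 0 0 60
```

Emit:
{"name": "jog_arm", "arguments": {
  "steps": "0 0 0.1 0.3 -0.35 0.7 60;0 0 0.1 0.3 -0.35 0.7 60;0 0 0.1 0.3 -0.35 0.7 60;0 0 0.1 0.3 -0.35 0.7 60;0 0 0.1 0.3 -0.35 0.7 60"
}}

```text
time_s: 42.75
ee_pos: [468.9, -408.2, 234.5]
eef_rot: [-0.3, -3.127, -0.0]
ft_force: [-0.1, 0.2, -0.5]
opening: 60.1
```

Emit:
{"name": "jog_arm", "arguments": {
  "steps": "0 0 0.1 0.3 -0.35 0.7 60;0 0 0.1 0.3 -0.35 0.7 60;0 0 0.1 0.3 -0.35 0.7 60;0 0 0.1 0.3 -0.35 0.7 60;0 0 0 0 0 0 60"
}}

```text
time_s: 43.38
ee_pos: [439.2, -430.6, 178.0]
eef_rot: [-0.345, -3.12, -0.002]
ft_force: [0.4, -0.8, -0.3]
opening: 60.1
```

```bash
python3 -c "
from h import *
import pickle
from workcell import ctrl
plan((439.5,-433.8,128.5),down(77.2),60)
c=ctrl.calibration('wrist');pickle.dump(c,open('c19.pkl','wb'))
cv2.imwrite('pics/w19.png',ctrl.grab_frame('wrist')[:,:,::-1])
"
```

```text
t 43.38 pos [ 439.2 -430.6  178. ] F [ 0.4 -0.8 -0.3] open 60.1 q [-0.51  0.42 -0.11 -0.   -1.04 -1.28]
0.01 -0.01 0.01 -0.02 -0.05 0.82 60;0.01 -0.01 0.01 -0.02 -0.05 0.82 60;0.01 -0.01 0.01 -0.02 -0.05 0.82 60;0 0 0 0 0 0 60;0 0 0 0 0 0 60
```

View pics/w19.png

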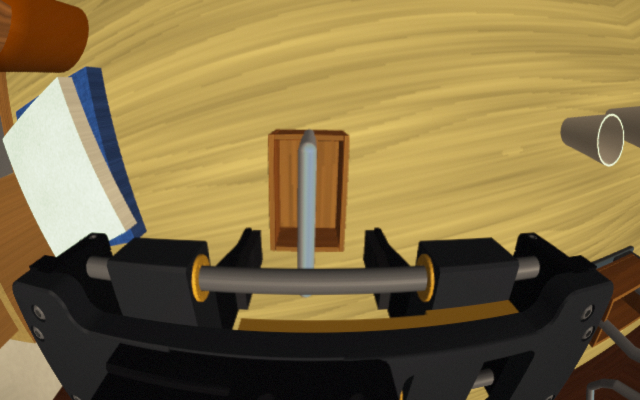

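```bash
python3 -c "
from h import *
import pickle
c=pickle.load(open('c19.pkl','rb'))
print(atz(c,309,137,125,True),atz(c,305.5,268,125,True))"
```

```text
[ 381.3406378  -419.07691237  125.        ] [ 470.91068904 -441.96506573  125.        ]
```

Emit:
{"name": "jog_arm", "arguments": {
  "steps": "0 0 0 0 -0.1 0.7 60;0 0 0 0 -0.05 0.8 60;0 0 0 0 -0.05 0.8 60;0 0 0 0 0 0.15 60;0 0 0 0 0 0 5"
}}

```text
time_s: 44.05
ee_pos: [439.5, -434.5, 130.2]
eef_rot: [-0.343, -3.122, -0.0]
ft_force: [1.2, 0.4, 0.0]
opening: 55.8
```

Emit:
{"name": "jog_arm", "arguments": {
  "steps": "0 0 0 0 0 0 5;0 0 0 0 0 0 5;0 0 0 0 0 0 5;0 0 0 0 0 0 5;0 0 0 0 0 0 5"
}}

```text
time_s: 44.68
ee_pos: [439.6, -434.6, 130.6]
eef_rot: [0.343, 3.122, -0.0]
ft_force: [0.2, -0.2, -1.4]
opening: 10.6
```

Emit:
{"name": "jog_arm", "arguments": {
  "steps": "0 0 0 0 0 0 5;0 0 0 0 0 0 5;0 0 0 0 0 0 5;0 0 0 0 0 -0.4 5;0 0 0 0 0 -0.8 5"
}}

```text
time_s: 45.3
ee_pos: [438.6, -433.7, 154.0]
eef_rot: [-0.344, -3.12, -0.003]
ft_force: [-0.0, 0.1, -2.7]
opening: 10.9
```

Emit:
{"name": "jog_arm", "arguments": {
  "steps": "0 0 0 0 0 -1 5;0 0 0 0 0 -1 5;0 0 0 0 0 -1 5;0 0 0 0 0 -1 5;0 0 0 0 0 -1 5"
}}

```text
time_s: 45.92
ee_pos: [439.2, -434.2, 256.1]
eef_rot: [0.343, 3.122, 0.0]
ft_force: [0.3, 0.6, -3.6]
opening: 10.8
```

```bash
python3 -c "
from h import *
from workcell import ctrl
plan((520,-255,284),down(175.2),5)
cv2.imwrite('pics/w20.png',ctrl.grab_frame('wrist')[:,:,::-1])
"
```

```text
t 45.92 pos [ 439.2 -434.2  256.1] F [ 0.3  0.6 -3.6] open 10.8 q [-0.52  0.36  0.01 -0.   -1.21 -1.27]
0 0 -0.94 -0.08 0.37 -0.05 5;0 0 -0.94 -0.1 0.36 -0.05 5;0 0 -0.94 -0.12 0.36 -0.05 5;0 0 -0.94 -0.15 0.35 -0.05 5;0 0 -0.94 -0.17 0.34 -0.05 5
0 0 -0.94 -0.19 0.33 -0.05 5;0 0 -0.94 -0.21 0.31 -0.05 5;0 0 -0.94 -0.23 0.3 -0.05 5;0 0 -0.94 -0.25 0.28 -0.05 5;0 0 -0.94 -0.27 0.26 -0.05 5
0 0 -0.94 -0.29 0.25 -0.05 5;0 0 -0.94 -0.3 0.23 -0.05 5;0 0 -0.94 -0.32 0.21 -0.05 5;0 0 -0.94 -0.33 0.19 -0.05 5;0 0 -0.94 -0.34 0.16 -0.05 5
0 0 -0.94 -0.35 0.14 -0.05 5;0 0 -0.94 -0.36 0.12 -0.05 5;0 0 -0.94 -0.37 0.09 -0.05 5;0 0 -0.94 -0.37 0.07 -0.05 5;0 0 -0.94 -0.38 0.05 -0.05 5
0 0 -0.94 -0.38 0.02 -0.05 5;0 0 -0.94 -0.38 -0 -0.05 5;0 0 -0.94 -0.38 -0.03 -0.05 5;0 0 -0.94 -0.37 -0.05 -0.05 5;0 0 -0.94 -0.37 -0.08 -0.05 5
0 0 -0.94 -0.36 -0.1 -0.05 5;0 0 0 0 0 0 5;0 0 0 0 0 0 5;0 0 0 0 0 0 5;0 0 0 0 0 0 5
```

View pics/w20.png

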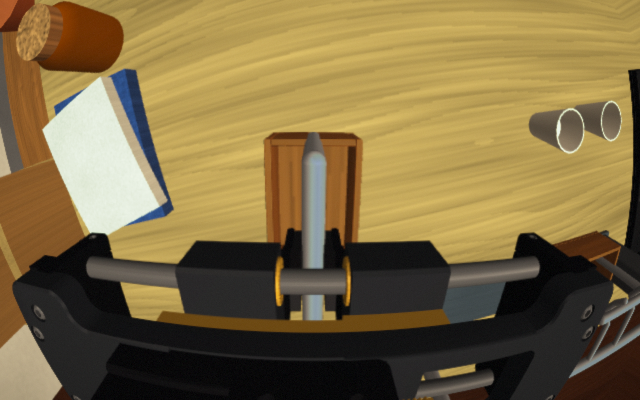

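Emit:
{"name": "jog_arm", "arguments": {
  "steps": "0 0 -0.95 -0.1 0.4 -0.3 5;0 0 -0.95 -0.1 0.35 -0.3 5;0 0 -0.95 -0.1 0.35 -0.3 5;0 0 -0.95 -0.15 0.35 -0.3 5;0 0 -0.95 -0.2 0.35 -0.3 5"
}}

```text
time_s: 46.6
ee_pos: [455.4, -399.1, 284.9]
eef_rot: [0.18, -3.136, -0.001]
ft_force: [0.0, -0.5, -3.5]
opening: 10.6
```

Emit:
{"name": "jog_arm", "arguments": {
  "steps": "0 0 -0.95 -0.2 0.3 0 5;0 0 -0.95 -0.2 0.3 0 5;0 0 -0.95 -0.25 0.3 0 5;0 0 -0.95 -0.25 0.3 0 5;0 0 -0.95 -0.3 0.25 0 5"
}}

```text
time_s: 47.22
ee_pos: [471.6, -364.9, 284.7]
eef_rot: [0.695, -3.064, -0.001]
ft_force: [-0.8, 0.2, -4.0]
opening: 10.9
```

Emit:
{"name": "jog_arm", "arguments": {
  "steps": "0 0 -0.95 -0.3 0.25 0 5;0 0 -0.95 -0.3 0.25 0 5;0 0 -0.95 -0.3 0.2 0 5;0 0 -0.95 -0.35 0.2 0 5;0 0 -0.95 -0.35 0.15 0 5"
}}

```text
time_s: 47.85
ee_pos: [487.0, -329.6, 284.7]
eef_rot: [-1.191, 2.907, 0.001]
ft_force: [-0.6, -0.2, -3.6]
opening: 11.1
```

Emit:
{"name": "jog_arm", "arguments": {
  "steps": "0 0 -0.95 -0.35 0.15 0 5;0 0 -0.95 -0.35 0.1 0 5;0 0 -0.95 -0.4 0.1 0 5;0 0 -0.95 -0.4 0.05 0 5;0 0 -0.95 -0.4 0.05 0 5"
}}

```text
time_s: 48.48
ee_pos: [503.3, -293.9, 284.7]
eef_rot: [-1.655, 2.67, 0.001]
ft_force: [0.1, -0.3, -3.2]
opening: 11.0
```

Emit:
{"name": "jog_arm", "arguments": {
  "steps": "0 0 -0.95 -0.4 0 0 5;0 0 -0.95 -0.4 0 0 5;0 0 -0.95 -0.4 0 0 5;0 0 -0.95 -0.35 -0.05 0 5;0 0 -0.95 -0.35 -0.1 0 5"
}}

```text
time_s: 49.1
ee_pos: [518.7, -258.9, 284.8]
eef_rot: [-2.073, 2.361, 0.001]
ft_force: [-0.0, 0.4, -3.1]
opening: 10.9
```

```bash
python3 -c "
from h import *
import pickle
from workcell import ctrl
plan((533,-241,286),down(175.2),5)
c=ctrl.calibration('wrist');pickle.dump(c,open('c21.pkl','wb'))
cv2.imwrite('pics/w21.png',ctrl.grab_frame('wrist')[:,:,::-1])
cv2.imwrite('pics/s21.png',ctrl.grab_frame('scene')[:,:,::-1])
crop('pics/s21.png','pics/s21c.png',140,120,200,140,4)
"
```

```text
t 49.1 pos [ 518.7 -258.9  284.8] F [-0.   0.4 -3.1] open 10.9 q [-0.18  0.28 -0.04 -0.   -1.25  0.05]
0 0 -0.33 -0.49 -0.3 -0.03 5;0 0 -0.33 -0.48 -0.31 -0.03 5;0 0 0 0 0 0 5;0 0 0 0 0 0 5;0 0 0 0 0 0 5
```

View pics/w21.png

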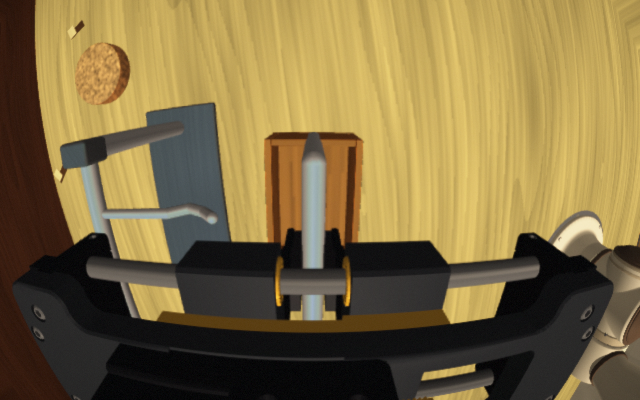

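View pics/s21c.png

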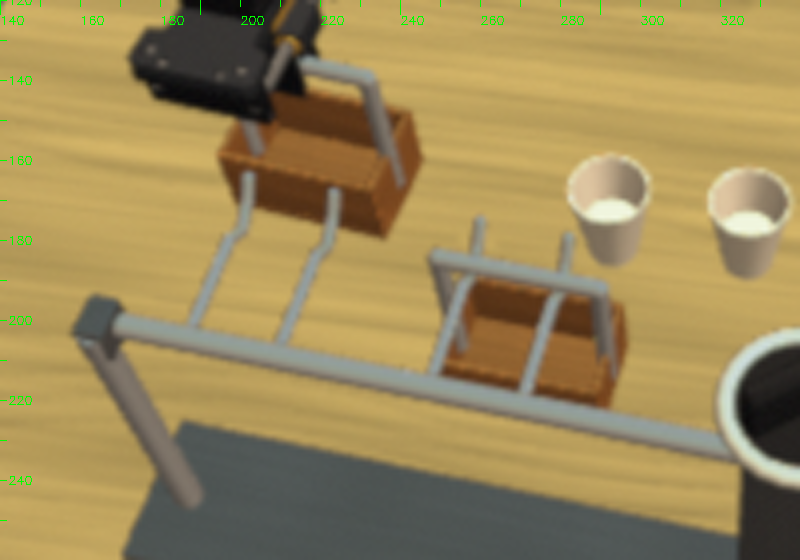

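```bash
python3 -c "
from h import *
import pickle
c=pickle.load(open('c21.pkl','rb'))
print(atz(c,211,219,241,True))
plan((530,-243.8,285),down(175.2),5,n=3)"
```

```text
[ 584.59672421 -274.130494    241.        ]
t 49.2 pos [ 518.9 -258.7  284.7] F [-0.3  0.1 -2.5] open 10.9 q [-0.18  0.28 -0.04 -0.   -1.25  0.05]
0 0 -0.23 -0.27 -0.15 -0.01 5;0 0 -0.23 -0.27 -0.16 -0.01 5;0 0 -0.23 -0.26 -0.16 -0.01 5;0 0 0 0 0 0 5;0 0 0 0 0 0 5
```

Emit:
{"name": "jog_arm", "arguments": {
  "steps": "0 0 -0.25 -0.3 -0.15 0 5;0 0 -0.25 -0.3 -0.15 0 5;0 0 -0.2 -0.25 -0.15 0 5;0 0 0 0 0 0 5;0 0 0 0 0 0 5"
}}

```text
time_s: 49.82
ee_pos: [529.9, -243.5, 284.5]
eef_rot: [2.127, -2.312, -0.0]
ft_force: [-0.7, 0.5, -3.8]
opening: 11.0
```

```bash
python3 -c "
from h import *
plan((609,-249.5,280),down(175.2),5,n=4)"
```

```text
t 49.83 pos [ 529.9 -243.5  284.5] F [-0.7  0.5 -3.8] open 11.0 q [-0.15  0.29 -0.03  0.   -1.25  0.07]
0 0 0 -0.01 -0.99 0.06 5;0 0 0 -0.01 -0.99 0.06 5;0 0 0 -0.01 -0.99 0.06 5;0 0 0 -0.01 -0.99 0.06 5;0 0 0 0 0 0 5
```

Emit:
{"name": "jog_arm", "arguments": {
  "steps": "0 0 0 0 -0.9 0 5;0 0 0 0 -1 0 5;0 0 0 0 -1 0 5;0 0 0 0 -0.7 0 5;0 0 0 0 -0.35 0 5"
}}

```text
time_s: 50.45
ee_pos: [609.0, -250.1, 284.1]
eef_rot: [2.127, -2.311, -0.001]
ft_force: [0.1, 0.6, -3.5]
opening: 10.4
```

Emit:
{"name": "jog_arm", "arguments": {
  "steps": "0 0 0 0 0 0.4 5;0 0 0 0 0 0.7 5;0 0 0 0 0 0.7 5;0 0 0 0 0 0.2 5;0 0 0 0 0 0 5"
}}

```text
time_s: 51.08
ee_pos: [608.4, -250.1, 244.2]
eef_rot: [2.127, -2.311, -0.001]
ft_force: [-0.3, -0.5, -2.1]
opening: 11.3
```

```bash
python3 -c "
from h import *
from workcell import ctrl
plan((609,-249.5,236),down(175.2),5,n=4)
cv2.imwrite('pics/w22.png',ctrl.grab_frame('wrist')[:,:,::-1])
cv2.imwrite('pics/s22.png',ctrl.grab_frame('scene')[:,:,::-1])
crop('pics/s22.png','pics/s22c.png',140,120,200,140,4)
"
```

```text
t 51.08 pos [ 608.4 -250.1  244.2] F [-0.3 -0.5 -2.1] open 11.3 q [-0.14  0.44  0.1   0.   -1.23  0.06]
0 0 0 -0.01 -0.01 0.1 5;0 0 0 -0.01 -0.01 0.1 5;0 0 0 -0.01 -0.01 0.1 5;0 0 0 -0.01 -0.01 0.1 5;0 0 0 0 0 0 5
```

View pics/w22.png

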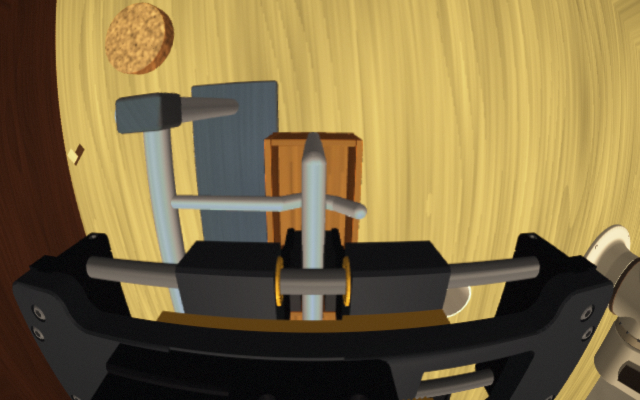

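View pics/s22c.png

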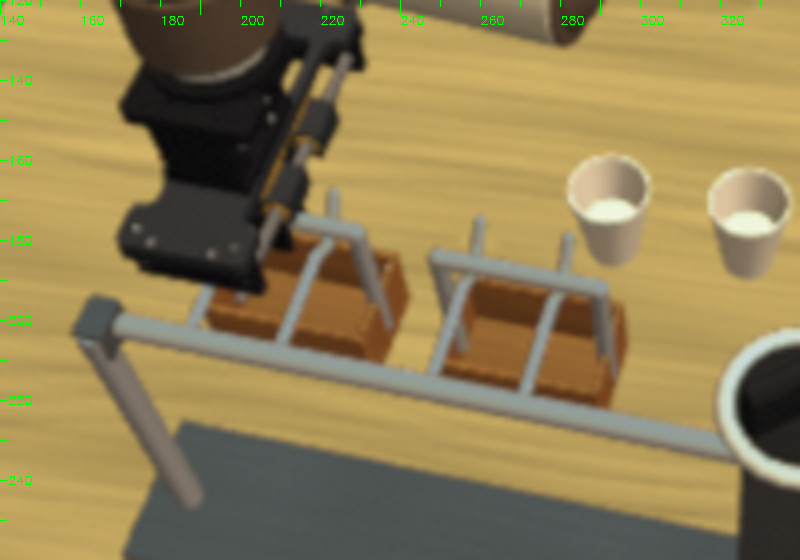

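Emit:
{"name": "jog_arm", "arguments": {
  "steps": "0 0 0 0 -0.05 0.2 5;0 0 0 0 0 0.2 5;0 0 0 0 0 0 5;0 0 0 0 0 0 5;0 0 0 0 0 0 5"
}}

```text
time_s: 51.8
ee_pos: [610.0, -250.2, 236.7]
eef_rot: [-2.127, 2.311, -0.001]
ft_force: [2.7, 0.3, -2.1]
opening: 10.6
```

Emit:
{"name": "jog_arm", "arguments": {
  "steps": "0 0 0 0 0 0.1 5;0 0 0 0 0 0 5;0 0 0 0 0 0 5;0 0 0 0 0 0 35;0 0 0 0 0 0 35"
}}

```text
time_s: 52.42
ee_pos: [608.8, -250.0, 233.5]
eef_rot: [2.126, -2.311, -0.003]
ft_force: [-0.2, -0.4, 0.6]
opening: 24.0
```

Emit:
{"name": "jog_arm", "arguments": {
  "steps": "0 0 0 0 0 0 35;0 0 0 0 0 0 35;0 0 0 0 0 0 35;0 0 0 0 0 -0.4 35;0 0 0 0 0 -0.8 35"
}}

```text
time_s: 53.05
ee_pos: [609.4, -250.1, 258.9]
eef_rot: [2.127, -2.311, -0.001]
ft_force: [0.3, 0.7, 0.3]
opening: 34.9
```

Emit:
{"name": "jog_arm", "arguments": {
  "steps": "0 0 0 0 0 -1 35;0 0 0 0 0 -1 35;0 0 0 0 0 -1 35;0 0 0 0 0 -1 60;0 0 0 0 0 -1 87"
}}

```text
time_s: 53.68
ee_pos: [609.6, -250.2, 361.0]
eef_rot: [-2.127, 2.311, -0.003]
ft_force: [0.4, -0.2, -0.6]
opening: 47.7
```

```bash
python3 -c "
from h import *
from workcell import ctrl
plan((520,-110,300),down(175.2),87)
for n in ('wrist','scene','top'):cv2.imwrite(f'pics/{n}23.png',ctrl.grab_frame(n)[:,:,::-1])
crop('pics/scene23.png','pics/s23c.png',140,120,200,140,4)
"
```

```text
t 53.67 pos [ 609.6 -250.2  361. ] F [ 0.4 -0.2 -0.6] open 47.7 q [-0.14  0.4   0.31  0.   -1.48  0.06]
0 0 0 -0.66 0.51 0.3 87;0 0 0 -0.66 0.51 0.3 87;0 0 0 -0.66 0.51 0.3 87;0 0 0 -0.66 0.51 0.3 87;0 0 0 -0.66 0.51 0.3 87
0 0 0 -0.66 0.51 0.3 87;0 0 0 -0.66 0.51 0.3 87;0 0 0 -0.66 0.51 0.3 87;0 0 0 -0.66 0.51 0.3 87;0 0 0 -0.66 0.51 0.3 87
```

View pics/wrist23.png

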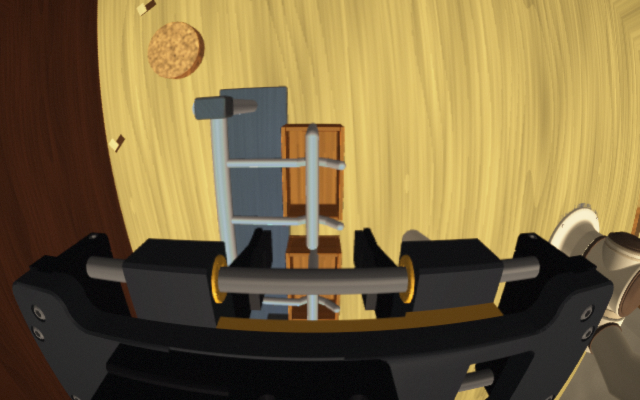

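View pics/s23c.png

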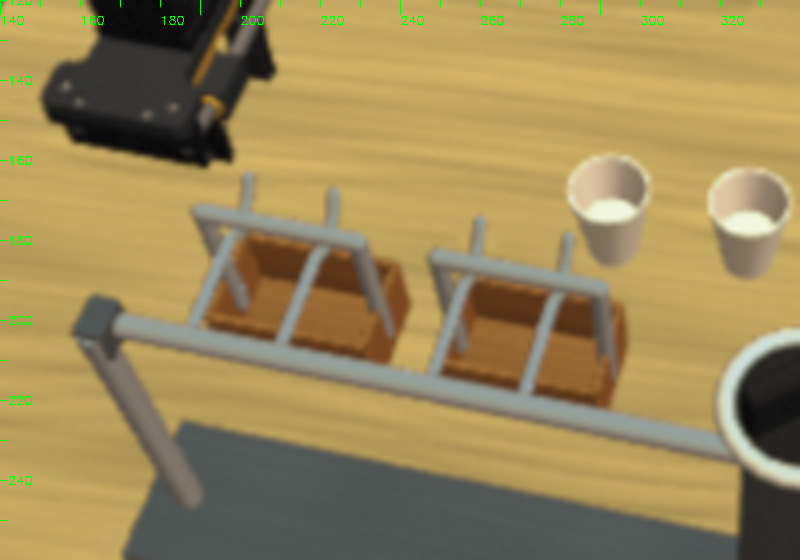

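```bash
python3 -c "
from h import *
from workcell import ctrl
T=ctrl.calibration('top');S=ctrl.calibration('scene')
print('kettle',tri(ray(T,179,167),ray(S,470,231)))
print('lampknob',tri(ray(T,162.5,219),ray(S,481.5,200)))
print('lamp body top',atz(T,178,225,60))
crop('pics/top23.png','pics/t23c.png',140,130,240,160,3)
crop('pics/scene23.png','pics/s23d.png',280,150,200,120,4)
"
```

```text
kettle (array([651.31747273, 390.83137806, 192.35531428]), [np.float64(1.4499574261585872), np.float64(1.4499574261585972)])
lampknob (array([518.88003565, 445.54036197, 133.31008597]), [np.float64(2.1547756529075888), np.float64(2.154775652907535)])
lamp body top [513.34933064 425.50393543  60.        ]
```

View pics/t23c.png

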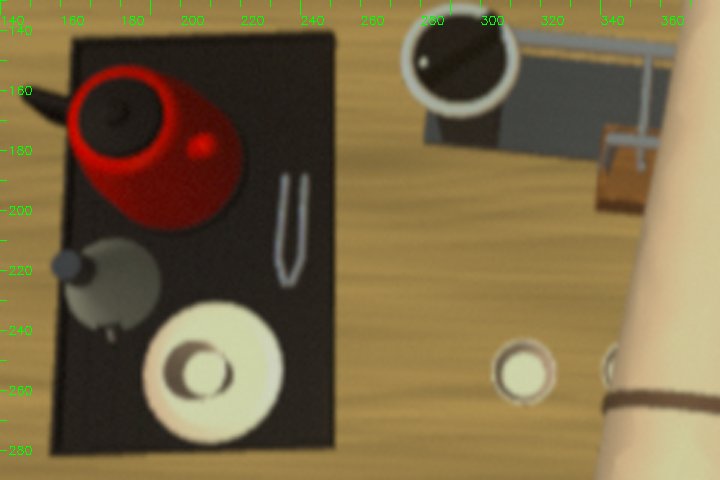

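View pics/s23d.png

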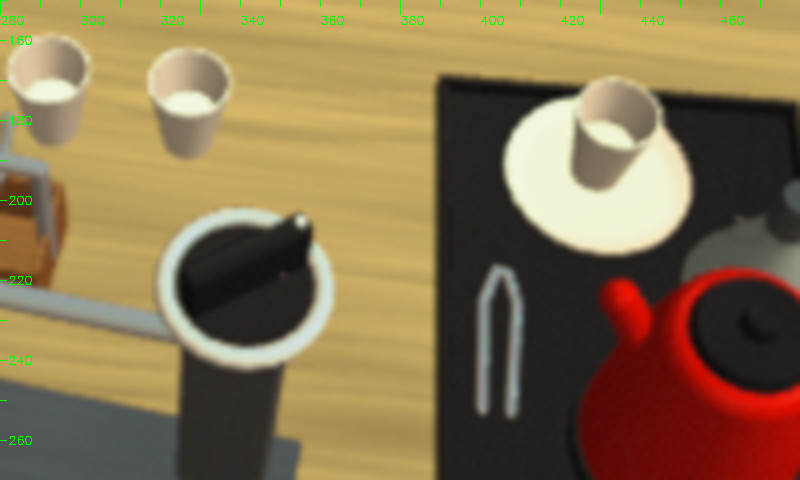

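```bash
python3 -c "
from h import *
plan((400,-108,200),down(-60),87)
"
```

```text
t 53.83 pos [ 610.  -250.2  360.9] F [-0.1  0.1 -0.6] open 59.3 q [-0.14  0.4   0.31  0.   -1.48  0.06]
0 0 -0.95 -0.19 0.34 0.24 87;0 0 -0.95 -0.21 0.32 0.24 87;0 0 -0.95 -0.23 0.31 0.24 87;0 0 -0.95 -0.25 0.29 0.24 87;0 0 -0.95 -0.27 0.28 0.24 87
0 0 -0.95 -0.29 0.26 0.24 87;0 0 -0.95 -0.3 0.24 0.24 87;0 0 -0.95 -0.32 0.22 0.24 87;0 0 -0.95 -0.33 0.2 0.24 87;0 0 -0.95 -0.34 0.17 0.24 87
0 0 -0.95 -0.35 0.15 0.24 87;0 0 -0.95 -0.36 0.13 0.24 87;0 0 -0.95 -0.37 0.1 0.24 87;0 0 -0.95 -0.38 0.08 0.24 87;0 0 -0.95 -0.38 0.05 0.24 87
0 0 -0.95 -0.38 0.03 0.24 87;0 0 -0.95 -0.38 0 0.24 87;0 0 -0.95 -0.38 -0.02 0.24 87;0 0 -0.95 -0.38 -0.05 0.24 87;0 0 -0.95 -0.38 -0.07 0.24 87
0 0 -0.95 -0.37 -0.1 0.24 87;0 0 -0.95 -0.36 -0.12 0.24 87;0 0 -0.95 -0.36 -0.15 0.24 87;0 0 -0.95 -0.34 -0.17 0.24 87;0 0 -0.95 -0.33 -0.19 0.24 87
0 0 -0.95 -0.32 -0.21 0.24 87;0 0 -0.95 -0.3 -0.23 0.24 87;0 0 -0.95 -0.29 -0.25 0.24 87;0 0 -0.95 -0.27 -0.27 0.24 87;0 0 -0.95 -0.25 -0.29 0.24 87
0 0 -0.95 -0.23 -0.31 0.24 87;0 0 -0.95 -0.21 -0.32 0.24 87;0 0 -0.95 -0.19 -0.33 0.24 87;0 0 0 0 0 0 87;0 0 0 0 0 0 87
```

Emit:
{"name": "jog_arm", "arguments": {
  "steps": "0 0 -0.95 -0.2 0.35 0 87;0 0 -0.95 -0.2 0.35 0 87;0 0 -0.95 -0.25 0.35 0 87;0 0 -0.95 -0.25 0.3 0 87;0 0 -0.95 -0.25 0.3 0 87"
}}

```text
time_s: 54.45
ee_pos: [574.8, -228.3, 357.6]
eef_rot: [2.482, -1.926, -0.003]
ft_force: [-0.3, 0.2, 0.6]
opening: 86.6
```

Emit:
{"name": "jog_arm", "arguments": {
  "steps": "0 0 -0.95 -0.3 0.25 0 87;0 0 -0.95 -0.3 0.25 0 87;0 0 -0.95 -0.3 0.2 0 87;0 0 -0.95 -0.35 0.2 0.2 87;0 0 -0.95 -0.35 0.15 0.2 87"
}}

```text
time_s: 55.08
ee_pos: [543.2, -206.3, 349.6]
eef_rot: [2.766, -1.49, -0.002]
ft_force: [0.5, 0.9, -0.5]
opening: 87.0
```

Emit:
{"name": "jog_arm", "arguments": {
  "steps": "0 0 -0.95 -0.35 0.15 0.3 87;0 0 -0.95 -0.35 0.15 0.3 87;0 0 -0.95 -0.4 0.1 0.3 87;0 0 -0.95 -0.4 0.1 0.3 87;0 0 -0.95 -0.4 0.05 0.3 87"
}}

```text
time_s: 55.7
ee_pos: [509.7, -184.8, 319.6]
eef_rot: [2.974, -1.013, -0.002]
ft_force: [0.7, 0.4, 0.1]
opening: 87.1
```

Emit:
{"name": "jog_arm", "arguments": {
  "steps": "0 0 -0.95 -0.4 0 0.4 87;0 0 -0.95 -0.4 0 0.4 87;0 0 -0.95 -0.4 0 0.4 87;0 0 -0.95 -0.4 -0.05 0.4 87;0 0 -0.95 -0.4 -0.05 0.4 87"
}}

```text
time_s: 56.32
ee_pos: [476.1, -163.0, 279.6]
eef_rot: [-3.1, 0.508, 0.002]
ft_force: [-0.0, 0.1, -0.2]
opening: 87.0
```

Emit:
{"name": "jog_arm", "arguments": {
  "steps": "0 0 -0.95 -0.35 -0.1 0.4 87;0 0 -0.95 -0.35 -0.1 0.4 87;0 0 -0.95 -0.35 -0.15 0.4 87;0 0 -0.95 -0.35 -0.15 0.4 87;0 0 -0.95 -0.35 -0.2 0.4 87"
}}

```text
time_s: 56.95
ee_pos: [444.2, -142.6, 239.7]
eef_rot: [-3.141, -0.01, 0.002]
ft_force: [0.5, -0.1, 0.1]
opening: 87.2
```

Emit:
{"name": "jog_arm", "arguments": {
  "steps": "0 0 -0.95 -0.3 -0.2 0.4 87;0 0 -0.95 -0.3 -0.25 0.4 87;0 0 -0.95 -0.3 -0.25 0.4 87;0 0 -0.95 -0.3 -0.25 0.4 87;0 0 -0.95 -0.25 -0.3 0.4 87"
}}

```text
time_s: 57.58
ee_pos: [411.8, -121.8, 199.8]
eef_rot: [-3.096, -0.528, 0.002]
ft_force: [-0.4, 0.1, -0.3]
opening: 87.0
```

```bash
python3 -c "
from h import *
import pickle
from workcell import ctrl
plan((400,-108,180),down(-60),87)
c=ctrl.calibration('wrist');pickle.dump(c,open('c24.pkl','wb'))
cv2.imwrite('pics/w24.png',ctrl.grab_frame('wrist')[:,:,::-1])
print(proj(c,(442.5,-81,78),True),proj(c,(439,21.5,78),True))
"
```

```text
t 57.58 pos [ 411.8 -121.8  199.8] F [-0.4  0.1 -0.3] open 87.0 q [ 0.09  0.09 -0.51 -0.   -0.97  1.82]
0 0 -0.89 -0.11 -0.28 0.33 87;0 0 -0.89 -0.09 -0.29 0.33 87;0 0 -0.89 -0.07 -0.29 0.33 87;0 0 0 0 0 0 87;0 0 0 0 0 0 87
[280.00444554 148.20761621] [172.71285753 117.69810153]
```

View pics/w24.png

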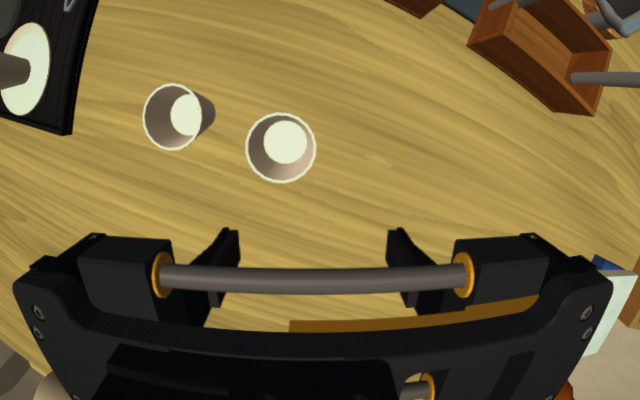

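```bash
python3 -c "
from h import *
plan((442.5,-81,125),down(-60),87)
"
```

```text
t 57.62 pos [ 410.3 -121.5  198.7] F [-1.1  0.1 -2. ] open 87.1 q [ 0.09  0.09 -0.51 -0.   -0.97  1.82]
-0.01 0.01 -0.53 0.44 -0.27 0.74 87;-0.01 0.01 -0.53 0.45 -0.26 0.74 87;-0.01 0.01 -0.53 0.46 -0.24 0.74 87;-0.01 0.01 -0.53 0.47 -0.22 0.74 87;-0.01 0.01 -0.53 0.47 -0.21 0.74 87
```

Emit:
{"name": "jog_arm", "arguments": {
  "steps": "0 0 -0.55 0.45 -0.25 0.7 87;0 0 -0.55 0.45 -0.25 0.7 87;0 0 -0.5 0.45 -0.25 0.7 87;0 0 -0.5 0.45 -0.2 0.7 87;0 0 -0.5 0.45 -0.2 0.7 87"
}}

```text
time_s: 58.25
ee_pos: [445.4, -82.3, 129.4]
eef_rot: [-3.036, -0.807, 0.001]
ft_force: [0.4, -0.4, 0.3]
opening: 86.9
```

```bash
python3 -c "
from h import *
import pickle
from workcell import ctrl
plan((442.5,-81,70),down(-60),87)
c=ctrl.calibration('wrist');pickle.dump(c,open('c25.pkl','wb'))
cv2.imwrite('pics/w25.png',ctrl.grab_frame('wrist')[:,:,::-1])
print(proj(c,(442.5,-81,78),True),[proj(c,(442.5+31*np.cos(a),-81+31*np.sin(a),78),True).round() for a in np.radians([120,-60,30])])
"
```

```text
t 58.25 pos [445.4 -82.3 129.4] F [ 0.4 -0.4  0.3] open 86.9 q [ 0.18  0.22 -0.56  0.   -0.79  1.91]
0 0 -0.01 -0.02 -0.03 0.74 87;0 0 -0.01 -0.02 -0.03 0.74 87;0 0 -0.01 -0.02 -0.03 0.74 87;0 0 -0.01 -0.02 -0.03 0.74 87;0 0 0 0 0 0 87
[309.18625794 228.98637421] [array([264., 229.]), array([355., 229.]), array([309., 184.])]
```

View pics/w25.png

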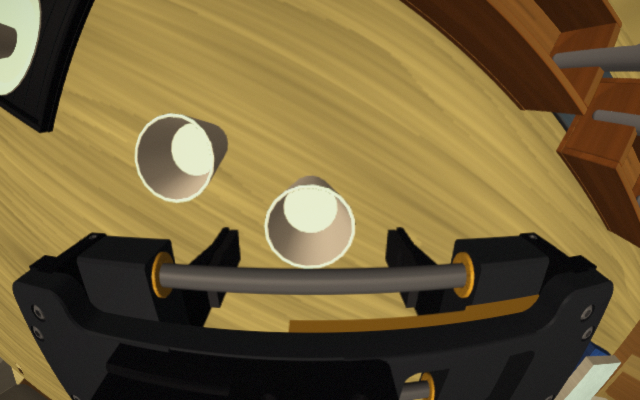

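Emit:
{"name": "jog_arm", "arguments": {
  "steps": "0 0 0 -0.1 -0.1 0.7 87;0 0 0 0 -0.05 0.8 87;0 0 0 0 0 0.8 87;0 0 0 0 0 0.6 87;0 0 0 0 0 0 87"
}}

```text
time_s: 58.92
ee_pos: [441.2, -81.4, 71.8]
eef_rot: [-3.037, -0.804, 0.003]
ft_force: [-0.2, -0.9, -0.2]
opening: 86.8
```

Emit:
{"name": "jog_arm", "arguments": {
  "steps": "0 0 0 0 0 0.05 50;0 0 0 0 0 0 50;0 0 0 0 0 0 50;0 0 0 0 0 0 50;0 0 0 0 0 0 50"
}}

```text
time_s: 59.55
ee_pos: [442.0, -81.3, 71.9]
eef_rot: [3.037, 0.804, 0.001]
ft_force: [-0.1, -0.2, 2.0]
opening: 59.3
```

```bash
python3 -c "
from h import *
from workcell import ctrl
plan((442.5,-81,70),down(-60),40)
cv2.imwrite('pics/w26.png',ctrl.grab_frame('wrist')[:,:,::-1])
"
```

```text
t 59.55 pos [442.  -81.3  71.9] F [-0.1 -0.2  2. ] open 59.3 q [ 0.18  0.31 -0.63  0.   -0.62  1.91]
0.01 -0.01 -0.08 0.03 0 0.1 40;0 0 0 0 0 0 40;0 0 0 0 0 0 40;0 0 0 0 0 0 40;0 0 0 0 0 0 40
```

View pics/w26.png

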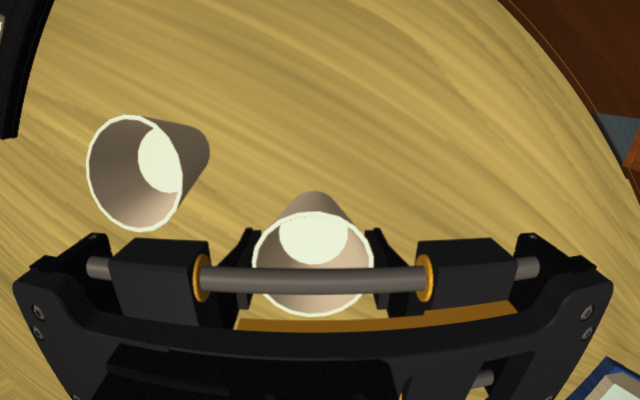

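Emit:
{"name": "jog_arm", "arguments": {
  "steps": "0 0 0 0 0 0 40;0 0 0 0 0 -0.3 40;0 0 0 0 0 -0.6 40;0 0 0 0 0 -0.8 40;0 0 0 0 0 -0.8 40"
}}

```text
time_s: 60.22
ee_pos: [441.4, -81.3, 122.4]
eef_rot: [-3.037, -0.804, 0.0]
ft_force: [0.8, 0.2, -1.6]
opening: 59.2
```

Emit:
{"name": "jog_arm", "arguments": {
  "steps": "0 0 0 0 0 -1 40;0 0 0 0 0 -1 40;0 0 0 0 0 -1 40;0 0 0 0 0 -1 40;0 0 0 0 0 -1 40"
}}

```text
time_s: 60.85
ee_pos: [441.1, -81.3, 222.6]
eef_rot: [-3.037, -0.803, -0.0]
ft_force: [0.4, -0.2, -1.2]
opening: 59.5
```

```bash
python3 -c "
from h import *
from workcell import ctrl
plan((381,271,225),down(-45),40)
cv2.imwrite('pics/w27.png',ctrl.grab_frame('wrist')[:,:,::-1])
cv2.imwrite('pics/s27.png',ctrl.grab_frame('scene')[:,:,::-1])
crop('pics/s27.png','pics/s27c.png',220,60,200,140,4)
"
```

```text
t 60.85 pos [441.1 -81.3 222.6] F [ 0.4 -0.2 -1.2] open 59.5 q [ 0.18  0.1  -0.44 -0.   -1.03  1.91]
0 0 -0.2 0.32 -0.88 -0.01 40;0 0 -0.2 0.33 -0.88 -0.01 40;0 0 -0.2 0.35 -0.87 -0.01 40;0 0 -0.2 0.36 -0.87 -0.01 40;0 0 -0.2 0.37 -0.86 -0.01 40
0 0 -0.2 0.38 -0.86 -0.01 40;0 0 -0.2 0.39 -0.85 -0.01 40;0 0 -0.2 0.41 -0.85 -0.01 40;0 0 -0.2 0.42 -0.84 -0.01 40;0 0 -0.2 0.43 -0.84 -0.01 40
0 0 -0.2 0.44 -0.83 -0.01 40;0 0 -0.2 0.45 -0.82 -0.01 40;0 0 -0.2 0.47 -0.82 -0.01 40;0 0 -0.2 0.48 -0.81 -0.01 40;0 0 -0.2 0.49 -0.8 -0.01 40
0 0 -0.2 0.5 -0.8 -0.01 40;0 0 -0.2 0.51 -0.79 -0.01 40;0 0 -0.2 0.52 -0.78 -0.01 40;0 0 -0.2 0.53 -0.77 -0.01 40;0 0 0 0 0 0 40
```

View pics/w27.png

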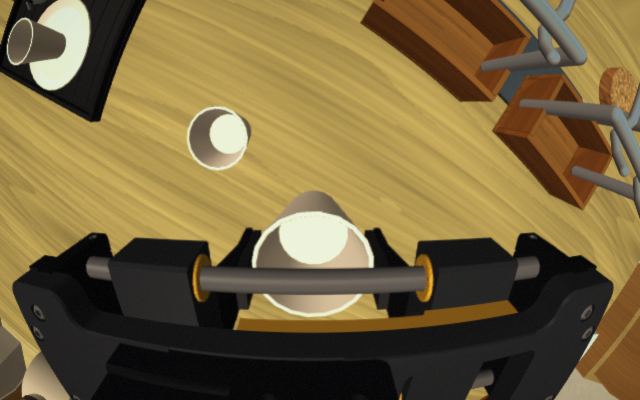

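View pics/s27c.png

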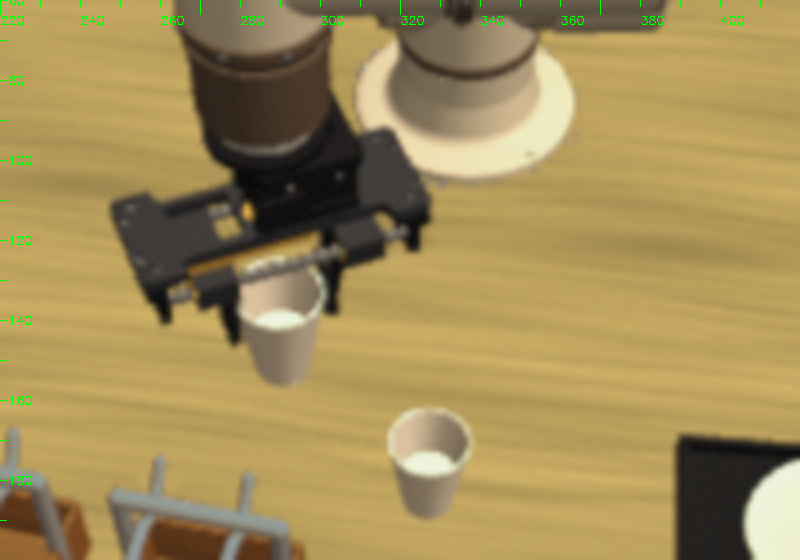

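Emit:
{"name": "jog_arm", "arguments": {
  "steps": "0 0 -0.2 0.3 -0.9 0 40;0 0 -0.2 0.3 -0.9 0 40;0 0 -0.2 0.35 -0.9 0 40;0 0 -0.2 0.35 -0.85 0 40;0 0 -0.2 0.35 -0.85 0 40"
}}

```text
time_s: 61.58
ee_pos: [423.3, 11.5, 220.7]
eef_rot: [-3.007, -0.909, 0.003]
ft_force: [0.9, -0.0, -1.5]
opening: 59.2
```

Emit:
{"name": "jog_arm", "arguments": {
  "steps": "0 0 -0.2 0.4 -0.85 0 40;0 0 -0.2 0.4 -0.85 0 40;0 0 -0.2 0.4 -0.85 0 40;0 0 -0.2 0.4 -0.85 0 40;0 0 -0.2 0.45 -0.85 0 40"
}}

```text
time_s: 62.2
ee_pos: [407.7, 104.4, 220.7]
eef_rot: [-2.973, -1.014, 0.003]
ft_force: [-0.3, 0.1, -1.9]
opening: 59.9
```

Emit:
{"name": "jog_arm", "arguments": {
  "steps": "0 0 -0.2 0.45 -0.85 0 40;0 0 -0.2 0.45 -0.85 0 40;0 0 -0.2 0.45 -0.8 0 40;0 0 -0.2 0.5 -0.8 0 40;0 0 -0.2 0.5 -0.8 0 40"
}}

```text
time_s: 62.82
ee_pos: [392.5, 197.8, 220.9]
eef_rot: [2.936, 1.117, -0.002]
ft_force: [-0.4, -0.3, -2.0]
opening: 59.4
```

Emit:
{"name": "jog_arm", "arguments": {
  "steps": "0 0 -0.2 0.5 -0.8 0 40;0 0 -0.2 0.5 -0.8 0 40;0 0 -0.2 0.5 -0.8 0 40;0 0 -0.2 0.5 -0.6 0 40;0 0 0 0 0 0 40"
}}

```text
time_s: 63.45
ee_pos: [381.8, 269.8, 221.4]
eef_rot: [2.903, 1.201, -0.0]
ft_force: [-0.6, 0.0, -1.7]
opening: 59.3
```

```bash
python3 -c "
from h import *
import pickle
from workcell import ctrl
plan((431,331,225),down(-45),40)
c=ctrl.calibration('wrist');pickle.dump(c,open('c28.pkl','wb'))
cv2.imwrite('pics/w28.png',ctrl.grab_frame('wrist')[:,:,::-1])
print(proj(c,(431,330.5,92),True),proj(c,(433.5,336,14),True))
"
```

```text
t 63.45 pos [381.8 269.8 221.4] F [-0.6  0.  -1.7] open 59.3 q [ 0.96  0.14 -0.4   0.   -1.04  1.39]
0 0 0 0.78 -0.09 -0.04 40;0 0 0 0.78 -0.09 -0.04 40;0 0 0 0.78 -0.09 -0.04 40;0 0 0 0.78 -0.09 -0.04 40;0 0 0 0.78 -0.08 -0.04 40
[303.33364751 106.98368798] [303.50732529 101.33755271]
```

View pics/w28.png

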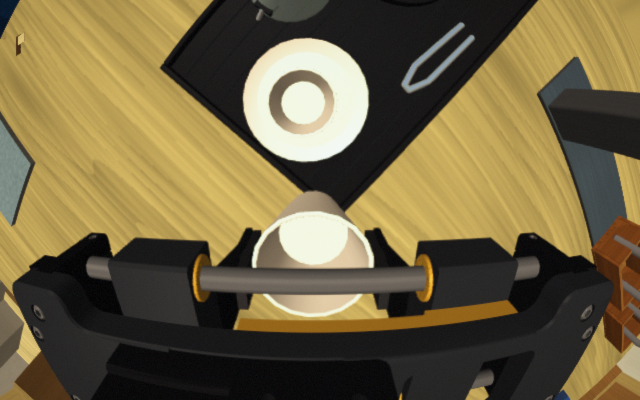

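```bash
python3 -c "
from h import *
crop('pics/w28.png','pics/w28c.png',235,30,140,140,4)
"
```

```text
(no output)
```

View pics/w28c.png

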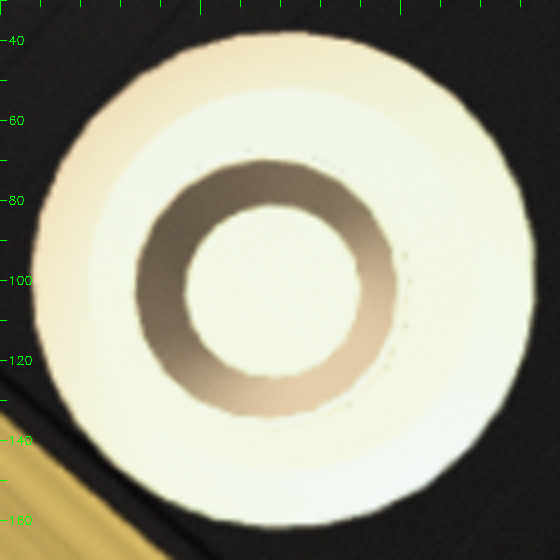

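```bash
python3 -c "
from h import *
import pickle
from workcell import ctrl
c=pickle.load(open('c28.pkl','rb'))
S=ctrl.calibration('scene');T=ctrl.calibration('top')
print(atz(c,301.6,101.9,92,True),atz(c,303.3,102.7,48,True))
print(tri(ray(S,433.9,177.5),ray(c,301.6,101.9,True)),tri(ray(T,205.5,253.3),ray(c,301.6,101.9,True)))
p=atz(c,301.6,101.9,92,True)
plan((434,333,225),down(-45),40)
"
```

```text
[433.09993397 334.68735377  92.        ] [432.85317442 334.24269692  48.        ]
(array([432.74056843, 333.42906375,  92.31061139]), [np.float64(1.3008588454806993), np.float64(1.300858845480644)]) (array([432.14509132, 335.58601062,  67.81527509]), [np.float64(0.5063225111687403), np.float64(0.5063225111685528)])
t 63.5 pos [381.6 269.  221.4] F [-0.5  0.4 -1.5] open 59.0 q [ 0.96  0.13 -0.4  -0.   -1.04  1.39]
0 0 -0.01 0.82 -0.08 -0.04 40;0 0 -0.01 0.82 -0.08 -0.04 40;0 0 -0.01 0.82 -0.08 -0.04 40;0 0 -0.01 0.82 -0.08 -0.04 40;0 0 -0.01 0.82 -0.08 -0.04 40
```

```bash
python3 -c "
from h import *
import pickle
from workcell import ctrl
c=pickle.load(open('c28.pkl','rb'))
s=ctrl.sense();p0,R0=tool(s)
for dz in (6,8):
  for uv in ((313,212),(313,314.5),(253,262),(373,262)):
    print(dz,R0.inv().apply(atz(c,*uv,221.4+dz,True)-p0).round(1))
print(R0.inv().apply(np.array([433,334.4,92])-p0)/20)
"
```

```text
6 [31.9 -0.4 -6.1]
6 [-27.9  -0.3  -6. ]
6 [  5.  -30.4  -6. ]
6 [ 5.1 29.7 -6. ]
8 [32.6 -0.4 -8.1]
8 [-26.3  -0.3  -8. ]
8 [  6.1 -30.   -8. ]
8 [ 6.2 29.3 -8. ]
[ 4.1319144  -0.50373836  6.46539907]
```

Emit:
{"name": "jog_arm", "arguments": {
  "steps": "0 0 0 0.6 -0.1 0 40;0 0 0 0.9 -0.1 0 40;0 0 0 1 -0.1 0.2 40;0 0 0 0.9 -0.1 0.3 40;0 0 0 0.65 -0.1 0.3 40"
}}

```text
time_s: 64.12
ee_pos: [432.9, 333.7, 204.6]
eef_rot: [2.904, 1.198, -0.001]
ft_force: [-0.5, -0.4, -1.7]
opening: 59.2
```

Emit:
{"name": "jog_arm", "arguments": {
  "steps": "0 0 0 0 0 0.3 40;0 0 0 0 0 0.4 40;0 0 0 0 0 0 40;0 0 0 0 0 0 40;0 0 0 0 0 0 40"
}}

```text
time_s: 64.75
ee_pos: [432.2, 333.0, 192.1]
eef_rot: [-2.904, -1.198, -0.001]
ft_force: [-0.2, -0.9, -1.3]
opening: 59.4
```

```bash
python3 -c "
from h import *
from workcell import ctrl
plan((432.1,333.5,120),down(-45),40)
cv2.imwrite('pics/w29.png',ctrl.grab_frame('wrist')[:,:,::-1])
for n in('scene','top'):cv2.imwrite(f'pics/{n}29.png',ctrl.grab_frame(n)[:,:,::-1])
crop('pics/scene29.png','pics/s29c.png',380,110,120,110,5)
crop('pics/top29.png','pics/t29c.png',140,190,140,110,5)
"
```

```text
t 64.75 pos [432.2 333.  192.1] F [-0.2 -0.9 -1.3] open 59.4 q [ 0.95  0.3  -0.27  0.   -1.01  1.4 ]
0 0 -0.01 0 -0.01 0.9 40;0 0 -0.01 0 -0.01 0.9 40;0 0 -0.01 0 -0.01 0.9 40;0 0 -0.01 0 -0.01 0.9 40;0 0 0 0 0 0 40
```

View pics/w29.png

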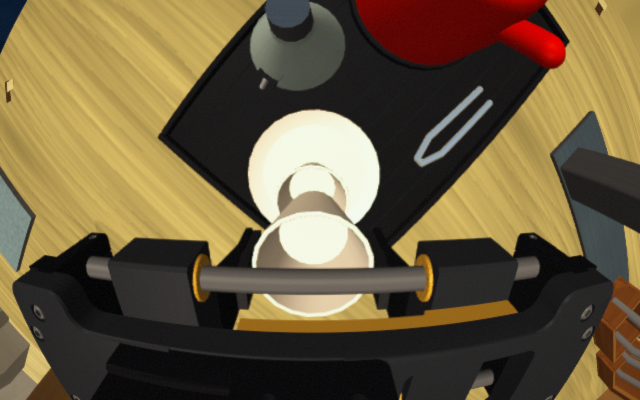

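View pics/s29c.png

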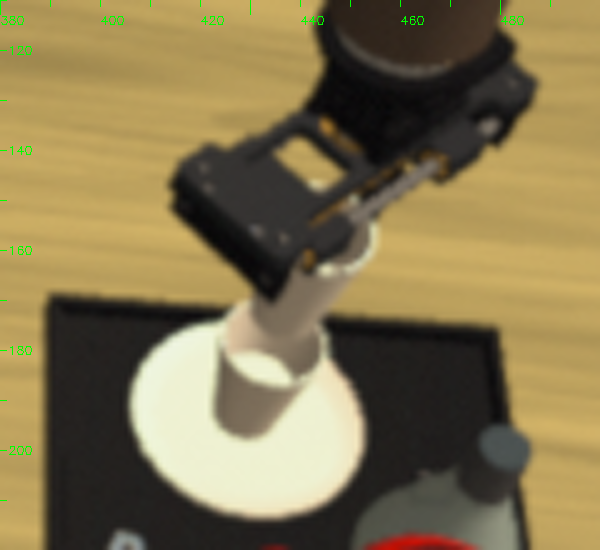

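View pics/t29c.png

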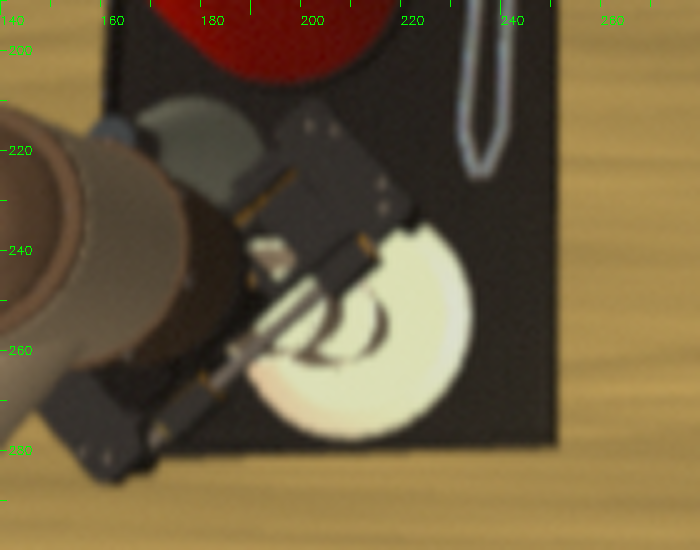

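Emit:
{"name": "jog_arm", "arguments": {
  "steps": "0 0 0 0 0 0.4 40;0 0 0 0 0 0.5 40;0 0 0 0 0 0.5 40;0 0 0 0 0 0.4 40;0 0 0 0 0 0 40"
}}

```text
time_s: 65.53
ee_pos: [431.8, 332.5, 154.5]
eef_rot: [2.903, 1.198, -0.003]
ft_force: [-0.6, -0.3, -1.1]
opening: 59.3
```

Emit:
{"name": "jog_arm", "arguments": {
  "steps": "0 0 0 0 0 0.4 40;0 0 0 0 0 0.4 40;0 0 0 0 0 0.4 40;0 0 0 0 0 0 40;0 0 0 0 0 0 40"
}}

```text
time_s: 66.15
ee_pos: [432.3, 333.0, 131.6]
eef_rot: [2.904, 1.199, 0.0]
ft_force: [0.3, 0.4, -1.1]
opening: 59.0
```

Emit:
{"name": "jog_arm", "arguments": {
  "steps": "0 0 0 0 0 0.3 40;0 0 0 0 0 0.2 40;0 0 0 0 0 0 40;0 0 0 0 0 0 40;0 0 0 0 0 0 40"
}}

```text
time_s: 66.78
ee_pos: [432.2, 333.0, 121.7]
eef_rot: [-2.904, -1.198, -0.001]
ft_force: [0.3, -1.5, -0.9]
opening: 59.2
```

Emit:
{"name": "jog_arm", "arguments": {
  "steps": "0 0 0 0 0 0.1 40;0 0 0 0 0 0 40;0 0 0 0 0 0 40;0 0 0 0 0 0 40;0 0 0 0 0 0 40"
}}

```text
time_s: 67.4
ee_pos: [432.4, 333.2, 119.9]
eef_rot: [-2.904, -1.199, -0.001]
ft_force: [-1.1, -0.2, 3.3]
opening: 59.9
```

Emit:
{"name": "jog_arm", "arguments": {
  "steps": "0 0 0 0 0 0 87;0 0 0 0 0 0 87;0 0 0 0 0 0 87;0 0 0 0 0 0 87;0 0 0 0 0 0 87"
}}

```text
time_s: 68.03
ee_pos: [432.1, 332.9, 119.5]
eef_rot: [2.904, 1.198, -0.0]
ft_force: [0.3, 0.5, -0.3]
opening: 86.3
```

Emit:
{"name": "jog_arm", "arguments": {
  "steps": "0 0 0 0 0 -0.4 87;0 0 0 0 0 -0.8 87;0 0 0 0 0 -0.8 87;0 0 0 0 0 -1 87;0 0 0 0 0 -1 87"
}}

```text
time_s: 68.65
ee_pos: [432.2, 332.9, 200.8]
eef_rot: [-2.904, -1.198, -0.001]
ft_force: [-1.1, -0.5, 0.4]
opening: 86.7
```

```bash
python3 -c "
from h import *
from workcell import ctrl
plan((400,0,200),down(-60),87)
cv2.imwrite('pics/w30.png',ctrl.grab_frame('wrist')[:,:,::-1])
for n in('scene',):cv2.imwrite(f'pics/{n}30.png',ctrl.grab_frame(n)[:,:,::-1])
crop('pics/scene30.png','pics/s30c.png',380,110,120,110,5)
"
```

```text
t 68.65 pos [432.2 332.9 200.8] F [-1.1 -0.5  0.4] open 86.7 q [ 0.95  0.29 -0.25  0.   -1.03  1.4 ]
0 0 0.21 -0.72 0.59 0 87;0 0 0.21 -0.71 0.6 0 87;0 0 0.21 -0.7 0.61 0 87;0 0 0.21 -0.69 0.62 0 87;0 0 0.21 -0.68 0.63 0 87
0 0 0.21 -0.67 0.64 0 87;0 0 0.21 -0.66 0.65 0 87;0 0 0.21 -0.65 0.66 0 87;0 0 0.21 -0.64 0.67 0 87;0 0 0.21 -0.63 0.68 0 87
0 0 0.21 -0.62 0.69 0 87;0 0 0.21 -0.61 0.7 0 87;0 0 0.21 -0.6 0.71 0 87;0 0 0.21 -0.59 0.72 0 87;0 0 0.21 -0.58 0.72 0 87
0 0 0.21 -0.57 0.73 0 87;0 0 0.21 -0.56 0.74 0 87;0 0 0.21 -0.55 0.75 0 87;0 0 0 0 0 0 87;0 0 0 0 0 0 87
```

View pics/w30.png

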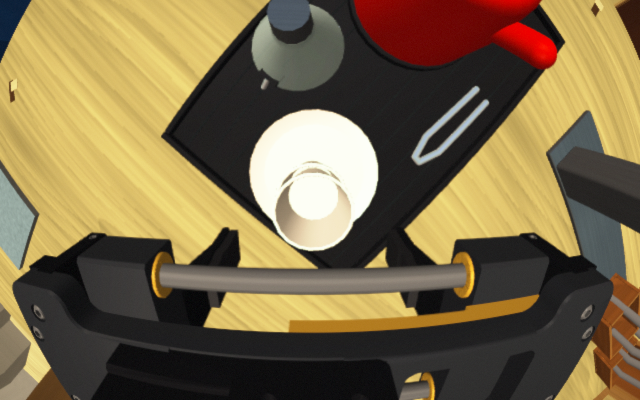

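View pics/s30c.png

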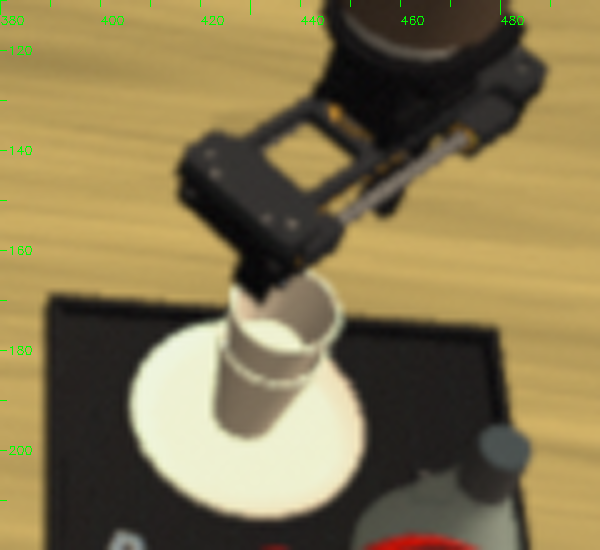

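```bash
python3 -c "
from h import *
plan((438.5,20.5,190),down(-45),87,vmax=1.3)
"
```

```text
t 68.75 pos [433.2 334.  202.5] F [0.8 1.  0. ] open 86.8 q [ 0.95  0.29 -0.25  0.   -1.03  1.4 ]
0 -0.01 0 -0.84 0.87 0.04 87;0 -0.01 0 -0.84 0.87 0.04 87;0 -0.01 0 -0.84 0.87 0.04 87;0 -0.01 0 -0.84 0.87 0.04 87;0 -0.01 0 -0.84 0.87 0.04 87
0 -0.01 0 -0.84 0.87 0.04 87;0 -0.01 0 -0.84 0.87 0.05 87;0 -0.01 0 -0.84 0.87 0.05 87;0 -0.01 0 -0.84 0.87 0.05 87;0 -0.01 0 -0.84 0.87 0.05 87
0 -0.01 0 -0.84 0.87 0.05 87;0 -0.01 0 -0.84 0.87 0.05 87;0 -0.01 0 -0.84 0.87 0.05 87;0 0 0 0 0 0 87;0 0 0 0 0 0 87
```

Emit:
{"name": "jog_arm", "arguments": {
  "steps": "0 0 0 -0.5 0.5 0 87;0 0 0 -0.85 0.85 0 87;0 0 0 -0.85 0.85 0 87;0 0 0 -0.85 0.85 0 87;0 0 0 -0.85 0.85 0 87"
}}

```text
time_s: 69.38
ee_pos: [431.7, 220.5, 199.6]
eef_rot: [2.904, 1.198, -0.0]
ft_force: [0.4, 1.1, 0.4]
opening: 87.1
```

Emit:
{"name": "jog_arm", "arguments": {
  "steps": "0 0 0 -0.85 0.9 0 87;0 0 0 -0.85 0.9 0 87;0 0 0 -0.85 0.9 0 87;0 0 0 -0.85 0.9 0 87;0 0 0 -0.85 0.9 0 87"
}}

```text
time_s: 70.0
ee_pos: [434.8, 97.1, 199.7]
eef_rot: [-2.904, -1.198, -0.001]
ft_force: [-0.4, -1.3, 0.1]
opening: 87.0
```

Emit:
{"name": "jog_arm", "arguments": {
  "steps": "0 0 0 -0.85 0.9 0.4 87;0 0 0 -0.85 0.9 0.8 87;0 0 0 -0.5 0.6 0.8 87;0 0 0 0 0 0.8 87;0 0 0 0 0 0.3 87"
}}

```text
time_s: 70.62
ee_pos: [437.0, 32.6, 136.9]
eef_rot: [2.905, 1.197, -0.002]
ft_force: [-0.2, 0.2, 0.4]
opening: 86.8
```

```bash
python3 -c "
from h import *
import pickle
from workcell import ctrl
plan((438.7,21,70),down(-45),87)
c=ctrl.calibration('wrist');pickle.dump(c,open('c31.pkl','wb'))
cv2.imwrite('pics/w31.png',ctrl.grab_frame('wrist')[:,:,::-1])
print([proj(c,(439+31*np.cos(a),21.5+31*np.sin(a),78),True).round() for a in np.radians([135,-45,45])])
"
```

```text
t 70.62 pos [437.   32.6 136.9] F [-0.2  0.2  0.4] open 86.8 q [ 0.45  0.19 -0.58 -0.   -0.8   1.9 ]
0 0 -0.01 -0.09 0.12 0.84 87;0 0 -0.01 -0.09 0.12 0.84 87;0 0 -0.01 -0.09 0.12 0.84 87;0 0 -0.01 -0.09 0.12 0.84 87;0 0 0 0 0 0 87
[array([282., 231.]), array([370., 230.]), array([327., 188.])]
```

View pics/w31.png

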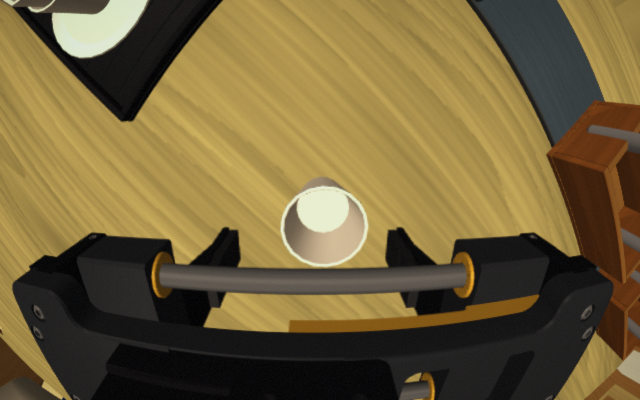

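Emit:
{"name": "jog_arm", "arguments": {
  "steps": "0 0 0 -0.35 0.42 0.2 87;0 0 0 0 0 0.8 87;0 0 0 0 0 0.9 87;0 0 0 0 0 0.9 87;0 0 0 0 0 0.5 87"
}}

```text
time_s: 71.3
ee_pos: [438.7, 22.5, 71.1]
eef_rot: [2.904, 1.198, -0.0]
ft_force: [0.2, 0.1, 0.2]
opening: 86.8
```

Emit:
{"name": "jog_arm", "arguments": {
  "steps": "0 0 0 0 0 0 87;0 0 0 0 0 0 45;0 0 0 0 0 0 45;0 0 0 0 0 0 45;0 0 0 0 0 0 45"
}}

```text
time_s: 71.92
ee_pos: [438.9, 22.9, 71.9]
eef_rot: [2.904, 1.199, 0.001]
ft_force: [-0.8, 0.1, 2.7]
opening: 59.5
```

Emit:
{"name": "jog_arm", "arguments": {
  "steps": "0 0 0 0 0 0 40;0 0 0 0 0 0 40;0 0 0 0 0 -0.3 40;0 0 0 0 0 -0.6 40;0 0 0 0 0 -0.8 40"
}}

```text
time_s: 72.55
ee_pos: [438.3, 22.8, 106.0]
eef_rot: [-2.904, -1.198, 0.002]
ft_force: [-0.2, -0.6, -1.3]
opening: 59.6
```

```bash
python3 -c "
from h import *
from workcell import ctrl
plan((438.7,21.5,225),down(-45),40)
cv2.imwrite('pics/w32.png',ctrl.grab_frame('wrist')[:,:,::-1])
"
```

```text
t 72.55 pos [438.3  22.8 106. ] F [-0.2 -0.6 -1.3] open 59.6 q [ 0.42  0.24 -0.62 -0.   -0.71  1.93]
0 0 -0.01 -0.01 0.01 -0.85 40;0 0 -0.01 -0.01 0.01 -0.85 40;0 0 -0.01 -0 0.01 -0.85 40;0 0 -0.01 -0 0.01 -0.85 40;0 0 -0.01 -0 0.01 -0.85 40
0 0 -0.01 -0 0.01 -0.85 40;0 0 -0.01 -0 0.01 -0.85 40;0 0 0 0 0 0 40;0 0 0 0 0 0 40;0 0 0 0 0 0 40
```

View pics/w32.png

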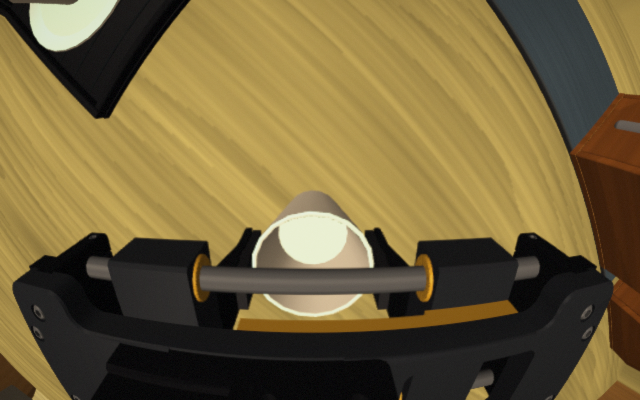

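Emit:
{"name": "jog_arm", "arguments": {
  "steps": "0 0 0 0 0 -1 40;0 0 0 0 0 -1 40;0 0 0 0 0 -1 40;0 0 0 0 0 -1 40;0 0 0 0 0 -1 40"
}}

```text
time_s: 73.22
ee_pos: [438.3, 22.8, 206.2]
eef_rot: [-2.904, -1.198, -0.0]
ft_force: [0.2, -0.6, -2.0]
opening: 59.5
```

Emit:
{"name": "jog_arm", "arguments": {
  "steps": "0 0 0 0.2 -0.4 -0.8 40;0 0 0 0.5 -0.8 -0.8 40;0 0 0 0.5 -0.8 -0.7 40;0 0 0 0.5 -0.85 0 40;0 0 0 0.5 -0.85 0 40"
}}

```text
time_s: 73.85
ee_pos: [417.1, 106.9, 251.7]
eef_rot: [-2.904, -1.198, -0.0]
ft_force: [1.0, -0.1, -2.1]
opening: 59.0
```

```bash
python3 -c "
from h import *
plan((377,277,250),down(-45),40,vmax=1.0)
"
```

```text
t 73.85 pos [417.1 106.9 251.7] F [ 1.  -0.1 -2.1] open 59.0 q [ 0.63  0.04 -0.42 -0.   -1.11  1.72]
0 0 -0 0.46 -0.74 0.01 40;0 0 -0 0.46 -0.74 0.01 40;0 0 -0 0.46 -0.74 0.01 40;0 0 -0 0.46 -0.74 0.01 40;0 0 -0 0.46 -0.74 0.01 40
0 0 -0 0.46 -0.74 0.01 40;0 0 -0 0.46 -0.74 0.01 40;0 0 -0 0.46 -0.74 0.01 40;0 0 -0 0.46 -0.74 0.01 40;0 0 -0 0.46 -0.74 0.01 40
```

Emit:
{"name": "jog_arm", "arguments": {
  "steps": "0 0 0 0.45 -0.75 0 40;0 0 0 0.45 -0.75 0 40;0 0 0 0.45 -0.75 0 40;0 0 0 0.45 -0.75 0 40;0 0 0 0.45 -0.75 0 40"
}}

```text
time_s: 74.47
ee_pos: [396.3, 192.0, 251.5]
eef_rot: [-2.904, -1.198, 0.0]
ft_force: [-0.1, -0.8, -1.9]
opening: 59.4
```

Emit:
{"name": "jog_arm", "arguments": {
  "steps": "0 0 0 0.45 -0.75 0 40;0 0 0 0.45 -0.75 0 40;0 0 0 0.45 -0.75 0 40;0 0 0 0.3 -0.6 0 40;0 0 0 0 0 0 40"
}}

```text
time_s: 75.1
ee_pos: [379.6, 255.8, 251.4]
eef_rot: [2.903, 1.2, -0.0]
ft_force: [0.6, -0.1, -1.1]
opening: 59.6
```

```bash
python3 -c "
from h import *
import pickle
from workcell import ctrl
plan((432.1,333.5,250),down(-45),40)
c=ctrl.calibration('wrist');pickle.dump(c,open('c33.pkl','wb'))
cv2.imwrite('pics/w33.png',ctrl.grab_frame('wrist')[:,:,::-1])
print(proj(c,(433,334.4,126),True))
crop('pics/w33.png','pics/w33c.png',235,50,140,140,4)
"
```

```text
t 75.1 pos [379.6 255.8 251.4] F [ 0.6 -0.1 -1.1] open 59.6 q [ 0.95  0.09 -0.37  0.   -1.11  1.41]
0 0 0 0.92 -0.18 0.01 40;0 0 0 0.92 -0.18 0.01 40;0 0 0 0.92 -0.18 0.01 40;0 0 0 0.92 -0.18 0.01 40;0 0 0 0.92 -0.18 0.01 40
[291.59573353  89.03443594]
```

View pics/w33c.png

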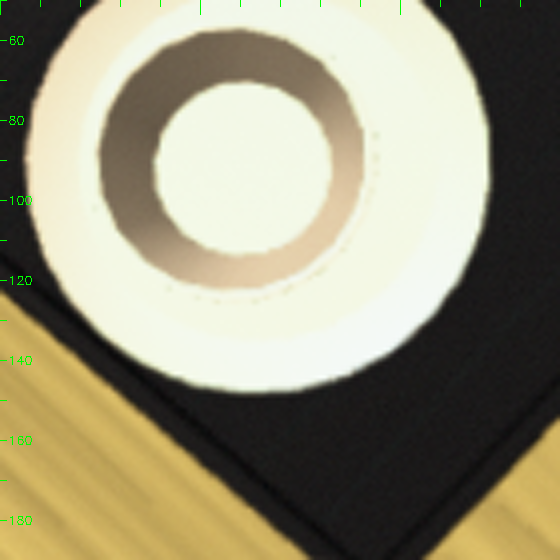

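```bash
python3 -c "
from h import *
import pickle
c=pickle.load(open('c33.pkl','rb'))
print(atz(c,292.75,89.9,126,True),atz(c,295.75,91.75,82,True))
plan((431.7,332.3,205),down(-45),40,n=5)
"
```

```text
[433.15028584 333.17259664 126.        ] [433.36939899 333.16375514  82.        ]
t 75.15 pos [379.7 255.2 251.4] F [-0.1  0.2 -1.6] open 59.2 q [ 0.95  0.09 -0.37  0.   -1.11  1.41]
0 0 -0.01 0.91 -0.18 0.46 40;0 0 -0.01 0.91 -0.18 0.46 40;0 0 -0.01 0.91 -0.18 0.46 40;0 0 -0.01 0.91 -0.18 0.46 40;0 0 -0.01 0.91 -0.18 0.46 40
```

Emit:
{"name": "jog_arm", "arguments": {
  "steps": "0 0 0 0.8 -0.18 0 40;0 0 0 1 -0.18 0 40;0 0 0 1 -0.18 0 40;0 0 0 1 -0.18 0.2 40;0 0 0 0.8 -0.18 0.4 40"
}}

```text
time_s: 75.78
ee_pos: [433.5, 333.7, 239.0]
eef_rot: [-2.904, -1.198, -0.001]
ft_force: [0.7, -0.1, -2.4]
opening: 59.2
```

Emit:
{"name": "jog_arm", "arguments": {
  "steps": "0 0 0 0 0 0.4 40;0 0 0 0 0 0.4 40;0 0 0 0 0 0 40;0 0 0 0 0 0 40;0 0 0 0 0 0 40"
}}

```text
time_s: 76.4
ee_pos: [432.5, 332.6, 224.2]
eef_rot: [-2.904, -1.198, -0.002]
ft_force: [-0.5, -0.4, -1.4]
opening: 59.2
```

```bash
python3 -c "
from h import *
from workcell import ctrl
plan((432.4,332.6,154),down(-45),40)
cv2.imwrite('pics/w34.png',ctrl.grab_frame('wrist')[:,:,::-1])
for n in('scene',):cv2.imwrite(f'pics/{n}34.png',ctrl.grab_frame(n)[:,:,::-1])
crop('pics/scene34.png','pics/s34c.png',380,110,120,110,5)
"
```

```text
t 76.4 pos [432.5 332.6 224.2] F [-0.5 -0.4 -1.4] open 59.2 q [ 0.95  0.27 -0.22  0.   -1.08  1.4 ]
0 -0 -0.01 0 0 0.88 40;0 -0 -0.01 0 0 0.88 40;0 -0 -0.01 0 0 0.88 40;0 -0 -0.01 0 0 0.88 40;0 0 0 0 0 0 40
```

View pics/w34.png

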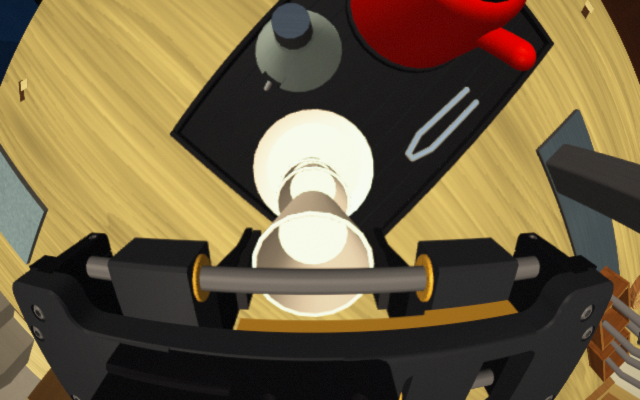

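View pics/s34c.png

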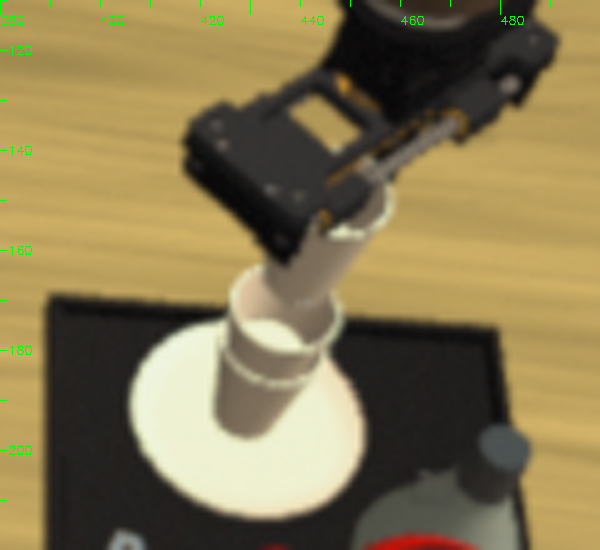

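Aligned. Lowering to TCP ≈154.

Emit:
{"name": "jog_arm", "arguments": {
  "steps": "0 0 0 0 0 0.4 40;0 0 0 0 0 0.5 40;0 0 0 0 0 0.5 40;0 0 0 0 0 0.4 40;0 0 0 0 0 0 40"
}}

```text
time_s: 77.12
ee_pos: [432.1, 332.2, 186.5]
eef_rot: [2.903, 1.198, -0.003]
ft_force: [0.2, 0.5, -2.0]
opening: 59.7
```

Emit:
{"name": "jog_arm", "arguments": {
  "steps": "0 0 0 0 0 0.4 40;0 0 0 0 0 0.4 40;0 0 0 0 0 0.4 40;0 0 0 0 0 0 40;0 0 0 0 0 0 40"
}}

```text
time_s: 77.75
ee_pos: [432.6, 332.7, 163.7]
eef_rot: [2.904, 1.199, 0.001]
ft_force: [0.3, -0.4, -1.3]
opening: 59.4
```

Emit:
{"name": "jog_arm", "arguments": {
  "steps": "0 0 0 0 0 0.25 40;0 0 0 0 0 0.1 40;0 0 0 0 0 0 40;0 0 0 0 0 0 40;0 0 0 0 0 0 40"
}}

```text
time_s: 78.38
ee_pos: [432.5, 332.7, 156.7]
eef_rot: [-2.904, -1.198, -0.0]
ft_force: [0.5, -0.0, -2.1]
opening: 59.5
```

Emit:
{"name": "jog_arm", "arguments": {
  "steps": "0 0 0 0 0 0.1 40;0 0 0 0 0 0.05 40;0 0 0 0 0 0 40;0 0 0 0 0 0 40;0 0 0 0 0 0 40"
}}

```text
time_s: 79.0
ee_pos: [432.6, 332.8, 154.0]
eef_rot: [-2.904, -1.199, -0.001]
ft_force: [-0.8, 0.9, 3.0]
opening: 59.1
```

Seated (contact force is +3 N at the expected height). Releasing.

Emit:
{"name": "jog_arm", "arguments": {
  "steps": "0 0 0 0 0 0 87;0 0 0 0 0 0 87;0 0 0 0 0 0 87;0 0 0 0 0 0 87;0 0 0 0 0 0 87"
}}

```text
time_s: 79.62
ee_pos: [432.4, 332.6, 153.5]
eef_rot: [2.904, 1.198, -0.0]
ft_force: [-0.5, -0.4, 0.3]
opening: 86.6
```

Emit:
{"name": "jog_arm", "arguments": {
  "steps": "0 0 0 0 0 -0.4 87;0 0 0 0 0 -0.8 87;0 0 0 0 0 -1 87;0 0 0 0 0 -1 87;0 0 0 0 0 -1 87"
}}

```text
time_s: 80.25
ee_pos: [432.5, 332.7, 238.9]
eef_rot: [-2.904, -1.198, -0.001]
ft_force: [0.4, -0.3, 0.3]
opening: 87.2
```

Emit:
{"name": "jog_arm", "arguments": {
  "steps": "0 0 0 -0.8 -0.4 -0.5 87;0 0 0 -1 -0.4 0 87;0 0 0 -1 -0.4 0 87;0 0 0 -1 -0.4 0 87;0 0 0 -0.5 0 0 87"
}}

```text
time_s: 80.88
ee_pos: [347.3, 293.7, 247.6]
eef_rot: [-2.903, -1.2, 0.001]
ft_force: [0.5, -0.7, 0.4]
opening: 86.9
```

```bash
python3 -c "
from h import *
from workcell import ctrl
s=ctrl.sense();print(s['time_s'],s['ee_pos'],s['ft_force'],s['opening'])
for n in('wrist','scene','top'):cv2.imwrite(f'pics/{n}35.png',ctrl.grab_frame(n)[:,:,::-1])
crop('pics/scene35.png','pics/s35c.png',380,110,120,110,5)
crop('pics/scene35.png','pics/s35d.png',140,120,220,140,3)
"
```

```text
80.875 [347.31381655 293.65306132 247.62607391] [ 0.50822643 -0.73653823  0.38950575] 86.87896684593508
```

View pics/s35c.png

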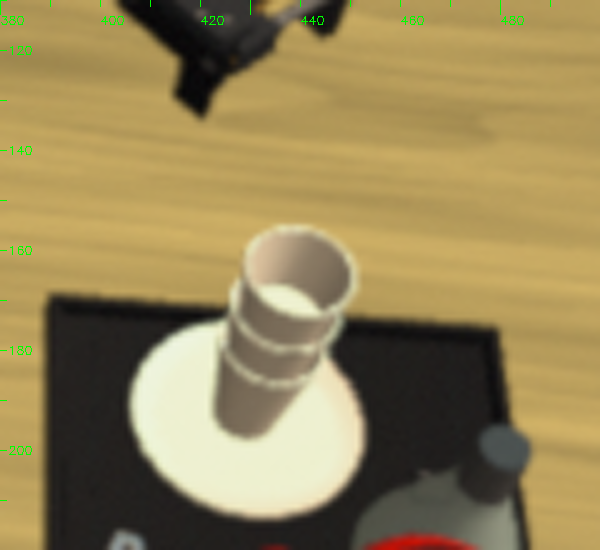

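View pics/s35d.png

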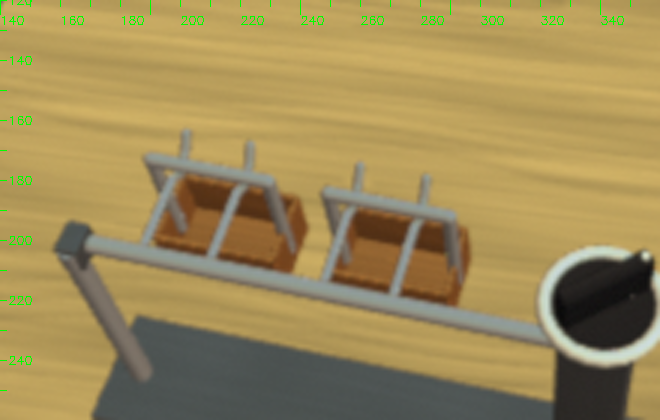

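View pics/top35.png

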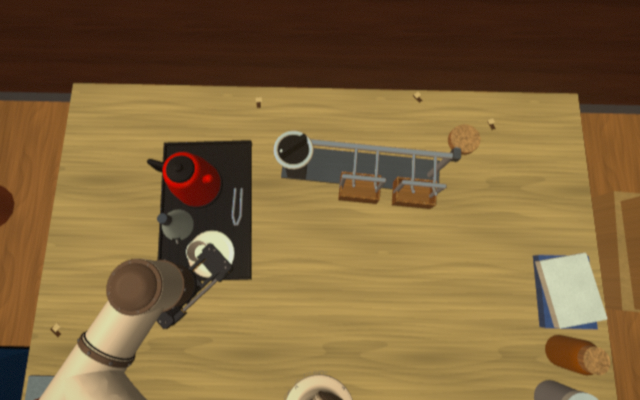

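View pics/wrist35.png

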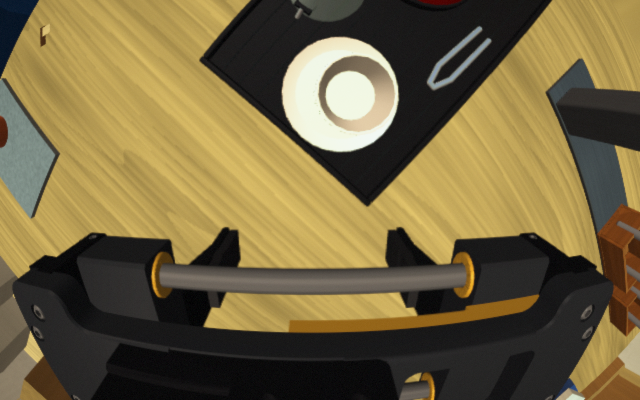

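```bash
python3 -c "
from h import *
from workcell import ctrl
crop('pics/scene35.png','pics/s35e.png',310,190,60,60,10)
S=ctrl.calibration('scene')
c=np.array(atz(S,341.2,222,243))
for uv in ((355,205.7),(335.5,223.8)):
  d=atz(S,*uv,280)-c;print(uv,np.degrees(np.arctan2(d[1],d[0])),np.linalg.norm(d[:2]))
"
```

```text
(355, 205.7) 133.6038930705455 36.33651639916635
(335.5, 223.8) -23.171880599119294 28.887807583209238
```

View pics/s35e.png

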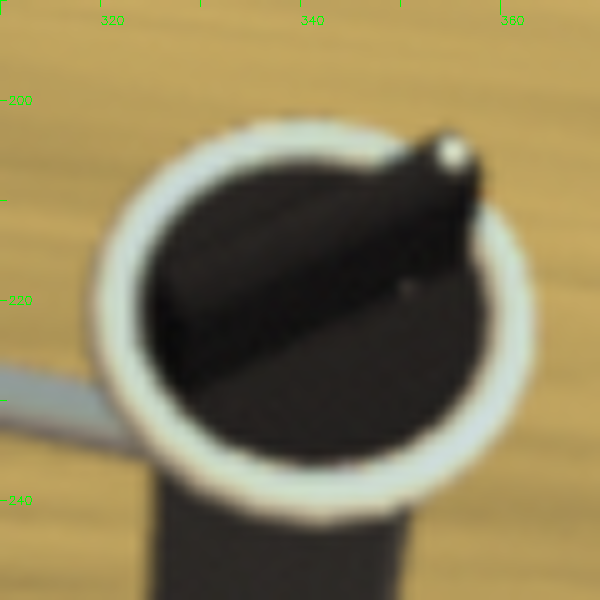

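Run:
```python
from h import *
from workcell import ctrl
S=ctrl.calibration('scene');T=ctrl.calibration('top')
# camera fixed in tool: recover from now
s=ctrl.sense();p0,R0=tool(s);c=ctrl.calibration('wrist')
Rc=R.from_rotvec(c['rvec']);C=-Rc.inv().apply(c['tvec'])
off=R0.inv().apply(C-p0);rel=Rc*R0   # cam<-tool
def camat(p,Rt):
    d=dict(c);Rn=rel*Rt.inv();d['rvec']=Rn.as_rotvec();d['tvec']=-Rn.apply(np.array(p)+Rt.apply(off));return d
c2=camat((692.9,87.2,369.8),R.from_rotvec([-2.526,1.865,-.002]))
a=atz(c2,328,243,282,True);b=atz(c2,298,157,282,True);rim=atz(c2,314.5,187,243,True)
d=a-b;print(a,b,rim,np.degrees(np.arctan2(d[1],d[0])),np.linalg.norm(d))
crop('pics/wrist9.png','pics/w9c.png',250,125,130,130,5)
crop('pics/top35.png','pics/t35e.png',265,120,60,60,10)
```

```text
[672.43715366 111.98055626 282.        ] [715.68779976  51.50137714 282.        ] [693.71986712  80.23616934 243.        ] 125.56980345521436 74.35287146966259
```

View pics/w9c.png

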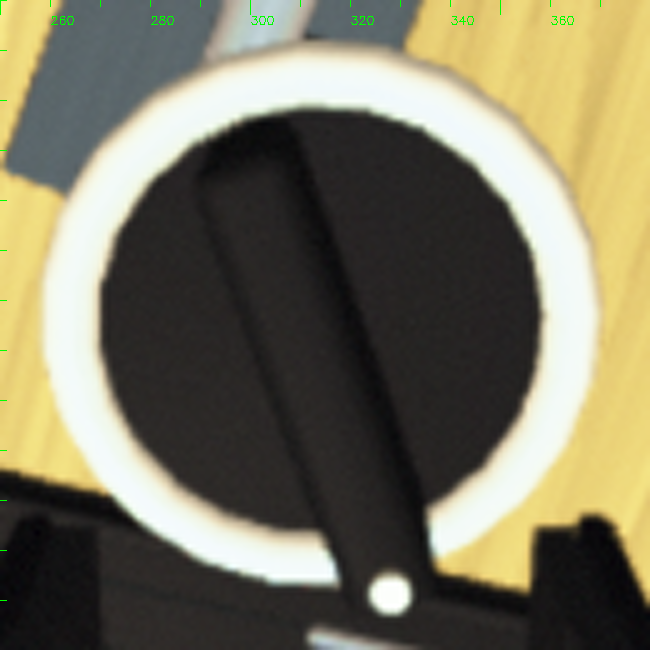

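View pics/t35e.png

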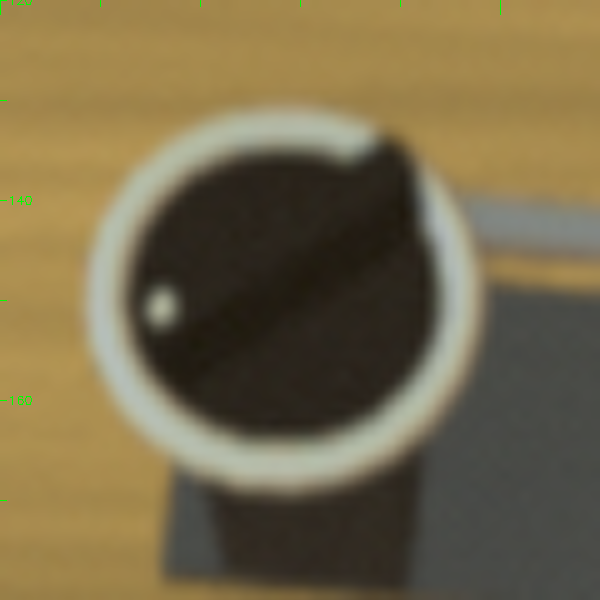

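The bar's final direction is about 131° from the rack's x axis, which is a turn of 4.0 rad clockwise. With the torque rise to 1.1 N m at the end, that confirms the stop. Both caddies hang level and the cups are stacked upright, so I'm handing in.

```bash
python3 -c "
from workcell import ctrl
print(ctrl.job_done())"
```

```text
the job is handed in; nothing more can be done
None
```

I wound the wheel to its stop first. I then hung both caddies on forks of their own, nested both loose cups on the saucer cup, and handed in at about 81 s of the 210 s allowed. The kettle, lamp and tongs were not touched. Only two loose cups were there.

- **Wheel:** It took two grasps, because one turn would have run the last joint into its limit. At the end the torque rose to 1.1 N m, against about 0.23 N m while turning, and the bar no longer followed the gripper. I measured about 3.78 rad of turn rather than 4.0. The bar's final angle from the rack fits 4.0 rad if it began about 0.2 rad wound, but I inferred that start angle and did not measure it. The fork tips rose about 38 mm to a measured 236–239 mm, a few millimetres under the expected height, which is in line with my other readings from those two cameras.
- **Caddies:** The second caddy had been knocked aside during the run, so I measured it again before grasping it. In the last pictures both bars rest in the fork dips with the boxes level, and they look the same across successive views.
- **Cups:** Each seated with about 3 N of contact at the expected height. The last pictures show the three rims in one upright stack, with the bottom cup still on its saucer.

No check failed. Heights from the fixed cameras often came out 2–10 mm low, so for the grasps and placings I relied on the wrist camera, with the stated heights.

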